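# Stock the vaccination station's hanging basket from the cool box

## Task

Take the lid off the small foam cool box and lay it flat, grip upwards, on the grey mat; lift every medicine carton out of the box and into the steel basket. Then, with all the cartons in the basket, finish with the basket hanging by its handle bar on both prongs of the hanger and the lid fully home on the cool box. Do not knock over or push aside the other things on the table.

Things in the scene. Friction and masses are not known exactly. Their poses are not given: they have to be found in the camera images.
- coolbox: Fixed open-topped grey foam cool box, 190 x 190 mm outside, 110 mm high; walls 15 mm thick, inside 160 x 160 mm, inner floor 45 mm above the table (the cavity is 65 mm deep). At the start the lid closes it. Origin: centre of its underside, on the table; x and y along its sides, z up.
- lid: Loose grey foam lid, 160 g: slab 190 x 190 x 20 mm; under it a plug 146 x 146 mm, 10 mm deep, that drops into the box's mouth; on top a grip bar (80 mm along x, 22 mm wide, top 48 mm above the origin). Origin: centre of the slab's underside, which lies on the box's rim (110 mm up) when closed; laid down elsewhere the lid stands on its plug, origin 10 mm above the support.
- lid_grip (a point): Centre of the lid's grip bar, 34 mm above the lid's origin; its x axis runs along the bar.
- sheet: Fixed flat grey cloth-covered mat, 230 x 230 mm, 2 mm thick, the clear place where the lid is to be laid. Origin: centre of its underside; x and y along its sides.
- basket: Loose open steel basket, 146 (x) x 158 (y) mm outside, walls 48 mm high and 4 mm thick, floor 4 mm, with a stiff bail handle: a bar of square section, 10 x 10 mm, along y, over the middle of the basket, axis 110 mm above the underside, with uprights at y = +-77 mm. 250 g empty. Origin: centre of its underside, z up.
- basket_bar (a point): Middle of the basket's handle bar (on its axis), 110 mm above the basket's origin.
- stand: Fixed hanger: two round level prongs, 8 mm thick, at y = +-38 mm, axis 168 mm above the table, running from a post at x = +105 mm towards the stand's -x; tips at x = -26 mm turned up (tops at 188 mm). Post and cross-bar end at 174 mm. Foot plate 10 mm high, x = +45 to +145, y = +-70 mm. Origin: on the table, straight below the place where the handle bar should hang.
- stand_hang (a point): Where the middle of the basket's handle bar lies when hung: 177 mm above the table, midway between the prongs, 22 mm behind their turned-up tips. Axes as the stand's: the bar comes over the tips in the +x direction and is then lowered.
- carton0: Loose small medicine carton of brown and white card, 50 (x) x 26 (y) x 46 (z) mm, about 30 g, standing on the inner floor of the cool box at the start; origin: centre of its underside. Two to four such cartons are present; an absent one reads None from the start.
- carton1: Loose small medicine carton of brown and white card, 50 (x) x 26 (y) x 46 (z) mm, about 30 g, standing on the inner floor of the cool box at the start; origin: centre of its underside. Two to four such cartons are present; an absent one reads None from the start.
- carton2: Loose small medicine carton of brown and white card, 50 (x) x 26 (y) x 46 (z) mm, about 30 g, standing on the inner floor of the cool box at the start; origin: centre of its underside. Two to four such cartons are present; an absent one reads None from the start.
- carton3: Loose small medicine carton of brown and white card, 50 (x) x 26 (y) x 46 (z) mm, about 30 g, standing on the inner floor of the cool box at the start; origin: centre of its underside. Two to four such cartons are present; an absent one reads None from the start.
- gel: Bystander, not part of the job: closed bottle of hand gel, 60 mm across, 150 mm high; loose, origin at the centre of its underside.
- cottonpot: Bystander, not part of the job: small clear pot, 76 mm across, 55 mm high; loose, origin at the centre of its underside.
- dish: Bystander, not part of the job: steel bowl, 100 mm across, 35 mm high; loose, origin at the centre of its underside.
- tape: Bystander, not part of the job: roll of tape lying flat, 56 mm across, 20 mm high; loose, origin at the centre of its underside.
- swabs: Bystander, not part of the job: white box of swabs, 60 x 90 x 30 mm; loose, origin at the centre of its underside.
- vialjar: Bystander, not part of the job: brown glass jar, 40 mm across, 60 mm high; loose, origin at the centre of its underside.
Things that resemble listed ones, but are neither listed nor needed, are in the scene too. Leave any blue look-alike of the basket alone.

How it is judged:
By the outcome, as a careful person would: the job done as asked, in the order asked, and still so for the second after the job is handed in, with the robot touching nothing.
Of carton0, carton1, carton2, carton3 only 2 to 4 are there at a start; the rules pass over those that are not, and their reading is None.
At some moment in a run one of lid, basket may be knocked a few centimetres aside while the robot is not near it.
It also fails if it takes over 210 s, if anything falls off the work surface, if the arm or the gripper's body presses on something with over 40 N, if the wrist force passes 120 N, or if a joint passes its speed limit or range.

## Robot

A 6-joint arm with a two-finger parallel gripper is mounted at the origin on the work surface. World frame = base frame: x ahead of the robot, y to its left, z up, the work surface at z = 0. Lengths are in m, angles in degrees, forces in N, time in s.
With the tool pointing down it reaches from about 0.4 to 0.825 m from the base axis. Payload 7 kg.
Tool frame: the origin (TCP) lies between the finger pads; the fingertips stand 11 mm ahead of it and the grasp point (between the pads) lies 8 mm behind it (r.tcp_to_tips is the distance from the TCP to the fingertips, in m); x points along the fingers, y is the direction in which the jaws open and shut, and the axes are right-handed (so a half turn about x gives the same grasp; the last joint's range is limited). The gripper opens to 88 mm and grips with 3 to 60 N. Pads are 19 mm wide; open, the fingers measure 130 mm over their backs; the gripper's body (78 mm by 193 mm) begins 47 mm behind the grasp point.
Start: joints at [16.507, 20.546, 0.682, 0, -70.136, -16.507], TCP at [0.675, -0, 0.238] pointing down, gripper open.
Joint ranges: [-176.03, 176.03], [-82.01, 121.73], [-58.28, 71.71], [-173.87, 95.51], [-174.79, -0.11], [-173.66, 173.66]. Speed limits (degrees/s): [136.94, 136.94, 172.46, 180, 180, 180].

## Interface

Orientations are given as [roll, pitch, yaw] about the fixed x, y, z axes, in that order (R = Rz(yaw) Ry(pitch) Rx(roll)).
In Python, from plant import r gives the robot as it stands.
- The arm moves only by the tool arm_command, never from a script. Its argument "plan" is a list of rows, each an object of numbers: "dx", "dy", "dz": the shift along the tool's x, y, z each as a share of 0.02 m, from -1 to 1; "wx", "wy", "wz": the turn, a rotation vector about the tool's x, y, z each as a share of 0.08 rad, from -1 to 1. In form: [{"dx": .., "dy": .., "dz": .., "wx": .., "wy": .., "wz": ..}, ...]. A call has 1 to 20 rows; each row shifts and turns the pose as measured when the row begins, along the tool's axes as they then stand; what a row does not reach is not made up. A row lasts 1/12 s, in which the tool goes at most 41.7 mm and 7.16 degrees, less where a joint would pass 70% of its speed; a pose out of reach is approached as far as the arm can. A call with a number of a shift or a turn outside -1 to 1 is refused whole. A call with a gripper value outside its range is refused whole. "fingers" is the closure, from -1 (fully open) to 1 (shut), so that 0 is half open, set as the call begins (left out, the last holds). The fingers move at their own pace and stop on an object; "force" is the grip in N (left out, the last holds). Time passes only in rows, so rows that do not move let the fingers close. It gives the time, the measured TCP pose, the force and the opening at its end, in the units of the state.
- r.get_state(): the state, without advancing time (a new reading comes with each control period).
- r.capture(name): name is "scene" or "side" or "wrist"; returns (picture, depth): 420x560x3 uint8, red, green, blue; 420x560 float32, m along the optical axis (not along the pixel's ray), 0 where there is no reading.
- r.camera_model(name): a dict with "vertical_fov" (degrees; the focal length in pixels is half the picture's height over the tangent of half this angle, whatever the lens; pixels are square), "cx", "cy" (the principal point, pixels), "R" (3x3) and "t" (3): a world point X has camera coordinates R X + t. Camera axes: x right, y down, z forward; pixel columns grow to the right and rows downward; lengths in m; the calibration is good to about 2 mm. The wrist camera is an equidistant fisheye: a pixel r from the principal point sees the ray r / f radians off the axis. A picture is of the moment at which its call begins: read the wrist's pose just before it. camera_model takes no time and is no camera call; for the wrist camera it gives the pose at the moment of the call.
- r.close_job(): hands the job in, once; it reports no verdict.
Trained networks look in the newest picture that a camera, given by its name, has taken for a name from the list of things; names that differ only in an ending like _2 or _b are one class to them, and where a whole thing is asked for, a point or a joint stands for the part that bears it (a point fixed in the world has none). Each returns a list of dicts, best first, with "score" (0 to 1); they miss things now and then, are a little off and sometimes report something else, mostly with a low value. They report only what shows in the picture. A call takes as long as a camera call. They do not tell look-alikes from the thing itself.
- r.cut_out(camera, query): "mask" (420x560 bool, what is visible of it) and "bbox" ([left, top, width, height] in pixels, round what is visible of it).
- r.spot_point(camera, query): "centre" ([column, row] in pixels: a listed point, or the origin of a listed thing).
The state is a dict: "time_s": time; "joints": joint angles; "qd": joint speeds; "joint_torque": joint torques, N m; "tcp_pos": TCP position; "eef_rot": TCP orientation; "contact_force": force on the tool from outside, world axes, zero at the start; "moment": the same for the moment, N m; "gripper_width": finger opening in m.
Only numpy, scipy, OpenCV 4.12 (cv2) and the standard library are available. Lean on these libraries where they do the work, as an engineer would, in place of code of your own. Each camera call takes 0.05 s, during which the arm holds its last target.

## Working session

There is one attempt and no reset: what is moved stays moved. The work goes in short steps, Python scripts to look and compute and a tool call to move; the robot and the scene stay as the last step left them, time stands still between calls to the robot, and variables do not carry over. Pictures are saved under pics/ and viewed, and the job is handed in when it is done.

Besides the shell and the picture viewer there is one more tool, called after "Request:" as name([rows], argument=value, ...), one row to a line, values as JSON. arm_command: Moves the arm, as the interface text tells. Shift numbers are shares of 0.02 m and turn numbers shares of 0.08 rad, none past 1 either way. Its arguments: {"type":"object","properties":{"plan":{"type":"array","items":{"type":"object","properties":{"dx":{"type":"number"},"dy":{"type":"number"},"dz":{"type":"number"},"wx":{"type":"number"},"wy":{"type":"number"},"wz":{"type":"number"}}}},"fingers":{"type":"number"},"force":{"type":"number"}},"required":["plan"]}

```bash
ls -la && mkdir -p pics
python3 - <<'E'
from plant import r
import cv2, numpy as np
s=r.get_state(); print(s)
for n in ["scene","side","wrist"]:
    p,d=r.capture(n); cv2.imwrite(f"pics/{n}0.png",p[:,:,::-1]); np.save(f"{n}0.npy",d)
    m=r.camera_model(n); print(n,m)
E
```

```text
total 12
drwxr-xr-x  3 agent agent 4096 Dec  7 15:29 .
drwxr-xr-x 23 root  root  4096 Dec  7 15:29 ..
drwxr-xr-x  2 agent agent 4096 Dec  7 15:29 pics
{'time_s': 0.0, 'joints': array([ 1.65055039e+01,  2.05905190e+01,  6.31888594e-01, -1.96572482e-02,
       -7.01365338e+01, -1.65075247e+01]), 'qd': array([ 0.06686505,  0.01388491, -0.04297628,  0.00598414,  0.11675044,
        0.01818515]), 'joint_torque': array([-8.00930356e-04, -5.82726967e+01,  2.93058443e+01,  6.99745238e+00,
        6.93249181e-03, -2.06530804e-04]), 'tcp_pos': array([ 6.74507831e-01, -5.09554092e-05,  2.36620160e-01]), 'eef_rot': array([  95.52007913,   89.90305761, -174.48863613]), 'contact_force': array([ 1.0615443 ,  0.93833139, -0.46919524]), 'moment': array([ 0.01140663,  0.04775998, -0.01863219]), 'gripper_width': 0.08781661552117546}
scene {'vertical_fov': 56.21279617176701, 'cx': 277.27759738770646, 'cy': 210.3663504336775, 'R': array([[-0.50528736,  0.86294857, -0.00210708],
       [ 0.66949147,  0.39046833, -0.63191428],
       [-0.54448678, -0.32070897, -0.77503542]]), 't': array([ 0.23997722, -0.26038711,  1.53708199])}
side {'vertical_fov': 43.909354956263655, 'cx': 277.3294879015692, 'cy': 218.62174372710928, 'R': array([[ 0.84587407, -0.53336595, -0.00422095],
       [-0.41926822, -0.6599911 , -0.62339867],
       [ 0.32971384,  0.52908649, -0.78189275]]), 't': array([-0.42090144,  0.28628077,  1.60615315])}
wrist {'vertical_fov': 65.70646984690485, 'cx': 274.4377313797932, 'cy': 204.3734753966399, 'R': array([[-9.99999870e-01, -3.09583404e-04,  4.05432956e-04],
       [-1.83726893e-04,  9.60028239e-01,  2.79903101e-01],
       [-4.75880442e-04,  2.79902990e-01, -9.60028171e-01]]), 't': array([ 0.67540708, -0.03419028,  0.38946351])}
```

View pics/scene0.png

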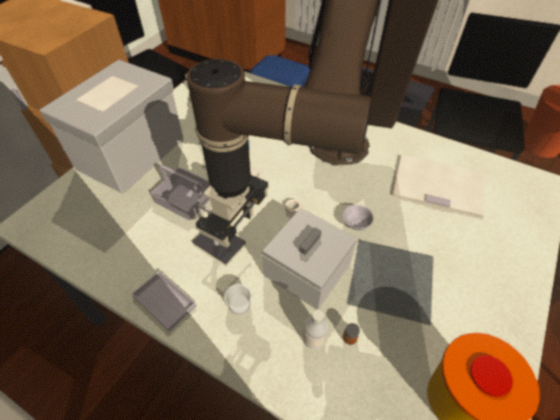

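View pics/side0.png

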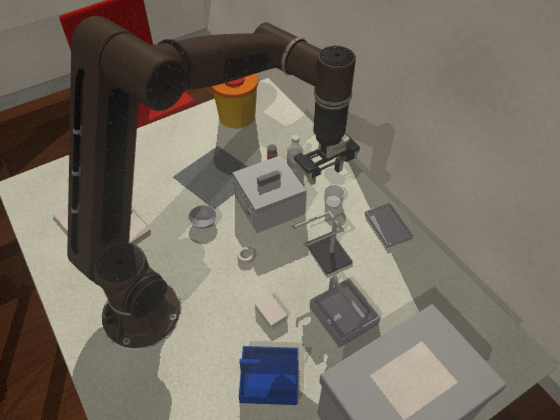

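View pics/wrist0.png

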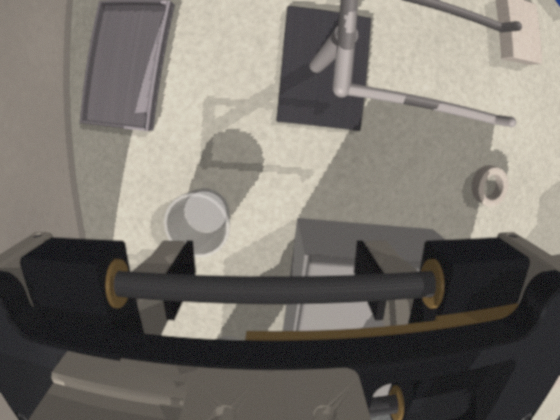

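```bash
cat > h.py <<'E'
from plant import r
import cv2, numpy as np
from scipy.spatial.transform import Rotation as Ro
W,H=560,420
def foc(m): return H/2/np.tan(np.radians(m["vertical_fov"]/2))
def shot(n,fn=None):
    m=r.camera_model(n); p,d=r.capture(n)
    if fn: cv2.imwrite(f"pics/{fn}.png",p[:,:,::-1])
    return p,d,m
def rays(n,m,uv):
    uv=np.asarray(uv,float).reshape(-1,2); f=foc(m)
    a=(uv-[m["cx"],m["cy"]])/f
    if n=="wrist":
        th=np.hypot(a[:,0],a[:,1]); k=np.where(th>1e-9,np.tan(th)/np.maximum(th,1e-9),1)
        a=a*k[:,None]
    return np.c_[a,np.ones(len(a))]          # camera z =1
def unproj(n,m,uv,z):                         # with depth
    c=rays(n,m,uv)*np.asarray(z,float).reshape(-1,1)
    return (c-m["t"])@m["R"]                   # R^T (c-t)
def atz(n,m,uv,h):                            # meet plane z=h
    d=rays(n,m,uv)@m["R"]; o=-m["t"]@m["R"]
    s=(h-o[2])/d[:,2]; return o+d*s[:,None]
def proj(n,m,X):
    c=np.asarray(X,float).reshape(-1,3)@np.asarray(m["R"]).T+m["t"]; f=foc(m)
    a=c[:,:2]/c[:,2:]
    if n=="wrist":
        q=np.hypot(c[:,0],c[:,1]); th=np.arctan2(q,c[:,2]); a=c[:,:2]/np.maximum(q,1e-9)[:,None]*th[:,None]
    return a*f+[m["cx"],m["cy"]]
def cloud(n,m,d,mask=None):
    mk=(d>0) if mask is None else (mask&(d>0))
    v,u=np.nonzero(mk); return unproj(n,m,np.c_[u,v],d[v,u]),np.c_[u,v]
def pose():
    s=r.get_state(); return s["tcp_pos"],Ro.from_euler("xyz",s["eef_rot"],degrees=True).as_matrix(),s
def yaw_of(R): # direction of tool y in the world xy
    return np.degrees(np.arctan2(R[1,1],R[0,1]))
def downR(yaw): # tool x down, tool y at yaw
    y=np.array([np.cos(np.radians(yaw)),np.sin(np.radians(yaw)),0]);x=np.array([0,0,-1.]);return np.c_[x,y,np.cross(x,y)]
def plan(target,yaw=None,R1=None,p0=None,R0=None):
    p,R,s=pose()
    if p0 is None:p0=p
    if R0 is None:R0=R
    if R1 is None: R1=downR(yaw) if yaw is not None else R0
    rv=Ro.from_matrix(R0.T@R1).as_rotvec(); d=R0.T@(np.array(target)-p0)
    dn=d/0.02; wn=rv/0.08
    print("shift tool units(x,y,z)",np.round(dn,2),"turn units",np.round(wn,2),"yawnow %.1f"%yaw_of(R0))
    return dn,wn
E
python3 - <<'E'
from h import *
p,R,s=pose(); print(p,R.round(3))
for n in ["scene","side"]:
    P,d,m=shot(n)
    print(n,(d>0).mean())
    for q in ["coolbox","lid","lid_grip","sheet","basket","basket_bar","stand","stand_hang","gel","cottonpot","dish","tape","swabs","vialjar"]:
        for o in r.spot_point(n,q)[:3]:
            u,v=o["centre"]; ui,vi=int(round(u)),int(round(v))
            z=d[vi,ui] if 0<=ui<W and 0<=vi<H else 0
            print(n,q,round(o["score"],2),(ui,vi),unproj(n,m,[u,v],z)[0].round(3) if z>0 else None)
E
```

```text
[ 6.74634877e-01 -4.37619838e-05  2.36844230e-01] [[-0.001 -1.     0.   ]
 [-0.     0.     1.   ]
 [-1.     0.001 -0.   ]]
scene 0.9959651360544217
scene coolbox 0.66 (307, 266) [0.626 0.181 0.134]
scene lid 0.96 (310, 246) [0.578 0.161 0.147]
scene lid_grip 0.64 (309, 241) [0.57  0.155 0.156]
scene sheet 0.91 (393, 278) [0.461 0.388 0.001]
scene basket 0.82 (186, 196) [ 0.52  -0.342  0.003]
scene basket_bar 0.81 (179, 178) [ 0.463 -0.415  0.006]
scene gel 0.66 (316, 343) [0.767 0.284 0.046]
scene dish 0.97 (357, 224) [0.335 0.218 0.005]
scene tape 0.5 (180, 177) [ 0.526 -0.336  0.109]
scene tape 0.46 (347, 340) [0.712 0.348 0.026]
scene tape 0.45 (293, 208) [ 0.375  0.002 -0.002]
scene swabs 0.49 (242, 177) [0.686 0.043 0.45 ]
scene vialjar 0.78 (346, 336) [0.706 0.342 0.029]
scene vialjar 0.7 (308, 241) [0.57  0.152 0.157]
side 0.9958928571428571
side coolbox 0.77 (269, 203) [0.508 0.07  0.124]
side coolbox 0.57 (200, 221) [0.316 0.215 0.008]
side lid 0.92 (268, 186) [0.546 0.131 0.129]
side lid_grip 0.92 (268, 177) [0.555 0.149 0.153]
side sheet 0.6 (218, 176) [0.469 0.372 0.007]
side basket 0.79 (270, 377) [ 0.226 -0.39   0.003]
side basket 0.62 (344, 314) [ 0.523 -0.342 -0.001]
side basket_bar 0.74 (348, 297) [ 0.521 -0.346  0.111]
side basket_bar 0.61 (269, 360) [ 0.227 -0.389  0.114]
side stand 0.64 (305, 265) [ 0.524 -0.129 -0.001]
side stand 0.29 (214, 174) [0.463 0.393 0.004]
side stand_hang 0.59 (305, 231) [ 0.599 -0.019  0.005]
side gel 0.56 (290, 166) [0.714 0.251 0.028]
side cottonpot 0.61 (331, 201) [0.733 0.019 0.042]
side dish 0.92 (201, 223) [ 0.316  0.209 -0.   ]
side tape 0.66 (246, 259) [ 0.366 -0.016  0.018]
side swabs 0.72 (270, 313) [ 0.328 -0.231  0.029]
side vialjar 0.54 (274, 159) [0.633 0.234 0.124]
```

```bash
cat >> h.py <<'E'
def topview(fn,res=0.002,xr=(0.15,0.95),yr=(-0.6,0.6),views=("scene","side"),zmax=0.22):
    nx=int((xr[1]-xr[0])/res); ny=int((yr[1]-yr[0])/res); hm=np.full((nx,ny),-1.); im=np.zeros((nx,ny,3),np.uint8)
    for n in views:
        P,d,m=shot(n); X,uv=cloud(n,m,d)
        k=(X[:,0]>xr[0])&(X[:,0]<xr[1])&(X[:,1]>yr[0])&(X[:,1]<yr[1])&(X[:,2]<zmax)&(X[:,2]>-0.02)
        X=X[k];uv=uv[k]; o=np.argsort(X[:,2]);X=X[o];uv=uv[o]
        i=((xr[1]-X[:,0])/res).astype(int).clip(0,nx-1); j=((yr[1]-X[:,1])/res).astype(int).clip(0,ny-1)
        g=X[:,2]>hm[i,j]; hm[i[g],j[g]]=X[g,2]; im[i[g],j[g]]=P[uv[g,1],uv[g,0]]
    h8=(np.clip(hm,0,zmax)/zmax*255).astype(np.uint8); c=cv2.applyColorMap(h8,cv2.COLORMAP_JET); c[hm<-0.5]=0
    for a in np.arange(0.2,0.95,0.1): cv2.putText(c,f"x{a:.1f}",(0,int((xr[1]-a)/res)),0,.35,(255,255,255),1); c[int((xr[1]-a)/res),::6]=255
    for a in np.arange(-0.5,0.55,0.1): cv2.putText(c,f"y{a:.1f}",(int((yr[1]-a)/res),10),0,.35,(255,255,255),1); c[::6,int((yr[1]-a)/res)]=255
    cv2.imwrite(f"pics/{fn}.png",c); return hm
E
python3 - <<'E'
from h import *
topview("top0")
E
```

```text
(no output)
```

View pics/top0.png

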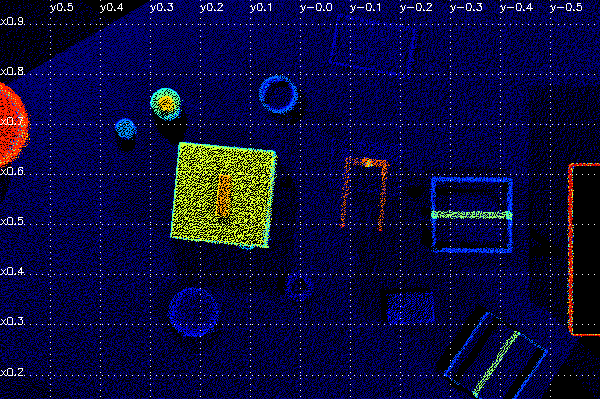

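```bash
cat >> h.py <<'E'
def fitrect(X,zlo,zhi,box,trim=1.0):
    k=(X[:,2]>zlo)&(X[:,2]<zhi)&(X[:,0]>box[0])&(X[:,0]<box[1])&(X[:,1]>box[2])&(X[:,1]<box[3])
    Y=X[k]
    if len(Y)<20: return None
    (c,sz,a)=cv2.minAreaRect((Y[:,:2]*1000).astype(np.float32))
    a=(a+45)%90-45
    return np.round(c,1),np.round(sz,1),round(a,2),len(Y),np.round(np.median(Y[:,2])*1000,1)
E
python3 - <<'E'
from h import *
for n in ["scene","side"]:
    P,d,m=shot(n); X,uv=cloud(n,m,d)
    rgb=P[uv[:,1],uv[:,0]].astype(int)
    print(n,"table z",np.median(X[(abs(X[:,2])<.02)&(X[:,0]>.3)&(X[:,0]<.9)&(abs(X[:,1])<.4),2]))
    print("lid",fitrect(X,.122,.136,(.42,.7,.03,.28)))
    print("grip",fitrect(X,.150,.165,(.42,.7,.03,.28)))
    print("basket rim",fitrect(X,.043,.054,(.40,.65,-.45,-.22)))
    print("basket bar",fitrect(X,.105,.125,(.40,.65,-.45,-.22)))
    print("prongs",fitrect(X,.163,.177,(.46,.66,-.22,-.03)))
    print("tips",fitrect(X,.178,.192,(.46,.6,-.22,-.03)))
    print("foot",fitrect(X,.007,.014,(.5,.7,-.22,-.03)))
    # mat: dark pixels near z=0
    k=(abs(X[:,2])<.01)&(X[:,0]>.3)&(X[:,0]<.65)&(X[:,1]>.2)&(X[:,1]<.56)
    print("mat region brightness",np.percentile(rgb[k].mean(1),[5,25,50,75,95]))
    for nm,(a,b) in dict(swab=(.328,-.231),dish=(.325,.213),tape=(.37,-.0),cotton=(.745,.04),gel=(.745,.268),jar=(.69,.35)).items():
        pass
E
```

```text
scene table z -0.00019107301538068562
lid (array([559.4, 154. ]), array([190.1, 191.8]), -5.7, 3737, np.float64(129.1))
grip (array([559.7, 153.5]), array([22.8, 80.7]), -5.52, 211, np.float64(156.6))
basket rim (array([ 521.1, -341.4]), array([162.6, 149.5]), -0.49, 215, np.float64(46.5))
basket bar (array([ 520.8, -341.8]), array([158.4,  13.6]), -0.96, 171, np.float64(112.9))
prongs (array([ 622.9, -153.4]), array([57.3, 32.6]), -43.02, 90, np.float64(170.9))
tips None
foot (array([ 618.4, -129.4]), array([140.1, 100.6]), -4.88, 600, np.float64(9.4))
mat region brightness [ 57.66666667  97.66666667 113.33333333 182.         214.        ]
side table z 5.7885466619899884e-05
lid (array([558. , 150.6]), array([198.2, 192. ]), -6.11, 2090, np.float64(128.8))
grip (array([557.7, 150.7]), array([27.8, 81.6]), -2.42, 135, np.float64(156.0))
basket rim (array([ 519.6, -345. ]), array([161.5, 149.3]), -0.88, 316, np.float64(47.1))
basket bar (array([ 519.2, -344.1]), array([ 15. , 157.7]), 0.37, 229, np.float64(113.3))
prongs (array([ 563.7, -127.3]), array([ 88.1, 138. ]), -5.67, 279, np.float64(170.3))
tips None
foot (array([ 599.8, -124.4]), array([187.6, 183.6]), -1.24, 610, np.float64(9.9))
mat region brightness [ 61.33333333  89.          99.66666667 157.66666667 182.66666667]
```

Run:
```python
from h import *
P,d,m=shot("scene")
for n in ["scene","side"]:
    P,d,m=shot(n)
    for o in r.cut_out(n,"sheet")[:2]:
        mk=o["mask"]; X,uv=cloud(n,m,d,mk); X=X[abs(X[:,2])<.012]
        if len(X)<30: continue
        (c,sz,a)=cv2.minAreaRect((X[:,:2]*1000).astype(np.float32)); print(n,o["score"],o["bbox"],np.round(c,1),np.round(sz,1),a)
    c=cv2.resize(P[120:260,150:300] if n=="scene" else P[180:400,220:400],None,fx=4,fy=4) if n=="scene" else cv2.resize(P[180:380,220:400],None,fx=4,fy=3)
    cv2.imwrite(f"pics/crop_{n}.png",c[:600,:800,::-1])
```

```text
scene 0.66 [347.7, 241.2, 86.0, 86.4] [466.4 386.1] [236.9 230.7] 14.465635299682617
side 0.85 [174.1, 143.8, 75.2, 63.3] [469.6 389.2] [245.  239.3] 15.348246574401855
```

View pics/crop_side.png

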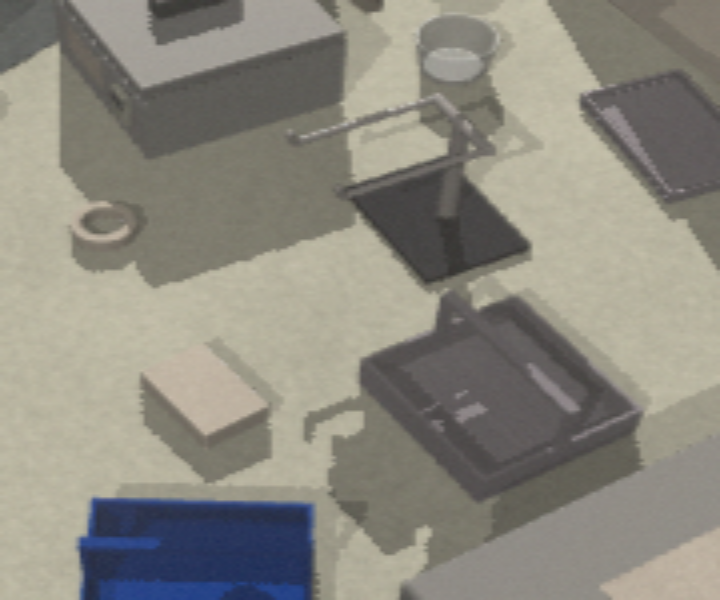

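View pics/crop_scene.png

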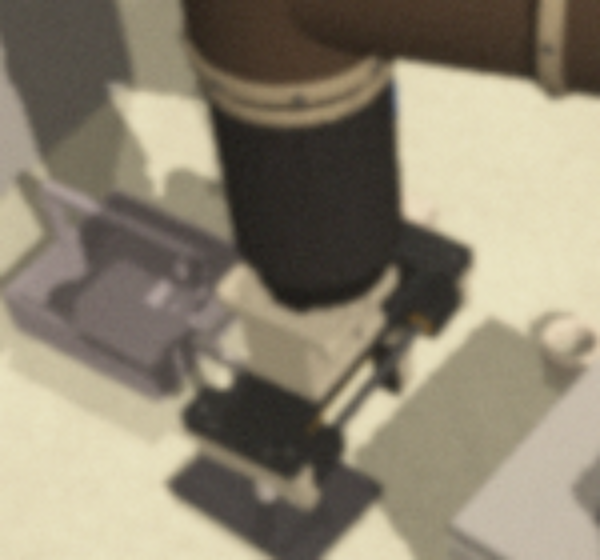

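Request:
arm_command([
  {"dy": 0.72, "dz": 0.95},
  {"dy": 0.72, "dz": 0.95},
  {"dy": 0.72, "dz": 0.95},
  {"dy": 0.72, "dz": 0.95},
  {"dy": 0.72, "dz": 0.95},
  {"dy": 0.72, "dz": 0.95},
  {"dy": 0.72, "dz": 0.95},
  {"dy": 0.72, "dz": 0.95},
])

```text
schema error: expected keys dx, dy, dz, wx, wy, wz
```

Request:
arm_command([
  {"wx": -1},
  {"wx": -1},
  {"wx": -1},
  {"wx": -1},
  {"wx": -1},
  {"wx": -1},
  {"wx": -1},
  {"wx": -1},
  {"wx": -1},
  {"wx": -1},
  {"wx": -1},
  {"wx": -1},
  {"wx": -1},
  {"wx": -1},
  {"wx": -1},
  {"wx": -1},
  {"wx": -1},
  {"wx": -1},
  {"wx": -0.4},
], fingers=-0.2)

```text
schema error: expected keys dx, dy, dz, wx, wy, wz
```

Run:
```python
from h import *
p,R,s=pose(); print(s["time_s"],p,R.round(3),s["joints"].round(1),s["gripper_width"])
P,d,m=shot("wrist","w1")
for q in ["lid_grip","lid"]:
    for o in r.spot_point("wrist",q)[:2]: print(q,o["score"],np.round(o["centre"]),atz("wrist",m,o["centre"],.144)[0])
X,uv=cloud("wrist",m,d); print((d>0).mean())
print("grip",fitrect(X,.150,.165,(.42,.7,.03,.28)))
print("lid",fitrect(X,.122,.136,(.42,.7,.03,.28)))
plan([.559,.1525,.20],-95.7)
```

```text
2.1 [ 6.75000527e-01 -2.69631296e-05  2.37568687e-01] [[ 0. -1.  0.]
 [ 0.  0.  1.]
 [-1. -0.  0.]] [ 16.5  20.5   0.7  -0.  -70.1 -16.5] 0.08767429810298025
lid_grip 0.34 [488. 185.] [ 0.48725752 -0.02415917  0.144     ]
lid 0.78 [380. 337.] [0.57325253 0.12793511 0.144     ]
0.9844132653061225
grip None
lid (array([595.2, 145.3]), array([189.2, 114.8]), -0.48, 2762, np.float64(128.9))
shift tool units(x,y,z) [1.88 5.8  7.63] turn units [-18.39   0.    -0.  ] yawnow 180.0
```

View pics/w1.png

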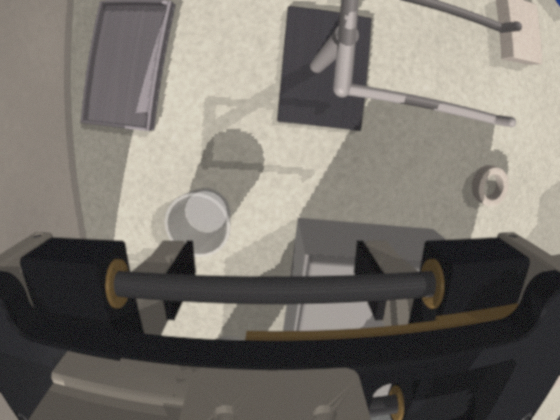

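Request:
arm_command([
  {"dx": 0, "dy": 0.72, "dz": 0.95, "wx": 0, "wy": 0, "wz": 0},
  {"dx": 0, "dy": 0.72, "dz": 0.95, "wx": 0, "wy": 0, "wz": 0},
  {"dx": 0, "dy": 0.72, "dz": 0.95, "wx": 0, "wy": 0, "wz": 0},
  {"dx": 0, "dy": 0.72, "dz": 0.95, "wx": 0, "wy": 0, "wz": 0},
  {"dx": 0, "dy": 0.72, "dz": 0.95, "wx": 0, "wy": 0, "wz": 0},
  {"dx": 0, "dy": 0.72, "dz": 0.95, "wx": 0, "wy": 0, "wz": 0},
  {"dx": 0, "dy": 0.72, "dz": 0.95, "wx": 0, "wy": 0, "wz": 0},
  {"dx": 0, "dy": 0.72, "dz": 0.95, "wx": 0, "wy": 0, "wz": 0},
])

```text
time_s: 2.92
tcp_pos: [0.5575, 0.1538, 0.236]
eef_rot: [152.6, 89.9, -117.8]
contact_force: [0.3, 0.0, 0.5]
gripper_width: 0.0877
```

Request:
arm_command([
  {"dx": 0, "dy": 0, "dz": 0, "wx": -1, "wy": 0, "wz": 0},
  {"dx": 0, "dy": 0, "dz": 0, "wx": -1, "wy": 0, "wz": 0},
  {"dx": 0, "dy": 0, "dz": 0, "wx": -1, "wy": 0, "wz": 0},
  {"dx": 0, "dy": 0, "dz": 0, "wx": -1, "wy": 0, "wz": 0},
  {"dx": 0, "dy": 0, "dz": 0, "wx": -1, "wy": 0, "wz": 0},
  {"dx": 0, "dy": 0, "dz": 0, "wx": -1, "wy": 0, "wz": 0},
  {"dx": 0, "dy": 0, "dz": 0, "wx": -1, "wy": 0, "wz": 0},
  {"dx": 0, "dy": 0, "dz": 0, "wx": -1, "wy": 0, "wz": 0},
  {"dx": 0, "dy": 0, "dz": 0, "wx": -1, "wy": 0, "wz": 0},
  {"dx": 0, "dy": 0, "dz": 0, "wx": -1, "wy": 0, "wz": 0},
  {"dx": 0, "dy": 0, "dz": 0, "wx": -1, "wy": 0, "wz": 0},
  {"dx": 0, "dy": 0, "dz": 0, "wx": -1, "wy": 0, "wz": 0},
  {"dx": 0, "dy": 0, "dz": 0, "wx": -1, "wy": 0, "wz": 0},
  {"dx": 0, "dy": 0, "dz": 0, "wx": -1, "wy": 0, "wz": 0},
  {"dx": 0, "dy": 0, "dz": 0, "wx": -1, "wy": 0, "wz": 0},
  {"dx": 0, "dy": 0, "dz": 0, "wx": -1, "wy": 0, "wz": 0},
  {"dx": 0, "dy": 0, "dz": 0, "wx": -1, "wy": 0, "wz": 0},
  {"dx": 0, "dy": 0, "dz": 0, "wx": -1, "wy": 0, "wz": 0},
], fingers=-0.2)

```text
time_s: 4.42
tcp_pos: [0.5541, 0.1591, 0.2393]
eef_rot: [-141.4, 89.7, 35.0]
contact_force: [0.1, 0.1, 0.9]
gripper_width: 0.0524
```

Run:
```python
from h import *
p,R,s=pose(); print(s["time_s"],p,R.round(3),s["joints"].round(1),s["gripper_width"])
P,d,m=shot("wrist","w2")
for q in ["lid_grip","lid"]:
    for o in r.spot_point("wrist",q)[:2]: print(q,o["score"],np.round(o["centre"]),atz("wrist",m,o["centre"],.144)[0])
X,uv=cloud("wrist",m,d); print((d>0).mean())
print("grip",fitrect(X,.150,.165,(.42,.7,.03,.28)))
print("lid",fitrect(X,.122,.136,(.42,.7,.03,.28)))
plan([.559,.1525,.20],-95.7)
```

```text
4.4167 [0.55414743 0.15910879 0.23934854] [[ 0.004 -0.062 -0.998]
 [ 0.003 -0.998  0.062]
 [-1.    -0.003 -0.004]] [ 35.5  11.1 -12.1   0.  -66.5  51. ] 0.052393619332315004
lid_grip 0.59 [278. 204.] [0.56069597 0.15565097 0.144     ]
lid 0.64 [278. 196.] [0.56723612 0.15519082 0.144     ]
0.9845195578231293
grip (array([560.4, 154.2]), array([22.1, 79.6]), -5.72, 3022, np.float64(156.9))
lid (array([571.7, 153.1]), array([190.6, 166.6]), -5.71, 35765, np.float64(129.1))
shift tool units(x,y,z) [ 1.97  0.32 -0.26] turn units [ 0.39 -0.05  0.04] yawnow -93.9
```

View pics/w2.png

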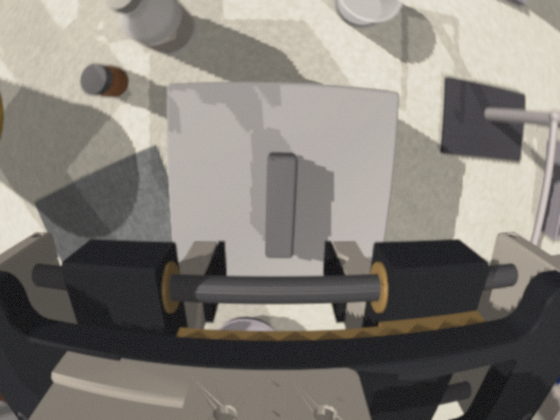

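Run:
```python
from h import *
plan([.560,.154,.144],-95.7)
```

```text
shift tool units(x,y,z) [ 4.77  0.25 -0.29] turn units [ 0.39 -0.05  0.04] yawnow -93.9
```

Request:
arm_command([
  {"dx": 0.8, "dy": 0.12, "dz": -0.15, "wx": 0.39, "wy": -0.05, "wz": 0.04},
  {"dx": 0.8, "dy": 0.12, "dz": -0.15, "wx": 0, "wy": 0, "wz": 0},
  {"dx": 0.8, "dy": 0, "dz": 0, "wx": 0, "wy": 0, "wz": 0},
  {"dx": 0.8, "dy": 0, "dz": 0, "wx": 0, "wy": 0, "wz": 0},
  {"dx": 0, "dy": 0, "dz": 0, "wx": 0, "wy": 0, "wz": 0},
])

```text
time_s: 4.98
tcp_pos: [0.5612, 0.1542, 0.1751]
eef_rot: [-142.1, 89.8, 31.1]
contact_force: [-0.4, -0.9, 0.0]
gripper_width: 0.0525
```

Run:
```python
from h import *
p,R,s=pose(); print(p,R.round(3))
plan([.560,.154,.144],-95.7)
```

```text
[0.56115931 0.15423526 0.17512361] [[ 0.004 -0.117 -0.993]
 [ 0.002 -0.993  0.117]
 [-1.    -0.003 -0.003]]
shift tool units(x,y,z) [1.56 0.02 0.06] turn units [-0.23 -0.04  0.03] yawnow -96.7
```

Request:
arm_command([
  {"dx": 0.8, "dy": 0, "dz": 0.03, "wx": -0.23, "wy": -0.04, "wz": 0.03},
  {"dx": 0.76, "dy": 0, "dz": 0.03, "wx": 0, "wy": 0, "wz": 0},
  {"dx": 0, "dy": 0, "dz": 0, "wx": 0, "wy": 0, "wz": 0},
  {"dx": 0, "dy": 0, "dz": 0, "wx": 0, "wy": 0, "wz": 0},
])

```text
time_s: 5.32
tcp_pos: [0.5612, 0.1547, 0.1456]
eef_rot: [179.9, 89.9, -6.2]
contact_force: [0.3, 0.3, 1.0]
gripper_width: 0.0525
```

Request:
arm_command([
  {"dx": 0, "dy": 0, "dz": 0, "wx": 0, "wy": 0, "wz": 0},
  {"dx": 0, "dy": 0, "dz": 0, "wx": 0, "wy": 0, "wz": 0},
  {"dx": 0, "dy": 0, "dz": 0, "wx": 0, "wy": 0, "wz": 0},
  {"dx": 0, "dy": 0, "dz": 0, "wx": 0, "wy": 0, "wz": 0},
  {"dx": 0, "dy": 0, "dz": 0, "wx": 0, "wy": 0, "wz": 0},
  {"dx": 0, "dy": 0, "dz": 0, "wx": 0, "wy": 0, "wz": 0},
  {"dx": 0, "dy": 0, "dz": 0, "wx": 0, "wy": 0, "wz": 0},
  {"dx": 0, "dy": 0, "dz": 0, "wx": 0, "wy": 0, "wz": 0},
], fingers=1, force=25)

```text
time_s: 5.98
tcp_pos: [0.5631, 0.1557, 0.1509]
eef_rot: [-153.5, 89.5, 20.2]
contact_force: [-0.3, 0.7, -2.8]
gripper_width: 0.0222
```

Request:
arm_command([
  {"dx": -0.5, "dy": 0, "dz": 0, "wx": 0, "wy": 0, "wz": 0},
  {"dx": -0.8, "dy": 0, "dz": 0, "wx": 0, "wy": 0, "wz": 0},
  {"dx": -0.9, "dy": 0, "dz": 0, "wx": 0, "wy": 0, "wz": 0},
  {"dx": -0.9, "dy": 0, "dz": 0, "wx": 0, "wy": 0, "wz": 0},
  {"dx": -0.9, "dy": 0, "dz": 0, "wx": 0, "wy": 0, "wz": 0},
  {"dx": -0.5, "dy": 0, "dz": 0, "wx": 0, "wy": 0, "wz": 0},
])

```text
time_s: 6.48
tcp_pos: [0.5601, 0.1541, 0.2434]
eef_rot: [92.7, 89.9, -93.5]
contact_force: [1.0, -0.4, -0.6]
gripper_width: 0.0219
```

Run:
```python
from h import *
p,R,s=pose(); print(p,R.round(3),s["gripper_width"],s["contact_force"])
shot("scene","s2"); P,d,m=shot("side","d2"); X,uv=cloud("side",m,d)
for n in ["scene","side"]:
    P,d,m=shot(n); X,uv=cloud(n,m,d)
    zz=X[(abs(X[:,0]-.56)<.1)&(abs(X[:,1]-.155)<.1)]
    print(n,np.histogram(zz[:,2],np.arange(0,.4,.01))[0])
```

```text
[0.56014397 0.15406518 0.24342398] [[-0.    -0.109 -0.994]
 [-0.002 -0.994  0.109]
 [-1.     0.002 -0.   ]] 0.02186907286609396 [ 0.99392642 -0.36624875 -0.5825899 ]
scene [ 160   97  100  109  535  152  163  172  280  245  598  239    0    0
    0    0    0    0    0    1  113  659 2282   41  129   65   26   23
    6   20  109  269  226  673  490  112   89   34   61]
side [126  97  82 102 271 154 141 201 258 219 381 153   0   0   0   0   0   0
   0   9  68 908 772  31  54  16   0   0   3  36  97 212 129 358 113  53
  38  23  25]
```

View pics/d2.png

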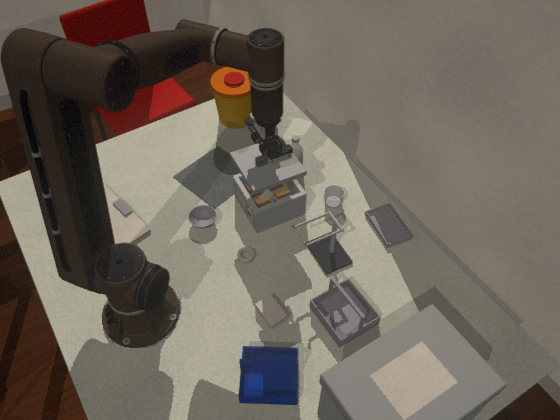

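View pics/s2.png

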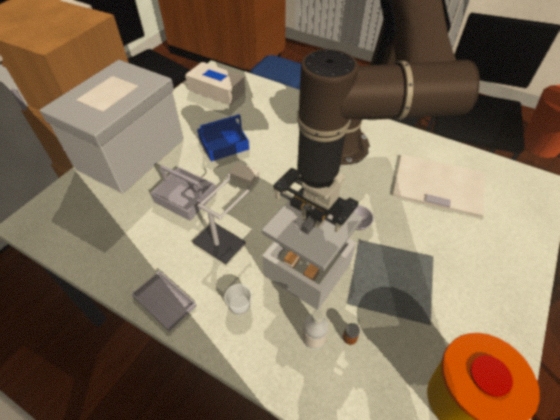

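Run:
```python
from h import *
p,R,s=pose()
plan([.467,.387,p[2]])
```

```text
shift tool units(x,y,z) [-1.000e-02 -1.108e+01  5.860e+00] turn units [0. 0. 0.] yawnow -96.3
```

Request:
arm_command([
  {"dx": 0, "dy": -0.6, "dz": 0.32, "wx": 0, "wy": 0, "wz": 0},
  {"dx": 0, "dy": -0.92, "dz": 0.49, "wx": 0, "wy": 0, "wz": 0},
  {"dx": 0, "dy": -0.92, "dz": 0.49, "wx": 0, "wy": 0, "wz": 0},
  {"dx": 0, "dy": -0.92, "dz": 0.49, "wx": 0, "wy": 0, "wz": 0},
  {"dx": 0, "dy": -0.92, "dz": 0.49, "wx": 0, "wy": 0, "wz": 0},
  {"dx": 0, "dy": -0.92, "dz": 0.49, "wx": 0, "wy": 0, "wz": 0},
  {"dx": 0, "dy": -0.92, "dz": 0.49, "wx": 0, "wy": 0, "wz": 0},
  {"dx": 0, "dy": -0.92, "dz": 0.49, "wx": 0, "wy": 0, "wz": 0},
  {"dx": 0, "dy": -0.92, "dz": 0.49, "wx": 0, "wy": 0, "wz": 0},
  {"dx": 0, "dy": -0.92, "dz": 0.49, "wx": 0, "wy": 0, "wz": 0},
  {"dx": 0, "dy": -0.92, "dz": 0.49, "wx": 0, "wy": 0, "wz": 0},
  {"dx": 0, "dy": -0.92, "dz": 0.49, "wx": 0, "wy": 0, "wz": 0},
  {"dx": 0, "dy": -0.35, "dz": 0.19, "wx": 0, "wy": 0, "wz": 0},
  {"dx": 0, "dy": 0, "dz": 0, "wx": -0.9, "wy": 0, "wz": 0},
  {"dx": 0, "dy": 0, "dz": 0, "wx": -0.9, "wy": 0, "wz": 0},
  {"dx": 0, "dy": 0, "dz": 0, "wx": -0.9, "wy": 0, "wz": 0},
  {"dx": 0, "dy": 0, "dz": 0, "wx": -0.9, "wy": 0, "wz": 0},
  {"dx": 0, "dy": 0, "dz": 0, "wx": -0.9, "wy": 0, "wz": 0},
  {"dx": 0, "dy": 0, "dz": 0, "wx": 0, "wy": 0, "wz": 0},
])

```text
time_s: 8.27
tcp_pos: [0.4458, 0.397, 0.2096]
eef_rot: [28.0, 87.2, -136.9]
contact_force: [-0.6, -0.8, -0.1]
gripper_width: 0.0218
```

Run:
```python
from h import *
p,R,s=pose(); print(p,R.round(3),s["gripper_width"],s["contact_force"])
P,d,m=shot("wrist","w3")
X,uv=cloud("wrist",m,d)
print("lid z",[fitrect(X,a,a+.012,(.3,.65,.2,.6)) for a in (.20,.21,.22)])
plan([.467,.387,.20],-75.5)
```

```text
[0.44580035 0.3970124  0.20961407] [[-0.036  0.262 -0.964]
 [-0.033 -0.965 -0.261]
 [-0.999  0.023  0.043]] 0.021785211078266548 [-0.59841051 -0.77652687 -0.07004838]
lid z [(array([467.6, 403.4]), array([29.3, 52.5]), 21.14, 751, np.float64(206.9)), (array([447.8, 393.8]), array([75. , 45.7]), 29.96, 5227, np.float64(215.3)), (array([448.6, 397.4]), array([21.4, 43.8]), 14.94, 527, np.float64(226.5))]
shift tool units(x,y,z) [ 0.45  0.74 -0.92] turn units [ 0.09  0.54 -0.29] yawnow -75.1
```

View pics/w3.png

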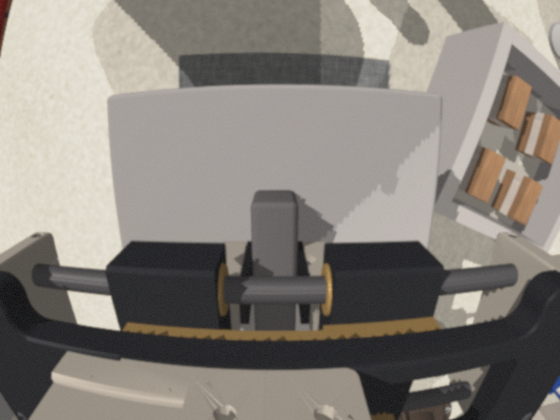

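Request:
arm_command([
  {"dx": 0.2, "dy": 0.37, "dz": -0.46, "wx": 0.05, "wy": 0.3, "wz": -0.15},
  {"dx": 0.2, "dy": 0.37, "dz": -0.46, "wx": 0.04, "wy": 0.24, "wz": -0.14},
  {"dx": 0.5, "dy": 0, "dz": 0, "wx": 0, "wy": 0, "wz": 0},
  {"dx": 0.7, "dy": 0, "dz": 0, "wx": 0, "wy": 0, "wz": 0},
  {"dx": 0.7, "dy": 0, "dz": 0, "wx": 0, "wy": 0, "wz": 0},
  {"dx": 0.7, "dy": 0, "dz": 0, "wx": 0, "wy": 0, "wz": 0},
  {"dx": 0.7, "dy": 0, "dz": 0, "wx": 0, "wy": 0, "wz": 0},
])

```text
time_s: 8.9
tcp_pos: [0.4669, 0.3869, 0.1313]
eef_rot: [-151.7, 89.9, 41.6]
contact_force: [-0.6, 0.5, -2.0]
gripper_width: 0.0217
```

Run:
```python
from h import *
p,R,s=pose(); print(p,R.round(3),s["gripper_width"],s["contact_force"])
P,d,m=shot("wrist","w4")
plan([.467,.387,.053],-75.5)
```

```text
[0.46689051 0.38686365 0.13125863] [[ 0.001  0.231 -0.973]
 [ 0.001 -0.973 -0.231]
 [-1.    -0.001 -0.001]] 0.021727222012687068 [-0.61357354  0.48922459 -1.95182966]
shift tool units(x,y,z) [ 3.74 -0.06 -0.1 ] turn units [-0.25  0.04 -0.02] yawnow -76.7
```

View pics/w4.png

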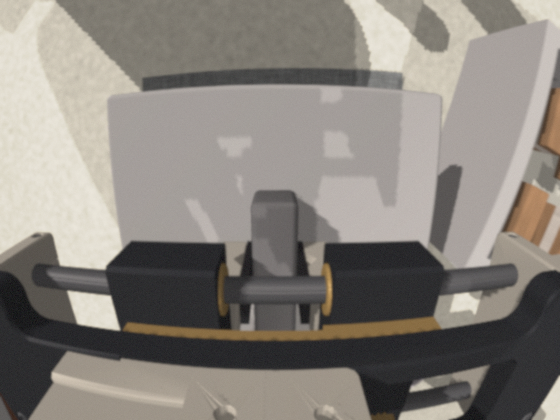

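Request:
arm_command([
  {"dx": 0.7, "dy": 0, "dz": 0, "wx": -0.2, "wy": 0, "wz": 0},
  {"dx": 0.7, "dy": 0, "dz": 0, "wx": 0, "wy": 0, "wz": 0},
  {"dx": 0.7, "dy": 0, "dz": 0, "wx": 0, "wy": 0, "wz": 0},
  {"dx": 0.6, "dy": 0, "dz": 0, "wx": 0, "wy": 0, "wz": 0},
  {"dx": 0.4, "dy": 0, "dz": 0, "wx": 0, "wy": 0, "wz": 0},
  {"dx": 0.2, "dy": 0, "dz": 0, "wx": 0, "wy": 0, "wz": 0},
])

```text
time_s: 9.45
tcp_pos: [0.4636, 0.3845, 0.0573]
eef_rot: [38.4, 89.5, -128.0]
contact_force: [-0.3, -0.4, -1.6]
gripper_width: 0.0219
```

Run:
```python
from h import *
p,R,s=pose(); print(p,R.round(3),s["gripper_width"],s["contact_force"])
for n in ["scene","side"]:
    P,d,m=shot(n); X,uv=cloud(n,m,d)
    print(n,[fitrect(X,a,a+.012,(.3,.65,.2,.6)) for a in (.025,.03,.04)])
```

```text
[0.46357066 0.3845223  0.05731872] [[-0.006  0.237 -0.972]
 [-0.007 -0.972 -0.236]
 [-1.     0.006  0.007]] 0.021870507056701443 [-0.26899567 -0.40572463 -1.55645394]
scene [(array([458.4, 350.7]), array([339.1, 268. ]), 8.37, 2104, np.float64(34.6)), (array([446.3, 309.6]), array([307.6, 322.2]), 25.17, 2465, np.float64(35.2)), (array([491.5, 301.5]), array([192.5, 297.1]), 34.13, 378, np.float64(44.9))]
side [(array([466.8, 413.6]), array([455. , 252.4]), -17.28, 997, np.float64(33.2)), (array([474.4, 407.2]), array([431.1, 291.2]), -9.26, 1199, np.float64(35.5)), (array([500.8, 399. ]), array([397.2, 295.9]), -0.3, 278, np.float64(42.7))]
```

Request:
arm_command([
  {"dx": 0.15, "dy": 0, "dz": 0, "wx": 0, "wy": 0, "wz": 0},
  {"dx": 0.1, "dy": 0, "dz": 0, "wx": 0, "wy": 0, "wz": 0},
  {"dx": 0.05, "dy": 0, "dz": 0, "wx": 0, "wy": 0, "wz": 0},
])

```text
time_s: 9.8
tcp_pos: [0.4645, 0.3857, 0.0535]
eef_rot: [40.7, 89.6, -125.6]
contact_force: [-1.7, -1.8, 1.7]
gripper_width: 0.0219
```

Request:
arm_command([
  {"dx": 0, "dy": 0, "dz": 0, "wx": 0, "wy": 0, "wz": 0},
  {"dx": 0, "dy": 0, "dz": 0, "wx": 0, "wy": 0, "wz": 0},
  {"dx": 0, "dy": 0, "dz": 0, "wx": 0, "wy": 0, "wz": 0},
  {"dx": 0, "dy": 0, "dz": 0, "wx": 0, "wy": 0, "wz": 0},
  {"dx": -0.2, "dy": 0, "dz": 0, "wx": 0, "wy": 0, "wz": 0},
  {"dx": -0.8, "dy": 0, "dz": 0, "wx": 0, "wy": 0, "wz": 0},
  {"dx": -1, "dy": 0, "dz": 0, "wx": 0, "wy": 0, "wz": 0},
  {"dx": -1, "dy": 0, "dz": 0, "wx": 0, "wy": 0, "wz": 0},
  {"dx": -1, "dy": 0, "dz": 0, "wx": 0, "wy": 0, "wz": 0},
  {"dx": -1, "dy": 0, "dz": 0, "wx": 0, "wy": 0, "wz": 0},
  {"dx": -1, "dy": 0, "dz": 0, "wx": 0, "wy": 0, "wz": 0},
  {"dx": -1, "dy": 0, "dz": 0, "wx": 0, "wy": 0, "wz": 0},
  {"dx": -1, "dy": 0, "dz": 0, "wx": 0, "wy": 0, "wz": 0},
], fingers=-0.2)

```text
time_s: 10.88
tcp_pos: [0.4642, 0.3849, 0.221]
eef_rot: [42.0, 89.5, -124.4]
contact_force: [-0.4, 0.7, 0.3]
gripper_width: 0.0528
```

Run:
```python
from h import *
p,R,s=pose(); print(p,R.round(3),s["joints"].round(1),s["gripper_width"],s["contact_force"])
P,d,m=shot("wrist","w5"); X,uv=cloud("wrist",m,d)
print("slab",fitrect(X,.027,.037,(.3,.62,.23,.55)),"grip",fitrect(X,.052,.066,(.38,.55,.3,.5)))
P,d,m=shot("scene","s5");P,d,m=shot("side","d5")
```

```text
[0.46419644 0.38492714 0.22096169] [[-0.005  0.236 -0.972]
 [-0.008 -0.972 -0.236]
 [-1.     0.006  0.007]] [ 58.2  14.8  -9.7  -0.  -66.   45.5] 0.052758676641590306 [-0.37444417  0.6794072   0.32813365]
slab (array([461.9, 373.8]), array([251.8, 319.4]), -0.93, 26064, np.float64(31.1)) grip (array([461.6, 384.2]), array([79.6, 22. ]), 14.15, 1773, np.float64(59.0))
```

View pics/w5.png

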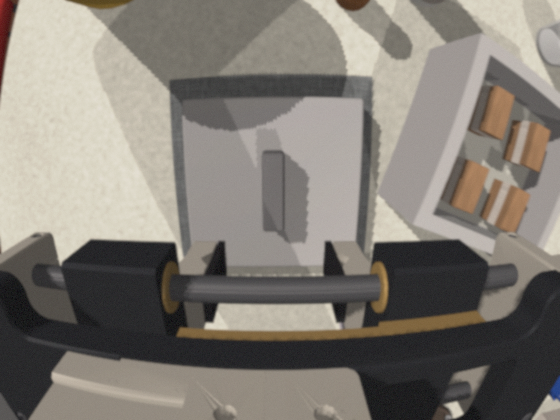

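View pics/s5.png

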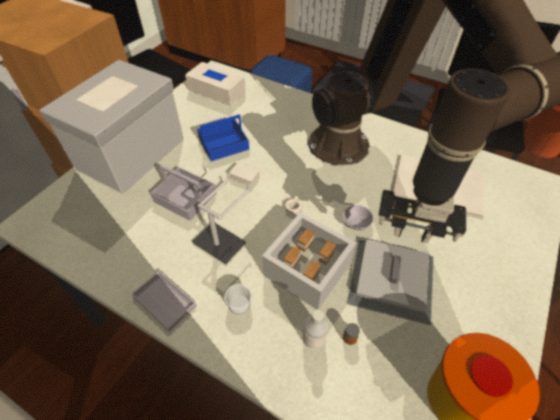

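Run:
```python
from h import *
plan([.545,.154,.25],-95.7)
```

```text
shift tool units(x,y,z) [-1.36 12.22 -1.14] turn units [ 4.23  0.04 -0.06] yawnow -76.3
```

Request:
arm_command([
  {"dx": -0.6, "dy": 0.6, "dz": -0.08, "wx": 0, "wy": 0, "wz": 0},
  {"dx": -0.6, "dy": 0.97, "dz": -0.09, "wx": 0, "wy": 0, "wz": 0},
  {"dx": -0.16, "dy": 0.97, "dz": -0.09, "wx": 0, "wy": 0, "wz": 0},
  {"dx": 0, "dy": 0.97, "dz": -0.09, "wx": 0, "wy": 0, "wz": 0},
  {"dx": 0, "dy": 0.97, "dz": -0.09, "wx": 0, "wy": 0, "wz": 0},
  {"dx": 0, "dy": 0.97, "dz": -0.09, "wx": 0, "wy": 0, "wz": 0},
  {"dx": 0, "dy": 0.97, "dz": -0.09, "wx": 0, "wy": 0, "wz": 0},
  {"dx": 0, "dy": 0.97, "dz": -0.09, "wx": 0, "wy": 0, "wz": 0},
  {"dx": 0, "dy": 0.97, "dz": -0.09, "wx": 0, "wy": 0, "wz": 0},
  {"dx": 0, "dy": 0.97, "dz": -0.09, "wx": 0, "wy": 0, "wz": 0},
  {"dx": 0, "dy": 0.97, "dz": -0.09, "wx": 0, "wy": 0, "wz": 0},
  {"dx": 0, "dy": 0.97, "dz": -0.09, "wx": 0, "wy": 0, "wz": 0},
  {"dx": 0, "dy": 0.97, "dz": -0.09, "wx": 0, "wy": 0, "wz": 0},
  {"dx": 0, "dy": 0, "dz": 0, "wx": 0.9, "wy": 0, "wz": 0},
  {"dx": 0, "dy": 0, "dz": 0, "wx": 0.9, "wy": 0, "wz": 0},
  {"dx": 0, "dy": 0, "dz": 0, "wx": 0.9, "wy": 0, "wz": 0},
  {"dx": 0, "dy": 0, "dz": 0, "wx": 0.9, "wy": 0, "wz": 0},
  {"dx": 0, "dy": 0, "dz": 0, "wx": 0.6, "wy": 0, "wz": 0},
])

```text
time_s: 12.53
tcp_pos: [0.5447, 0.1295, 0.2501]
eef_rot: [51.8, 88.8, -134.7]
contact_force: [0.0, -0.9, 0.4]
gripper_width: 0.0526
```

Run:
```python
from h import *
p,R,s=pose(); print(s["time_s"],p,R.round(3),s["joints"].round(1),s["gripper_width"])
P,d,m=shot("wrist","w6"); X,uv=cloud("wrist",m,d)
print("rim",fitrect(X,.104,.116,(.43,.7,.03,.28)))
k=(X[:,2]>.085)&(X[:,2]<.097)&(X[:,0]>.47)&(X[:,0]<.65)&(X[:,1]>.06)&(X[:,1]<.24)
mk=np.zeros((H,W),np.uint8); mk[uv[k,1],uv[k,0]]=1
n,lab,st,_=cv2.connectedComponentsWithStats(mk)
for i in range(1,n):
    if st[i,4]<100: continue
    Y=X[lab[uv[:,1],uv[:,0]]==i]; print(fitrect(Y,0,1,(0,1,-1,1)),st[i])
```

```text
12.5333 [0.54472606 0.12950129 0.25005026] [[-0.015 -0.112 -0.994]
 [-0.015 -0.994  0.112]
 [-1.     0.016  0.013]] [ 33.6   9.9 -12.3   0.3 -69.   49.9] 0.05256552171881412
rim (array([561.7, 156.3]), array([191. , 191.4]), -5.44, 10060, np.float64(109.1))
(array([568.2,  75.2]), array([  4.8, 131.9]), -3.71, 286, np.float64(91.3)) [321  91   7 135 286]
(array([586.9, 234.1]), array([  9. , 125.5]), -9.06, 494, np.float64(91.3)) [155  97  15 124 494]
(array([605.4, 186.2]), array([27. , 50.5]), -2.96, 1424, np.float64(90.0)) [ 189  108   33   54 1424]
(array([591. , 116.6]), array([50.2, 26.6]), 0.17, 1466, np.float64(90.1)) [ 263  114   33   55 1466]
(array([523.5, 194.9]), array([26.1, 50.1]), -3.25, 1208, np.float64(90.1)) [ 195  192   31   49 1208]
(array([514.6, 121.2]), array([26. , 50.7]), -5.1, 1262, np.float64(90.1)) [ 270  192   27   50 1262]
(array([480.5, 131.4]), array([ 25., 104.]), 8.37, 494, np.float64(91.0)) [226 227  99  29 494]
```

View pics/w6.png

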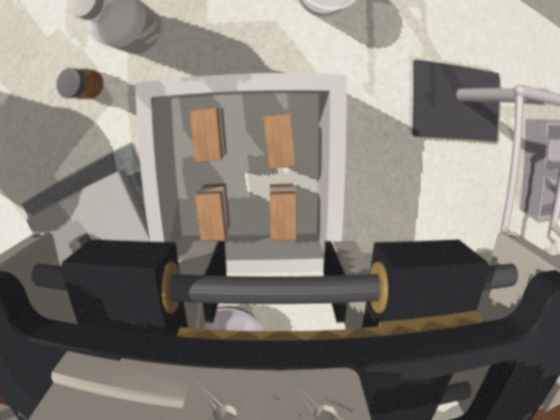

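Run:
```python
from h import *
plan([.6054,.1855,.16],-93.5)
```

```text
shift tool units(x,y,z) [ 4.41 -3.21 -2.75] turn units [-0.67  0.17 -0.2 ] yawnow -96.6
```

Request:
arm_command([
  {"dx": 0, "dy": -0.8, "dz": -0.69, "wx": -0.67, "wy": 0.17, "wz": -0.2},
  {"dx": 0, "dy": -0.8, "dz": -0.69, "wx": 0, "wy": 0, "wz": 0},
  {"dx": 0.2, "dy": -0.8, "dz": -0.69, "wx": 0, "wy": 0, "wz": 0},
  {"dx": 0.8, "dy": -0.8, "dz": -0.69, "wx": 0, "wy": 0, "wz": 0},
  {"dx": 0.9, "dy": 0, "dz": 0, "wx": 0, "wy": 0, "wz": 0},
  {"dx": 0.9, "dy": 0, "dz": 0, "wx": 0, "wy": 0, "wz": 0},
  {"dx": 0.9, "dy": 0, "dz": 0, "wx": 0, "wy": 0, "wz": 0},
  {"dx": 0, "dy": 0, "dz": 0, "wx": 0, "wy": 0, "wz": 0},
], fingers=0.14)

```text
time_s: 13.25
tcp_pos: [0.6064, 0.1879, 0.1738]
eef_rot: [97.3, 90.0, -85.6]
contact_force: [-0.3, -0.9, -0.6]
gripper_width: 0.0379
```

Run:
```python
from h import *
p,R,s=pose(); print(p,s["gripper_width"],s["contact_force"])
plan([.6054,.1855,.086],-93.5)
```

```text
[0.60639426 0.18788404 0.17378715] 0.03790394757202707 [-0.32562053 -0.91540985 -0.60948453]
shift tool units(x,y,z) [4.39 0.12 0.04] turn units [ 0.15 -0.   -0.01] yawnow -92.8
```

Request:
arm_command([
  {"dx": 0.7, "dy": 0.12, "dz": 0.04, "wx": 0.15, "wy": 0, "wz": 0},
  {"dx": 0.8, "dy": 0, "dz": 0, "wx": 0, "wy": 0, "wz": 0},
  {"dx": 0.8, "dy": 0, "dz": 0, "wx": 0, "wy": 0, "wz": 0},
  {"dx": 0.6, "dy": 0, "dz": 0, "wx": 0, "wy": 0, "wz": 0},
  {"dx": 0, "dy": 0, "dz": 0, "wx": 0, "wy": 0, "wz": 0},
])

```text
time_s: 13.67
tcp_pos: [0.6063, 0.1839, 0.1169]
eef_rot: [122.9, 89.9, -60.3]
contact_force: [-1.0, -1.4, 0.1]
gripper_width: 0.0378
```

Run:
```python
from h import *
p,R,s=pose(); print(p,s["gripper_width"],s["contact_force"])
plan([.6054,.1855,.086],-93.5)
P,d,m=shot("wrist","w7"); X,uv=cloud("wrist",m,d)
```

```text
[0.60634281 0.18391383 0.11690045] 0.03776436622188293 [-1.0381697  -1.43848885  0.05252841]
shift tool units(x,y,z) [ 1.54 -0.08  0.05] turn units [ 0.06 -0.01 -0.02] yawnow -93.2
```

View pics/w7.png

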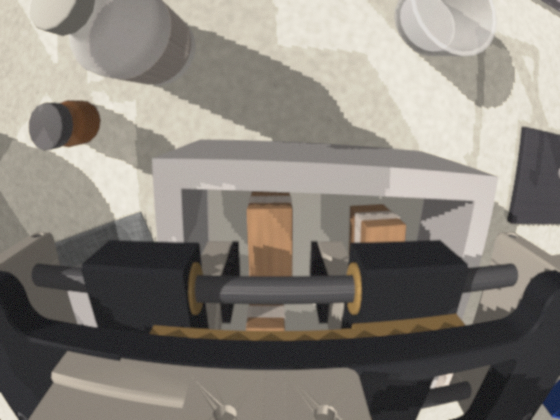

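Request:
arm_command([
  {"dx": 0.7, "dy": -0.06, "dz": 0.04, "wx": 0, "wy": 0, "wz": 0},
  {"dx": 0.7, "dy": 0, "dz": 0, "wx": 0, "wy": 0, "wz": 0},
  {"dx": 0.3, "dy": 0, "dz": 0, "wx": 0, "wy": 0, "wz": 0},
  {"dx": 0.05, "dy": 0, "dz": 0, "wx": 0, "wy": 0, "wz": 0},
])

```text
time_s: 14.05
tcp_pos: [0.6096, 0.1865, 0.0883]
eef_rot: [-168.4, 89.5, 8.5]
contact_force: [-0.5, 0.3, 0.2]
gripper_width: 0.0377
```

Request:
arm_command([
  {"dx": 0, "dy": 0, "dz": 0, "wx": 0, "wy": 0, "wz": 0},
  {"dx": 0, "dy": 0, "dz": 0, "wx": 0, "wy": 0, "wz": 0},
  {"dx": 0, "dy": 0, "dz": 0, "wx": 0, "wy": 0, "wz": 0},
  {"dx": 0, "dy": 0, "dz": 0, "wx": 0, "wy": 0, "wz": 0},
], fingers=1, force=12)

```text
time_s: 14.38
tcp_pos: [0.6112, 0.1871, 0.0918]
eef_rot: [-164.4, 89.3, 12.6]
contact_force: [0.3, 0.0, -0.9]
gripper_width: 0.0262
```

Request:
arm_command([
  {"dx": -0.3, "dy": 0, "dz": 0, "wx": 0, "wy": 0, "wz": 0},
  {"dx": -0.6, "dy": 0, "dz": 0, "wx": 0, "wy": 0, "wz": 0},
  {"dx": -0.9, "dy": 0, "dz": 0, "wx": 0, "wy": 0, "wz": 0},
  {"dx": -1, "dy": 0, "dz": 0, "wx": 0, "wy": 0, "wz": 0},
  {"dx": -1, "dy": 0, "dz": 0, "wx": 0, "wy": 0, "wz": 0},
  {"dx": -1, "dy": 0, "dz": 0, "wx": 0, "wy": 0, "wz": 0},
  {"dx": -1, "dy": 0, "dz": 0, "wx": 0, "wy": 0, "wz": 0},
  {"dx": -1, "dy": 0, "dz": 0, "wx": 0, "wy": 0, "wz": 0},
  {"dx": -1, "dy": 0, "dz": 0, "wx": 0, "wy": 0, "wz": 0},
  {"dx": -1, "dy": 0, "dz": 0, "wx": 0, "wy": 0, "wz": 0},
  {"dx": -0.6, "dy": 0, "dz": 0, "wx": 0, "wy": 0, "wz": 0},
], force=20)

```text
time_s: 15.3
tcp_pos: [0.6068, 0.1851, 0.2934]
eef_rot: [-167.4, 89.3, 9.6]
contact_force: [0.1, -0.6, 0.6]
gripper_width: 0.0256
```

Run:
```python
from h import *
p,R,s=pose(); print(p,R.round(3),s["gripper_width"],s["contact_force"])
plan([.555,-.30,.285],-91)
P,d,m=shot("wrist","w8");
```

```text
[0.60682758 0.18506793 0.2933866 ] [[ 0.012 -0.052 -0.999]
 [ 0.002 -0.999  0.052]
 [-1.    -0.003 -0.012]] 0.025563054381457447 [ 0.1375485  -0.63890257  0.6067276 ]
shift tool units(x,y,z) [ 0.34 24.36  1.32] turn units [-0.44 -0.15  0.03] yawnow -93.0
```

View pics/w8.png

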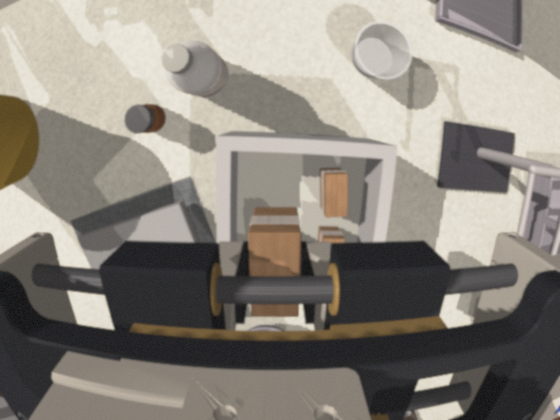

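Request:
arm_command([
  {"dx": -0.1, "dy": 0.6, "dz": 0.05, "wx": -0.2, "wy": -0.1, "wz": 0},
  {"dx": -0.05, "dy": 0.97, "dz": 0.05, "wx": -0.2, "wy": 0, "wz": 0},
  {"dx": -0.05, "dy": 0.97, "dz": 0.05, "wx": 0, "wy": 0, "wz": 0},
  {"dx": -0.05, "dy": 0.97, "dz": 0.05, "wx": 0, "wy": 0, "wz": 0},
  {"dx": -0.05, "dy": 0.97, "dz": 0.05, "wx": 0, "wy": 0, "wz": 0},
  {"dx": -0.05, "dy": 0.97, "dz": 0.05, "wx": 0, "wy": 0, "wz": 0},
  {"dx": -0.05, "dy": 0.97, "dz": 0.05, "wx": 0, "wy": 0, "wz": 0},
  {"dx": -0.05, "dy": 0.97, "dz": 0.05, "wx": 0, "wy": 0, "wz": 0},
  {"dx": -0.05, "dy": 0.97, "dz": 0.05, "wx": 0, "wy": 0, "wz": 0},
  {"dx": -0.05, "dy": 0.97, "dz": 0.05, "wx": 0, "wy": 0, "wz": 0},
])

```text
time_s: 16.18
tcp_pos: [0.592, -0.0054, 0.3147]
eef_rot: [-151.0, 89.0, 28.3]
contact_force: [0.4, 0.6, -0.6]
gripper_width: 0.0255
```

Run:
```python
from h import *
p,R,s=pose(); print(p,R.round(3),s["gripper_width"],s["contact_force"])
plan([.555,-.30,.285],-91)
P,d,m=shot("wrist","w9");
```

```text
[ 0.59198165 -0.00541755  0.31471268] [[ 0.016 -0.012 -1.   ]
 [ 0.009 -1.     0.012]
 [-1.    -0.009 -0.016]] 0.02547486664760697 [ 0.41533439  0.61795111 -0.61735268]
shift tool units(x,y,z) [ 1.33 14.76  1.69] turn units [ 0.07 -0.2   0.11] yawnow -90.7
```

Request:
arm_command([
  {"dx": 0, "dy": 0.97, "dz": 0.11, "wx": 0.05, "wy": -0.2, "wz": 0.1},
  {"dx": 0, "dy": 0.97, "dz": 0.11, "wx": 0, "wy": 0, "wz": 0},
  {"dx": 0, "dy": 0.97, "dz": 0.11, "wx": 0, "wy": 0, "wz": 0},
  {"dx": 0, "dy": 0.97, "dz": 0.11, "wx": 0, "wy": 0, "wz": 0},
  {"dx": 0, "dy": 0.97, "dz": 0.11, "wx": 0, "wy": 0, "wz": 0},
  {"dx": 0, "dy": 0.97, "dz": 0.11, "wx": 0, "wy": 0, "wz": 0},
  {"dx": 0, "dy": 0.97, "dz": 0.11, "wx": 0, "wy": 0, "wz": 0},
  {"dx": 0, "dy": 0.97, "dz": 0.11, "wx": 0, "wy": 0, "wz": 0},
  {"dx": 0, "dy": 0.97, "dz": 0.11, "wx": 0, "wy": 0, "wz": 0},
  {"dx": 0, "dy": 0.97, "dz": 0.11, "wx": 0, "wy": 0, "wz": 0},
  {"dx": 0, "dy": 0.97, "dz": 0.11, "wx": 0, "wy": 0, "wz": 0},
  {"dx": 0, "dy": 0.97, "dz": 0.11, "wx": 0, "wy": 0, "wz": 0},
  {"dx": 0, "dy": 0.97, "dz": 0.11, "wx": 0, "wy": 0, "wz": 0},
  {"dx": 0, "dy": 0.97, "dz": 0.11, "wx": 0, "wy": 0, "wz": 0},
  {"dx": 0, "dy": 0.6, "dz": 0.11, "wx": 0, "wy": 0, "wz": 0},
])

```text
time_s: 17.48
tcp_pos: [0.5489, -0.303, 0.3237]
eef_rot: [-176.3, 89.6, 2.8]
contact_force: [-0.3, 0.2, -0.4]
gripper_width: 0.0255
```

```bash
cat >> h.py <<'E'
def basket(n="wrist",fn=None,box=(.38,.68,-.47,-.2)):
    P,d,m=shot(n,fn); X,uv=cloud(n,m,d)
    print(n,"rim",fitrect(X,.042,.053,box),"bar",fitrect(X,.108,.12,box),"bar cent",)
    k=(X[:,2]>.108)&(X[:,2]<.12)&(X[:,0]>box[0])&(X[:,0]<box[1])&(X[:,1]>box[2])&(X[:,1]<box[3])
    if k.sum()>5: print(" bar median x,y range",np.median(X[k,0]).round(4),X[k,1].min().round(4),X[k,1].max().round(4))
    return X,uv,P,d,m
E
python3 - <<'E'
from h import *
p,R,s=pose(); print(p,R.round(3),s["gripper_width"],s["contact_force"],s["joints"].round(0))
basket("wrist","w10"); basket("scene"); basket("side","d10")
E
```

```text
[ 0.54887086 -0.3030311   0.32366252] [[ 0.008 -0.016 -1.   ]
 [ 0.    -1.     0.016]
 [-1.    -0.    -0.008]] 0.025468569460302275 [-0.32918848  0.15535008 -0.40495946] [-11.  13.   2.  -0. -78. 100.]
wrist rim (array([ 521.7, -342.4]), array([159. , 146.3]), -0.67, 1142, np.float64(47.0)) bar (array([ 521.2, -342.5]), array([156.3,  11.5]), -0.34, 1140, np.float64(114.0)) bar cent
 bar median x,y range 0.5225 -0.4206 -0.2643
scene rim (array([ 520.9, -343.3]), array([163.9, 149.7]), -0.5, 272, np.float64(46.3)) bar (array([ 521.4, -343.5]), array([158.8,  13.1]), -0.83, 150, np.float64(113.6)) bar cent
 bar median x,y range 0.5226 -0.4229 -0.264
side rim (array([ 519.4, -344.1]), array([162.2, 150.4]), -0.82, 334, np.float64(46.2)) bar (array([ 519.4, -343.6]), array([157.9,  13.1]), -0.46, 199, np.float64(113.3)) bar cent
 bar median x,y range 0.5187 -0.4226 -0.2646
```

View pics/w10.png

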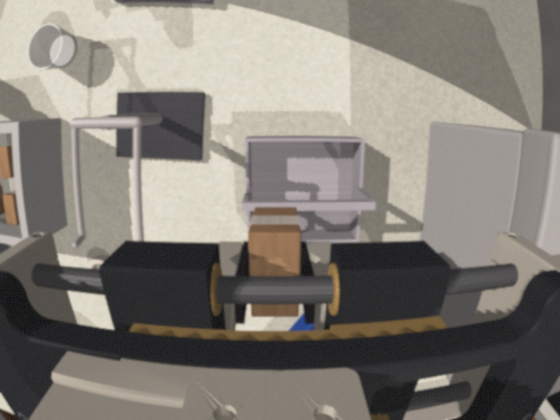

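View pics/d10.png

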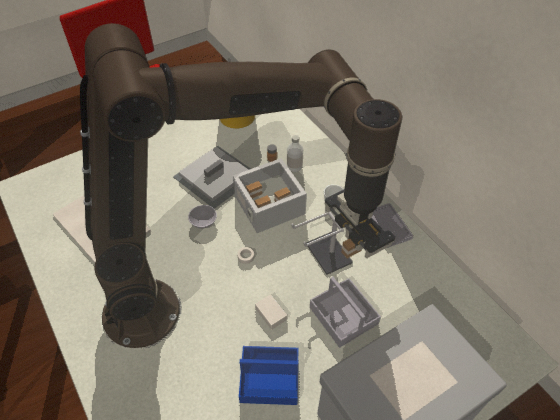

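Run:
```python
from h import *
plan([.564,-.3054,.20],-90.7)
```

```text
shift tool units(x,y,z) [ 6.17  0.16 -0.71] turn units [-0.06 -0.09  0.01] yawnow -91.0
```

Request:
arm_command([
  {"dx": 0.4, "dy": 0.16, "dz": -0.71, "wx": 0, "wy": -0.09, "wz": 0},
  {"dx": 0.8, "dy": 0, "dz": 0, "wx": 0, "wy": 0, "wz": 0},
  {"dx": 1, "dy": 0, "dz": 0, "wx": 0, "wy": 0, "wz": 0},
  {"dx": 1, "dy": 0, "dz": 0, "wx": 0, "wy": 0, "wz": 0},
  {"dx": 1, "dy": 0, "dz": 0, "wx": 0, "wy": 0, "wz": 0},
  {"dx": 1, "dy": 0, "dz": 0, "wx": 0, "wy": 0, "wz": 0},
  {"dx": 0.9, "dy": 0, "dz": 0, "wx": 0, "wy": 0, "wz": 0},
  {"dx": 0, "dy": 0, "dz": 0, "wx": 0, "wy": 0, "wz": 0},
])

```text
time_s: 18.3
tcp_pos: [0.5668, -0.2983, 0.2009]
eef_rot: [-173.4, 89.6, 5.9]
contact_force: [-0.9, 0.4, -1.2]
gripper_width: 0.0255
```

Run:
```python
from h import *
p,R,s=pose(); print(p,R.round(3),s["contact_force"])
plan([.564,-.3054,.07],-90.7)
```

```text
[ 0.56675522 -0.29834259  0.20091672] [[ 0.007 -0.013 -1.   ]
 [ 0.001 -1.     0.013]
 [-1.    -0.001 -0.007]] [-0.89072902  0.41276956 -1.19703268]
shift tool units(x,y,z) [6.54 0.36 0.18] turn units [-0.   -0.09  0.01] yawnow -90.7
```

Request:
arm_command([
  {"dx": 0.4, "dy": 0.34, "dz": 0.16, "wx": 0, "wy": -0.09, "wz": 0},
  {"dx": 0.8, "dy": 0.08, "dz": 0.03, "wx": 0, "wy": 0, "wz": 0},
  {"dx": 1, "dy": 0, "dz": 0, "wx": 0, "wy": 0, "wz": 0},
  {"dx": 1, "dy": 0, "dz": 0, "wx": 0, "wy": 0, "wz": 0},
  {"dx": 1, "dy": 0, "dz": 0, "wx": 0, "wy": 0, "wz": 0},
  {"dx": 0.8, "dy": 0, "dz": 0, "wx": 0, "wy": 0, "wz": 0},
  {"dx": 0.6, "dy": 0, "dz": 0, "wx": 0, "wy": 0, "wz": 0},
  {"dx": 0, "dy": 0, "dz": 0, "wx": 0, "wy": 0, "wz": 0},
])

```text
time_s: 18.97
tcp_pos: [0.5683, -0.3071, 0.093]
eef_rot: [159.1, 89.4, -21.3]
contact_force: [-1.2, 1.0, 0.5]
gripper_width: 0.0258
```

Run:
```python
from h import *
p,R,s=pose(); print(p,R.round(3),s["contact_force"])
plan([.564,-.3054,.07],-90.7)
shot("wrist","w11")
```

```text
[ 0.5682663  -0.30714725  0.09299504] [[ 0.009 -0.007 -1.   ]
 [-0.004 -1.     0.007]
 [-1.     0.004 -0.009]] [-1.19614464  0.9898753   0.50606128]
shift tool units(x,y,z) [ 1.15 -0.09  0.22] turn units [ 0.07 -0.12 -0.04] yawnow -90.4
```

View pics/w11.png

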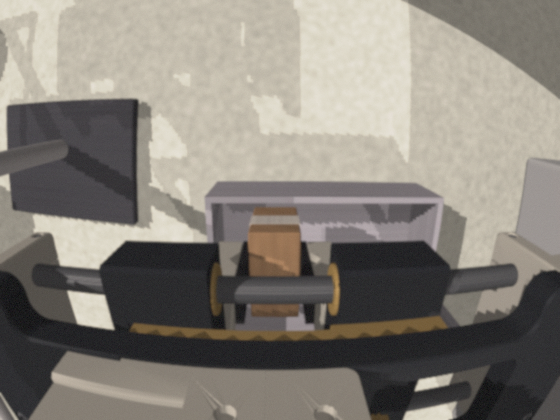

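Request:
arm_command([
  {"dx": 0.6, "dy": -0.08, "dz": 0.22, "wx": 0, "wy": -0.1, "wz": 0},
  {"dx": 0.55, "dy": 0, "dz": 0, "wx": 0, "wy": 0, "wz": 0},
  {"dx": 0.1, "dy": 0, "dz": 0, "wx": 0, "wy": 0, "wz": 0},
  {"dx": 0.05, "dy": 0, "dz": 0, "wx": 0, "wy": 0, "wz": 0},
])

```text
time_s: 19.35
tcp_pos: [0.5674, -0.3067, 0.0711]
eef_rot: [142.0, 89.4, -38.3]
contact_force: [0.7, 0.5, 0.5]
gripper_width: 0.0256
```

Request:
arm_command([
  {"dx": 0, "dy": 0, "dz": 0, "wx": 0, "wy": 0, "wz": 0},
  {"dx": 0, "dy": 0, "dz": 0, "wx": 0, "wy": 0, "wz": 0},
  {"dx": 0, "dy": 0, "dz": 0, "wx": 0, "wy": 0, "wz": 0},
  {"dx": -0.3, "dy": 0, "dz": 0, "wx": 0, "wy": 0, "wz": 0},
  {"dx": -0.8, "dy": 0, "dz": 0, "wx": 0, "wy": 0, "wz": 0},
  {"dx": -1, "dy": 0, "dz": 0, "wx": 0, "wy": 0, "wz": 0},
  {"dx": -1, "dy": 0, "dz": 0, "wx": 0, "wy": 0, "wz": 0},
  {"dx": -1, "dy": 0, "dz": 0, "wx": 0, "wy": 0, "wz": 0},
  {"dx": -1, "dy": 0, "dz": 0, "wx": 0, "wy": 0, "wz": 0},
  {"dx": -1, "dy": 0, "dz": 0, "wx": 0, "wy": 0, "wz": 0},
  {"dx": -1, "dy": 0, "dz": 0, "wx": 0, "wy": 0, "wz": 0},
  {"dx": -1, "dy": 0, "dz": 0, "wx": 0, "wy": 0, "wz": 0},
  {"dx": -1, "dy": 0, "dz": 0, "wx": 0, "wy": 0, "wz": 0},
  {"dx": -0.6, "dy": 0, "dz": 0, "wx": 0, "wy": 0, "wz": 0},
], fingers=0.14)

```text
time_s: 20.52
tcp_pos: [0.5643, -0.3056, 0.2806]
eef_rot: [142.9, 89.2, -37.4]
contact_force: [0.2, -0.1, -0.4]
gripper_width: 0.0377
```

Run:
```python
from h import *
p,R,s=pose(); print(s["time_s"],p,R.round(3),s["contact_force"])
basket("wrist","w12")
plan([.588,.117,.26],-90)
```

```text
20.5167 [ 0.56434371 -0.30564965  0.28064576] [[ 0.011 -0.005 -1.   ]
 [-0.008 -1.     0.005]
 [-1.     0.008 -0.011]] [ 0.23021574 -0.12896177 -0.36959455]
wrist rim (array([ 521.4, -342.5]), array([158.7, 146.8]), -0.47, 2256, np.float64(47.7)) bar (array([ 521.3, -342.4]), array([156.4,  11.6]), -0.41, 1622, np.float64(114.0)) bar cent
 bar median x,y range 0.5219 -0.4206 -0.2642
shift tool units(x,y,z) [  0.97 -21.17  -1.03] turn units [-0.06 -0.17 -0.12] yawnow -90.3
```

View pics/w12.png

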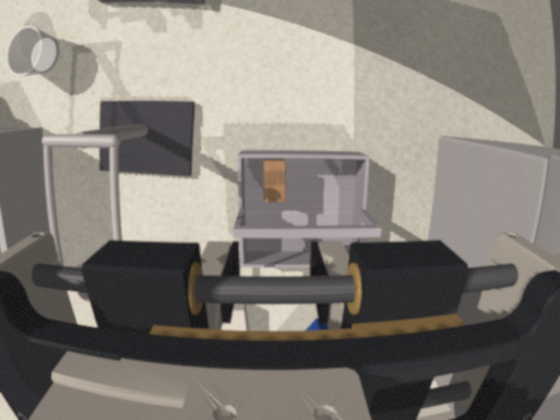

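Request:
arm_command([
  {"dx": 0, "dy": -0.7, "dz": -0.05, "wx": 0, "wy": -0.17, "wz": -0.12},
  {"dx": 0, "dy": -1, "dz": -0.05, "wx": 0, "wy": 0, "wz": 0},
  {"dx": 0, "dy": -1, "dz": -0.05, "wx": 0, "wy": 0, "wz": 0},
  {"dx": 0, "dy": -1, "dz": -0.05, "wx": 0, "wy": 0, "wz": 0},
  {"dx": 0, "dy": -1, "dz": -0.05, "wx": 0, "wy": 0, "wz": 0},
  {"dx": 0, "dy": -1, "dz": -0.05, "wx": 0, "wy": 0, "wz": 0},
  {"dx": 0, "dy": -1, "dz": -0.05, "wx": 0, "wy": 0, "wz": 0},
  {"dx": 0, "dy": -1, "dz": -0.05, "wx": 0, "wy": 0, "wz": 0},
  {"dx": 0, "dy": -1, "dz": -0.05, "wx": 0, "wy": 0, "wz": 0},
  {"dx": 0, "dy": -1, "dz": -0.05, "wx": 0, "wy": 0, "wz": 0},
  {"dx": 0, "dy": -1, "dz": -0.05, "wx": 0, "wy": 0, "wz": 0},
  {"dx": 0, "dy": -1, "dz": -0.05, "wx": 0, "wy": 0, "wz": 0},
  {"dx": 0, "dy": -1, "dz": -0.05, "wx": 0, "wy": 0, "wz": 0},
  {"dx": 0, "dy": -1, "dz": -0.05, "wx": 0, "wy": 0, "wz": 0},
  {"dx": 0, "dy": -1, "dz": -0.05, "wx": 0, "wy": 0, "wz": 0},
  {"dx": 0, "dy": -1, "dz": -0.05, "wx": 0, "wy": 0, "wz": 0},
  {"dx": 0, "dy": -1, "dz": -0.05, "wx": 0, "wy": 0, "wz": 0},
  {"dx": 0, "dy": -1, "dz": -0.05, "wx": 0, "wy": 0, "wz": 0},
  {"dx": 0, "dy": -1, "dz": -0.05, "wx": 0, "wy": 0, "wz": 0},
  {"dx": 0, "dy": -0.9, "dz": -0.05, "wx": 0, "wy": 0, "wz": 0},
])

```text
time_s: 22.23
tcp_pos: [0.582, 0.1095, 0.2928]
eef_rot: [-82.5, 89.8, 97.1]
contact_force: [0.6, 0.6, -0.5]
gripper_width: 0.0379
```

```bash
cat >> h.py <<'E'
def cartons(fn=None):
    P,d,m=shot("wrist",fn); X,uv=cloud("wrist",m,d)
    print("rim",fitrect(X,.104,.116,(.43,.7,.03,.28)))
    k=(X[:,2]>.084)&(X[:,2]<.097)&(X[:,0]>.48)&(X[:,0]<.64)&(X[:,1]>.075)&(X[:,1]<.235)
    mk=np.zeros((H,W),np.uint8); mk[uv[k,1],uv[k,0]]=1
    n,lab,st,_=cv2.connectedComponentsWithStats(mk)
    for i in range(1,n):
        if st[i,4]<100: continue
        Y=X[lab[uv[:,1],uv[:,0]]==i]; f=fitrect(Y,0,1,(0,1,-1,1))
        if min(f[1])>12: print(f)
E
python3 - <<'E'
from h import *
p,R,s=pose(); print(s["time_s"],p,R.round(3),s["contact_force"])
cartons("w13")
plan([.588,.117,.19],-90)
E
```

```text
22.2333 [0.58195377 0.10948128 0.29275468] [[-0.    -0.008 -1.   ]
 [ 0.004 -1.     0.008]
 [-1.    -0.004  0.001]] [ 0.6025296   0.57222618 -0.46671272]
rim (array([567.9, 155.7]), array([191.2, 179.2]), -5.34, 6301, np.float64(109.1))
(array([591.2, 116.6]), array([50.5, 26. ]), 0.57, 1093, np.float64(90.1))
(array([523.7, 194.1]), array([26.5, 49.6]), -3.7, 737, np.float64(90.0))
(array([515. , 121.2]), array([26.2, 50.2]), -4.55, 915, np.float64(90.1))
shift tool units(x,y,z) [ 5.13 -0.23 -0.28] turn units [-0.08  0.    0.06] yawnow -90.4
```

View pics/w13.png

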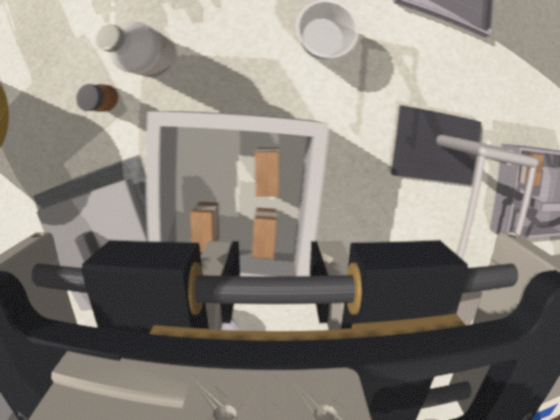

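Request:
arm_command([
  {"dx": 0.4, "dy": -0.3, "dz": -0.4, "wx": -0.08, "wy": 0, "wz": 0.05},
  {"dx": 0.8, "dy": 0, "dz": 0, "wx": 0, "wy": 0, "wz": 0},
  {"dx": 1, "dy": 0, "dz": 0, "wx": 0, "wy": 0, "wz": 0},
  {"dx": 1, "dy": 0, "dz": 0, "wx": 0, "wy": 0, "wz": 0},
  {"dx": 1, "dy": 0, "dz": 0, "wx": 0, "wy": 0, "wz": 0},
  {"dx": 1, "dy": 0, "dz": 0, "wx": 0, "wy": 0, "wz": 0},
  {"dx": 1, "dy": 0, "dz": 0, "wx": 0, "wy": 0, "wz": 0},
  {"dx": 0.6, "dy": 0, "dz": 0, "wx": 0, "wy": 0, "wz": 0},
  {"dx": 0, "dy": 0, "dz": 0, "wx": 0, "wy": 0, "wz": 0},
])

```text
time_s: 23.03
tcp_pos: [0.5916, 0.1224, 0.1488]
eef_rot: [-1.3, 89.9, 179.0]
contact_force: [-1.2, -0.3, -0.8]
gripper_width: 0.0377
```

Run:
```python
from h import *
p,R,s=pose(); print(s["time_s"],p,R.round(3),s["contact_force"])
plan([.591,.1175,.087],-90)
```

```text
23.0333 [0.59155745 0.12241267 0.14876646] [[-0.001  0.005 -1.   ]
 [ 0.    -1.    -0.005]
 [-1.    -0.     0.001]] [-1.21890874 -0.30590067 -0.82377163]
shift tool units(x,y,z) [3.09 0.25 0.03] turn units [0.07 0.01 0.  ] yawnow -89.7
```

Request:
arm_command([
  {"dx": 0.3, "dy": 0.25, "dz": 0.03, "wx": 0, "wy": 0, "wz": 0},
  {"dx": 0.6, "dy": 0.03, "dz": 0, "wx": 0, "wy": 0, "wz": 0},
  {"dx": 0.6, "dy": 0, "dz": 0, "wx": 0, "wy": 0, "wz": 0},
  {"dx": 0, "dy": 0, "dz": 0, "wx": 0, "wy": 0, "wz": 0},
])

```text
time_s: 23.37
tcp_pos: [0.592, 0.116, 0.1181]
eef_rot: [28.7, 90.0, -151.0]
contact_force: [-0.2, -0.5, -0.9]
gripper_width: 0.0379
```

Run:
```python
from h import *
p,R,s=pose(); print(s["time_s"],p,R.round(3),s["contact_force"])
plan([.591,.1175,.087],-90)
shot("wrist","w14")
```

```text
23.3667 [0.59199773 0.11603617 0.11808002] [[-0.001  0.006 -1.   ]
 [-0.    -1.    -0.006]
 [-1.     0.     0.001]] [-0.23899808 -0.48653727 -0.8575045 ]
shift tool units(x,y,z) [ 1.55 -0.07  0.05] turn units [ 0.07  0.01 -0.  ] yawnow -89.7
```

View pics/w14.png

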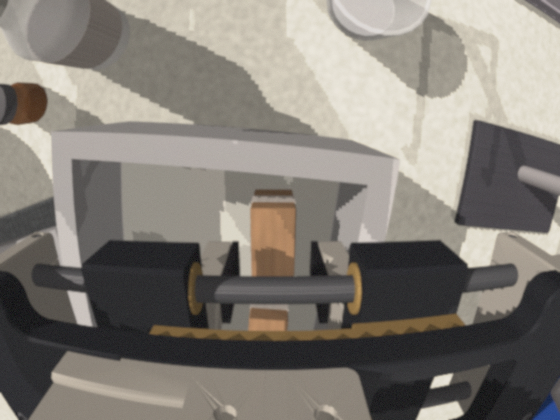

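Request:
arm_command([
  {"dx": 0.6, "dy": -0.05, "dz": 0.05, "wx": 0, "wy": 0, "wz": 0},
  {"dx": 0.6, "dy": 0, "dz": 0, "wx": 0, "wy": 0, "wz": 0},
  {"dx": 0.35, "dy": 0, "dz": 0, "wx": 0, "wy": 0, "wz": 0},
  {"dx": 0.1, "dy": 0, "dz": 0, "wx": 0, "wy": 0, "wz": 0},
])

```text
time_s: 23.75
tcp_pos: [0.5948, 0.1177, 0.0895]
eef_rot: [-163.5, 89.5, 16.9]
contact_force: [-0.3, -0.4, 0.4]
gripper_width: 0.0375
```

Request:
arm_command([
  {"dx": 0.03, "dy": 0, "dz": 0, "wx": 0, "wy": 0, "wz": 0},
  {"dx": 0.03, "dy": 0, "dz": 0, "wx": 0, "wy": 0, "wz": 0},
  {"dx": 0.03, "dy": 0, "dz": 0, "wx": 0, "wy": 0, "wz": 0},
  {"dx": 0.03, "dy": 0, "dz": 0, "wx": 0, "wy": 0, "wz": 0},
], fingers=1, force=20)

```text
time_s: 24.08
tcp_pos: [0.5953, 0.1177, 0.0882]
eef_rot: [-166.6, 89.5, 13.8]
contact_force: [-3.1, -0.5, 5.2]
gripper_width: 0.0259
```

Request:
arm_command([
  {"dx": -0.3, "dy": 0, "dz": 0, "wx": 0, "wy": 0, "wz": 0},
  {"dx": -0.6, "dy": 0, "dz": 0, "wx": 0, "wy": 0, "wz": 0},
  {"dx": -0.9, "dy": 0, "dz": 0, "wx": 0, "wy": 0, "wz": 0},
  {"dx": -1, "dy": 0, "dz": 0, "wx": 0, "wy": 0, "wz": 0},
  {"dx": -1, "dy": 0, "dz": 0, "wx": 0, "wy": 0, "wz": 0},
  {"dx": -1, "dy": 0, "dz": 0, "wx": 0, "wy": 0, "wz": 0},
  {"dx": -1, "dy": 0, "dz": 0, "wx": 0, "wy": 0, "wz": 0},
  {"dx": -1, "dy": 0, "dz": 0, "wx": 0, "wy": 0, "wz": 0},
  {"dx": -1, "dy": 0, "dz": 0, "wx": 0, "wy": 0, "wz": 0},
  {"dx": -1, "dy": 0, "dz": 0, "wx": 0, "wy": 0, "wz": 0},
  {"dx": -0.6, "dy": 0, "dz": 0, "wx": 0, "wy": 0, "wz": 0},
])

```text
time_s: 25.0
tcp_pos: [0.5924, 0.1165, 0.2882]
eef_rot: [-166.0, 89.5, 14.4]
contact_force: [-0.4, 0.1, -0.3]
gripper_width: 0.026
```

Run:
```python
from h import *
p,R,s=pose(); print(p,R.round(3),s["gripper_width"],s["contact_force"])
plan([.566,-.3794,.29],-90.7)
P,d,m=shot("wrist","w15");
```

```text
[0.59241058 0.1165131  0.2881781 ] [[ 0.008  0.007 -1.   ]
 [ 0.002 -1.    -0.007]
 [-1.    -0.002 -0.008]] 0.026003164066394864 [-0.35053526  0.12741794 -0.26916462]
shift tool units(x,y,z) [-0.15 24.79  1.5 ] turn units [ 0.24 -0.1   0.03] yawnow -89.6
```

View pics/w15.png

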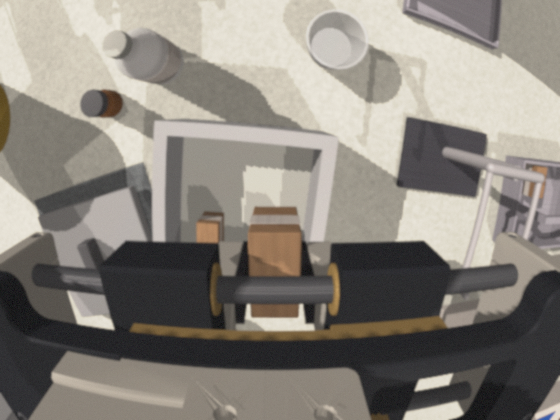

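Request:
arm_command([
  {"dx": 0, "dy": 0.7, "dz": 0.06, "wx": 0.2, "wy": -0.1, "wz": 0},
  {"dx": 0, "dy": 1, "dz": 0.06, "wx": 0, "wy": 0, "wz": 0},
  {"dx": 0, "dy": 1, "dz": 0.06, "wx": 0, "wy": 0, "wz": 0},
  {"dx": 0, "dy": 1, "dz": 0.06, "wx": 0, "wy": 0, "wz": 0},
  {"dx": 0, "dy": 1, "dz": 0.06, "wx": 0, "wy": 0, "wz": 0},
  {"dx": 0, "dy": 1, "dz": 0.06, "wx": 0, "wy": 0, "wz": 0},
  {"dx": 0, "dy": 1, "dz": 0.06, "wx": 0, "wy": 0, "wz": 0},
  {"dx": 0, "dy": 1, "dz": 0.06, "wx": 0, "wy": 0, "wz": 0},
  {"dx": 0, "dy": 1, "dz": 0.06, "wx": 0, "wy": 0, "wz": 0},
  {"dx": 0, "dy": 1, "dz": 0.06, "wx": 0, "wy": 0, "wz": 0},
  {"dx": 0, "dy": 1, "dz": 0.06, "wx": 0, "wy": 0, "wz": 0},
  {"dx": 0, "dy": 1, "dz": 0.06, "wx": 0, "wy": 0, "wz": 0},
  {"dx": 0, "dy": 1, "dz": 0.06, "wx": 0, "wy": 0, "wz": 0},
  {"dx": 0, "dy": 1, "dz": 0.06, "wx": 0, "wy": 0, "wz": 0},
  {"dx": 0, "dy": 1, "dz": 0.06, "wx": 0, "wy": 0, "wz": 0},
  {"dx": 0, "dy": 1, "dz": 0.06, "wx": 0, "wy": 0, "wz": 0},
  {"dx": 0, "dy": 1, "dz": 0.06, "wx": 0, "wy": 0, "wz": 0},
  {"dx": 0, "dy": 1, "dz": 0.06, "wx": 0, "wy": 0, "wz": 0},
  {"dx": 0, "dy": 1, "dz": 0.06, "wx": 0, "wy": 0, "wz": 0},
  {"dx": 0, "dy": 1, "dz": 0.06, "wx": 0, "wy": 0, "wz": 0},
])

```text
time_s: 26.72
tcp_pos: [0.5575, -0.2991, 0.2946]
eef_rot: [-132.7, 89.4, 46.6]
contact_force: [0.1, 0.2, 0.5]
gripper_width: 0.0259
```

Run:
```python
from h import *
p,R,s=pose(); print(p,R.round(3),s["gripper_width"],s["contact_force"])
basket("wrist","w16")
plan([.5637,-.3794,.20],-90.7)
```

```text
[ 0.55751944 -0.2991151   0.29462997] [[ 0.008 -0.013 -1.   ]
 [ 0.008 -1.     0.013]
 [-1.    -0.008 -0.007]] 0.025873365587795145 [0.05180956 0.18437611 0.50900977]
wrist rim (array([ 557.4, -334.3]), array([159.1, 146.7]), -0.05, 2306, np.float64(47.7)) bar (array([ 557.4, -334.2]), array([ 10.9, 156.5]), 0.1, 1558, np.float64(114.0)) bar cent
 bar median x,y range 0.5579 -0.4124 -0.2559
shift tool units(x,y,z) [ 4.69  3.9  -0.36] turn units [-0.03 -0.08  0.09] yawnow -90.8
```

View pics/w16.png

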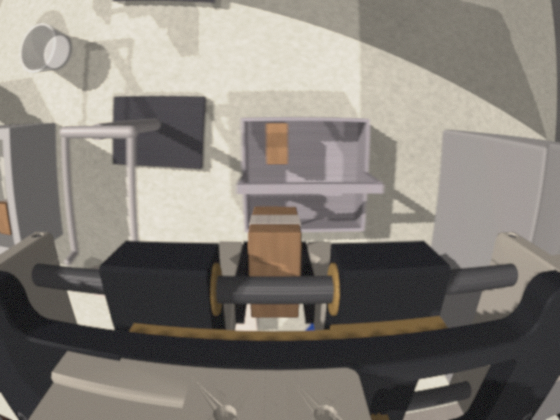

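Run:
```python
from h import *
basket("scene"); basket("side")
plan([.598,-.3713,.19],-90)
```

```text
scene rim (array([ 556.2, -334.7]), array([162.5, 149.9]), -0.24, 401, np.float64(46.8)) bar (array([ 557.3, -334.3]), array([159.8,  12.6]), -0.36, 155, np.float64(113.2)) bar cent
 bar median x,y range 0.5578 -0.4143 -0.2544
side rim (array([ 555.3, -336.2]), array([162.3, 150.1]), -0.12, 396, np.float64(47.2)) bar (array([ 554.5, -335.9]), array([157.9,  15.1]), -0.29, 198, np.float64(113.7)) bar cent
 bar median x,y range 0.5545 -0.4149 -0.257
shift tool units(x,y,z) [ 5.19  3.61 -2.05] turn units [-0.19 -0.08  0.1 ] yawnow -90.9
```

Request:
arm_command([
  {"dx": 0, "dy": 0.9, "dz": -0.51, "wx": -0.19, "wy": -0.08, "wz": 0.1},
  {"dx": 0, "dy": 0.9, "dz": -0.51, "wx": 0, "wy": 0, "wz": 0},
  {"dx": 0.2, "dy": 0.9, "dz": -0.51, "wx": 0, "wy": 0, "wz": 0},
  {"dx": 0.8, "dy": 0.9, "dz": -0.52, "wx": 0, "wy": 0, "wz": 0},
  {"dx": 1, "dy": 0, "dz": 0, "wx": 0, "wy": 0, "wz": 0},
  {"dx": 1, "dy": 0, "dz": 0, "wx": 0, "wy": 0, "wz": 0},
  {"dx": 1, "dy": 0, "dz": 0, "wx": 0, "wy": 0, "wz": 0},
  {"dx": 0.7, "dy": 0, "dz": 0, "wx": 0, "wy": 0, "wz": 0},
  {"dx": 0, "dy": 0, "dz": 0, "wx": 0, "wy": 0, "wz": 0},
])

```text
time_s: 27.62
tcp_pos: [0.6, -0.3708, 0.1993]
eef_rot: [-175.8, 89.8, 4.3]
contact_force: [-0.3, -0.5, -1.8]
gripper_width: 0.0258
```

Run:
```python
from h import *
p,R,s=pose(); print(p,R.round(3),s["gripper_width"],s["contact_force"])
plan([.598,-.3713,.07],-90)
```

```text
[ 0.60002031 -0.37082971  0.19928936] [[ 0.004  0.002 -1.   ]
 [ 0.    -1.    -0.002]
 [-1.    -0.    -0.004]] 0.025827528460583667 [-0.31556211 -0.5291299  -1.83613736]
shift tool units(x,y,z) [6.46 0.03 0.13] turn units [ 0.02 -0.05  0.  ] yawnow -89.9
```

Request:
arm_command([
  {"dx": 0.4, "dy": 0.03, "dz": 0.13, "wx": 0, "wy": -0.05, "wz": 0},
  {"dx": 0.8, "dy": 0, "dz": 0, "wx": 0, "wy": 0, "wz": 0},
  {"dx": 1, "dy": 0, "dz": 0, "wx": 0, "wy": 0, "wz": 0},
  {"dx": 1, "dy": 0, "dz": 0, "wx": 0, "wy": 0, "wz": 0},
  {"dx": 1, "dy": 0, "dz": 0, "wx": 0, "wy": 0, "wz": 0},
  {"dx": 0.8, "dy": 0, "dz": 0, "wx": 0, "wy": 0, "wz": 0},
  {"dx": 0.7, "dy": 0, "dz": 0, "wx": 0, "wy": 0, "wz": 0},
  {"dx": 0.1, "dy": 0, "dz": 0, "wx": 0, "wy": 0, "wz": 0},
])

```text
time_s: 28.28
tcp_pos: [0.6011, -0.3702, 0.087]
eef_rot: [156.2, 89.4, -23.5]
contact_force: [-0.5, -0.2, -0.9]
gripper_width: 0.0259
```

Run:
```python
from h import *
p,R,s=pose(); print(p,R.round(3),s["gripper_width"],s["contact_force"])
plan([.598,-.3713,.07],-90)
shot("wrist","w17")
```

```text
[ 0.60113588 -0.37016147  0.08702262] [[ 0.01   0.005 -1.   ]
 [-0.004 -1.    -0.005]
 [-1.     0.004 -0.01 ]] 0.02590900930988005 [-0.51707565 -0.21922794 -0.9060986 ]
shift tool units(x,y,z) [0.85 0.05 0.17] turn units [ 0.07 -0.12 -0.05] yawnow -89.7
```

View pics/w17.png

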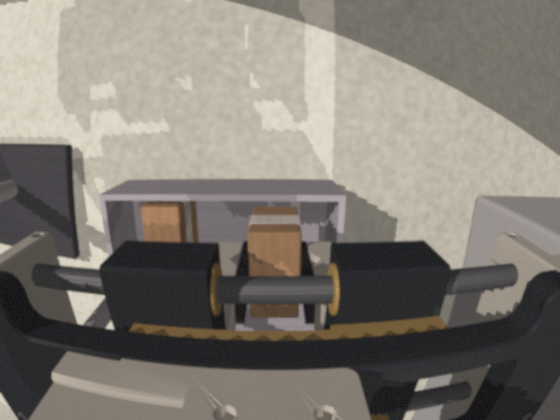

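Request:
arm_command([
  {"dx": 0.5, "dy": 0, "dz": 0.17, "wx": 0, "wy": -0.1, "wz": 0},
  {"dx": 0.35, "dy": 0, "dz": 0, "wx": 0, "wy": 0, "wz": 0},
  {"dx": 0.1, "dy": 0, "dz": 0, "wx": 0, "wy": 0, "wz": 0},
])

```text
time_s: 28.58
tcp_pos: [0.6003, -0.371, 0.0719]
eef_rot: [133.5, 89.4, -46.1]
contact_force: [-1.4, 0.3, 0.3]
gripper_width: 0.0255
```

Request:
arm_command([
  {"dx": 0, "dy": 0, "dz": 0, "wx": 0, "wy": 0, "wz": 0},
  {"dx": 0, "dy": 0, "dz": 0, "wx": 0, "wy": 0, "wz": 0},
  {"dx": 0, "dy": 0, "dz": 0, "wx": 0, "wy": 0, "wz": 0},
  {"dx": -0.3, "dy": 0, "dz": 0, "wx": 0, "wy": 0, "wz": 0},
  {"dx": -0.8, "dy": 0, "dz": 0, "wx": 0, "wy": 0, "wz": 0},
  {"dx": -1, "dy": 0, "dz": 0, "wx": 0, "wy": 0, "wz": 0},
  {"dx": -1, "dy": 0, "dz": 0, "wx": 0, "wy": 0, "wz": 0},
  {"dx": -1, "dy": 0, "dz": 0, "wx": 0, "wy": 0, "wz": 0},
  {"dx": -1, "dy": 0, "dz": 0, "wx": 0, "wy": 0, "wz": 0},
  {"dx": -1, "dy": 0, "dz": 0, "wx": 0, "wy": 0, "wz": 0},
  {"dx": -1, "dy": 0, "dz": 0, "wx": 0, "wy": 0, "wz": 0},
  {"dx": -1, "dy": 0, "dz": 0, "wx": 0, "wy": 0, "wz": 0},
  {"dx": -1, "dy": 0, "dz": 0, "wx": 0, "wy": 0, "wz": 0},
  {"dx": -0.6, "dy": 0, "dz": 0, "wx": 0, "wy": 0, "wz": 0},
], fingers=0.14)

```text
time_s: 29.75
tcp_pos: [0.5976, -0.3699, 0.2818]
eef_rot: [136.0, 89.2, -43.6]
contact_force: [-0.0, -1.0, 0.7]
gripper_width: 0.0379
```

Run:
```python
from h import *
p,R,s=pose(); print(s["time_s"],p,R.round(3),s["contact_force"])
basket("wrist","w18")
plan([.54,.15,.27],-93)
```

```text
29.75 [ 0.59759816 -0.36991     0.28179093] [[ 0.01   0.006 -1.   ]
 [-0.009 -1.    -0.007]
 [-1.     0.009 -0.01 ]] [-0.01179457 -0.98307779  0.68290625]
wrist rim (array([ 557.5, -334.3]), array([158.8, 146.9]), -0.08, 3194, np.float64(48.3)) bar (array([ 557.5, -334. ]), array([156.6,  11.6]), -0.09, 1632, np.float64(113.9)) bar cent
 bar median x,y range 0.5581 -0.4123 -0.2557
shift tool units(x,y,z) [  0.4  -26.05   2.75] turn units [ 0.74 -0.16 -0.13] yawnow -89.6
```

View pics/w18.png

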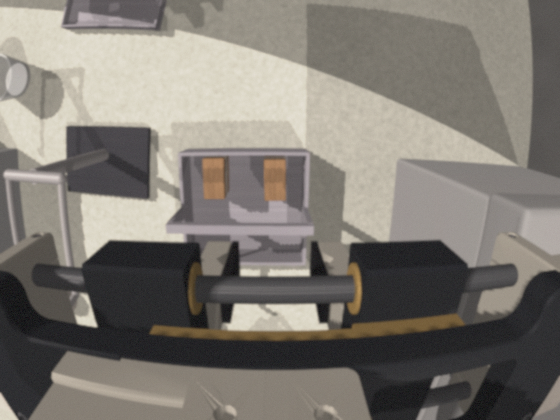

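Request:
arm_command([
  {"dx": 0, "dy": -0.7, "dz": 0.1, "wx": 0.2, "wy": -0.16, "wz": -0.13},
  {"dx": 0, "dy": -1, "dz": 0.1, "wx": 0.2, "wy": 0, "wz": 0},
  {"dx": 0, "dy": -1, "dz": 0.1, "wx": 0, "wy": 0, "wz": 0},
  {"dx": 0, "dy": -1, "dz": 0.1, "wx": 0, "wy": 0, "wz": 0},
  {"dx": 0, "dy": -1, "dz": 0.1, "wx": 0, "wy": 0, "wz": 0},
  {"dx": 0, "dy": -1, "dz": 0.1, "wx": 0, "wy": 0, "wz": 0},
  {"dx": 0, "dy": -1, "dz": 0.1, "wx": 0, "wy": 0, "wz": 0},
  {"dx": 0, "dy": -1, "dz": 0.1, "wx": 0, "wy": 0, "wz": 0},
  {"dx": 0, "dy": -1, "dz": 0.1, "wx": 0, "wy": 0, "wz": 0},
  {"dx": 0, "dy": -1, "dz": 0.1, "wx": 0, "wy": 0, "wz": 0},
  {"dx": 0, "dy": -1, "dz": 0.1, "wx": 0, "wy": 0, "wz": 0},
  {"dx": 0, "dy": -1, "dz": 0.1, "wx": 0, "wy": 0, "wz": 0},
  {"dx": 0, "dy": -1, "dz": 0.1, "wx": 0, "wy": 0, "wz": 0},
  {"dx": 0, "dy": -1, "dz": 0.1, "wx": 0, "wy": 0, "wz": 0},
  {"dx": 0, "dy": -1, "dz": 0.1, "wx": 0, "wy": 0, "wz": 0},
  {"dx": 0, "dy": -1, "dz": 0.1, "wx": 0, "wy": 0, "wz": 0},
  {"dx": 0, "dy": -1, "dz": 0.1, "wx": 0, "wy": 0, "wz": 0},
  {"dx": 0, "dy": -1, "dz": 0.1, "wx": 0, "wy": 0, "wz": 0},
  {"dx": 0, "dy": -1, "dz": 0.1, "wx": 0, "wy": 0, "wz": 0},
  {"dx": 0, "dy": -1, "dz": 0.1, "wx": 0, "wy": 0, "wz": 0},
])

```text
time_s: 31.47
tcp_pos: [0.5656, 0.0371, 0.3021]
eef_rot: [178.4, 88.6, -3.5]
contact_force: [0.3, 0.2, 1.2]
gripper_width: 0.0377
```

Run:
```python
from h import *
p,R,s=pose(); print(s["time_s"],p,R.round(3),s["contact_force"])
plan([.50,.193,.27],-93.5)
```

```text
31.4667 [0.56558829 0.03710133 0.30208044] [[ 0.024 -0.033 -0.999]
 [-0.001 -0.999  0.033]
 [-1.     0.001 -0.024]] [0.28389015 0.15277159 1.15414367]
shift tool units(x,y,z) [ 1.51 -7.68  3.58] turn units [ 0.35 -0.3  -0.  ] yawnow -91.9
```

Request:
arm_command([
  {"dx": 0, "dy": -0.97, "dz": 0.31, "wx": 0.3, "wy": -0.3, "wz": 0},
  {"dx": 0, "dy": -0.97, "dz": 0.31, "wx": 0, "wy": 0, "wz": 0},
  {"dx": 0, "dy": -0.97, "dz": 0.31, "wx": 0, "wy": 0, "wz": 0},
  {"dx": 0, "dy": -0.97, "dz": 0.31, "wx": 0, "wy": 0, "wz": 0},
  {"dx": 0, "dy": -0.97, "dz": 0.31, "wx": 0, "wy": 0, "wz": 0},
  {"dx": 0.5, "dy": -0.97, "dz": 0.31, "wx": 0, "wy": 0, "wz": 0},
  {"dx": 0.5, "dy": -0.97, "dz": 0.31, "wx": 0, "wy": 0, "wz": 0},
  {"dx": 0.5, "dy": -0.8, "dz": 0.31, "wx": 0, "wy": 0, "wz": 0},
  {"dx": 0, "dy": 0, "dz": 0, "wx": 0, "wy": 0, "wz": 0},
])

```text
time_s: 32.22
tcp_pos: [0.5217, 0.2016, 0.2791]
eef_rot: [-144.1, 89.3, 32.7]
contact_force: [0.4, 0.1, -0.4]
gripper_width: 0.0377
```

Run:
```python
from h import *
p,R,s=pose(); print(s["time_s"],p,R.round(3),s["contact_force"])
cartons("w19")
plan([.522,.1935,.087],-93.5)
```

```text
32.2167 [0.52168573 0.20156078 0.27914572] [[ 0.01  -0.056 -0.998]
 [ 0.006 -0.998  0.056]
 [-1.    -0.007 -0.009]] [ 0.37846837  0.0706411  -0.39079651]
rim (array([561.8, 156.1]), array([191.2, 191.8]), -5.49, 10199, np.float64(109.1))
(array([523.5, 194.2]), array([25.8, 49.8]), -3.35, 1166, np.float64(90.1))
(array([514.8, 121.3]), array([26.8, 50.1]), -4.22, 1104, np.float64(90.0))
shift tool units(x,y,z) [9.66 0.43 0.1 ] turn units [ 0.06 -0.13  0.09] yawnow -93.2
```

View pics/w19.png

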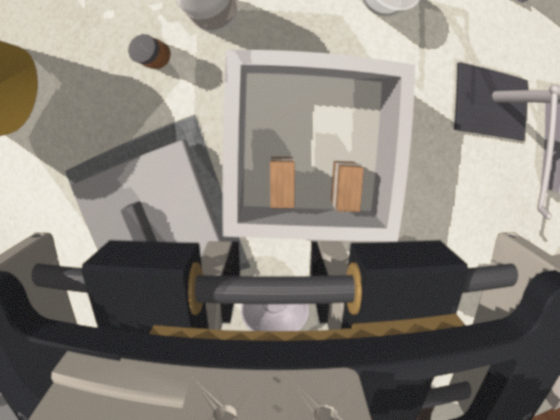

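Request:
arm_command([
  {"dx": 0.4, "dy": 0.38, "dz": 0.06, "wx": 0.06, "wy": -0.13, "wz": 0.09},
  {"dx": 0.8, "dy": 0, "dz": 0, "wx": 0, "wy": 0, "wz": 0},
  {"dx": 1, "dy": 0, "dz": 0, "wx": 0, "wy": 0, "wz": 0},
  {"dx": 1, "dy": 0, "dz": 0, "wx": 0, "wy": 0, "wz": 0},
  {"dx": 1, "dy": 0, "dz": 0, "wx": 0, "wy": 0, "wz": 0},
  {"dx": 1, "dy": 0, "dz": 0, "wx": 0, "wy": 0, "wz": 0},
  {"dx": 1, "dy": 0, "dz": 0, "wx": 0, "wy": 0, "wz": 0},
  {"dx": 0.4, "dy": 0, "dz": 0, "wx": 0, "wy": 0, "wz": 0},
  {"dx": 0, "dy": 0, "dz": 0, "wx": 0, "wy": 0, "wz": 0},
])

```text
time_s: 33.02
tcp_pos: [0.5243, 0.1838, 0.1484]
eef_rot: [-155.2, 89.7, 20.9]
contact_force: [0.3, -0.7, 0.1]
gripper_width: 0.038
```

Run:
```python
from h import *
p,R,s=pose(); print(s["time_s"],p,R.round(3),s["contact_force"])
plan([.522,.1935,.087],-93.5)
```

```text
33.0167 [0.52428172 0.18382711 0.14837768] [[ 0.005 -0.068 -0.998]
 [ 0.002 -0.998  0.068]
 [-1.    -0.002 -0.005]] [ 0.25805737 -0.72538863  0.06498646]
shift tool units(x,y,z) [ 3.07 -0.47  0.16] turn units [-0.09 -0.06  0.03] yawnow -93.9
```

Request:
arm_command([
  {"dx": 0.2, "dy": -0.45, "dz": 0.14, "wx": -0.09, "wy": -0.06, "wz": 0},
  {"dx": 0.5, "dy": -0.05, "dz": 0, "wx": 0, "wy": 0, "wz": 0},
  {"dx": 0.6, "dy": 0, "dz": 0, "wx": 0, "wy": 0, "wz": 0},
  {"dx": 0, "dy": 0, "dz": 0, "wx": 0, "wy": 0, "wz": 0},
])

```text
time_s: 33.35
tcp_pos: [0.5244, 0.1942, 0.1242]
eef_rot: [-127.0, 89.6, 49.4]
contact_force: [-1.1, -0.3, -0.5]
gripper_width: 0.0374
```

Run:
```python
from h import *
p,R,s=pose(); print(s["time_s"],p,R.round(3),s["contact_force"])
plan([.522,.1935,.087],-93.5)
shot("wrist","w20")
```

```text
33.35 [0.52442005 0.19419689 0.12423432] [[ 0.004 -0.062 -0.998]
 [ 0.005 -0.998  0.062]
 [-1.    -0.005 -0.004]] [-1.05623879 -0.2672432  -0.525854  ]
shift tool units(x,y,z) [1.86 0.05 0.13] turn units [-0.01 -0.05  0.06] yawnow -93.6
```

View pics/w20.png

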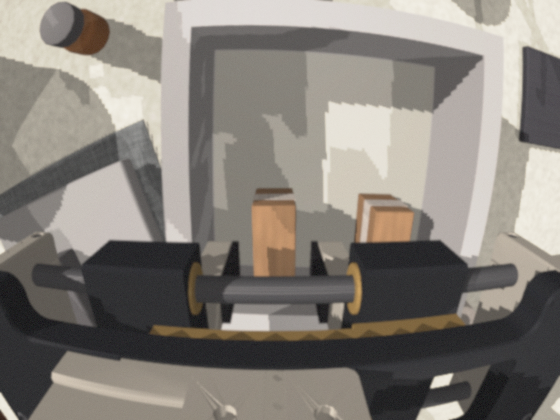

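Request:
arm_command([
  {"dx": 0.6, "dy": 0.04, "dz": 0.12, "wx": 0, "wy": -0.05, "wz": 0.05},
  {"dx": 0.7, "dy": 0, "dz": 0.05, "wx": 0, "wy": 0, "wz": 0},
  {"dx": 0.55, "dy": 0, "dz": 0.05, "wx": 0, "wy": 0, "wz": 0},
  {"dx": 0.15, "dy": 0, "dz": 0, "wx": 0, "wy": 0, "wz": 0},
])

```text
time_s: 33.73
tcp_pos: [0.5228, 0.1958, 0.0872]
eef_rot: [-139.9, 89.5, 36.6]
contact_force: [-0.4, -0.7, 0.8]
gripper_width: 0.0378
```

Request:
arm_command([
  {"dx": 0.03, "dy": 0, "dz": 0, "wx": 0, "wy": 0, "wz": 0},
  {"dx": 0.03, "dy": 0, "dz": 0, "wx": 0, "wy": 0, "wz": 0},
  {"dx": 0.03, "dy": 0, "dz": 0, "wx": 0, "wy": 0, "wz": 0},
  {"dx": 0.03, "dy": 0, "dz": 0, "wx": 0, "wy": 0, "wz": 0},
], fingers=1, force=20)

```text
time_s: 34.07
tcp_pos: [0.5232, 0.1961, 0.0856]
eef_rot: [-142.9, 89.5, 33.7]
contact_force: [-0.6, -0.3, 3.5]
gripper_width: 0.0259
```

Request:
arm_command([
  {"dx": -0.3, "dy": 0, "dz": 0, "wx": 0, "wy": 0, "wz": 0},
  {"dx": -0.6, "dy": 0, "dz": 0, "wx": 0, "wy": 0, "wz": 0},
  {"dx": -0.9, "dy": 0, "dz": 0, "wx": 0, "wy": 0, "wz": 0},
  {"dx": -1, "dy": 0, "dz": 0, "wx": 0, "wy": 0, "wz": 0},
  {"dx": -1, "dy": 0, "dz": 0, "wx": 0, "wy": 0, "wz": 0},
  {"dx": -1, "dy": 0, "dz": 0, "wx": 0, "wy": 0, "wz": 0},
  {"dx": -1, "dy": 0, "dz": 0, "wx": 0, "wy": 0, "wz": 0},
  {"dx": -1, "dy": 0, "dz": 0, "wx": 0, "wy": 0, "wz": 0},
  {"dx": -1, "dy": 0, "dz": 0, "wx": 0, "wy": 0, "wz": 0},
  {"dx": -1, "dy": 0, "dz": 0, "wx": 0, "wy": 0, "wz": 0},
  {"dx": -0.6, "dy": 0, "dz": 0, "wx": 0, "wy": 0, "wz": 0},
])

```text
time_s: 34.98
tcp_pos: [0.5211, 0.194, 0.2883]
eef_rot: [-142.2, 89.3, 34.3]
contact_force: [1.1, 0.3, 0.5]
gripper_width: 0.0259
```

Run:
```python
from h import *
p,R,s=pose(); print(p,R.round(3),s["gripper_width"],s["contact_force"])
plan([.522,-.2973,.29],-90)
P,d,m=shot("wrist","w21");
```

```text
[0.52106837 0.19403462 0.2883335 ] [[ 0.01  -0.06  -0.998]
 [ 0.007 -0.998  0.06 ]
 [-1.    -0.007 -0.009]] 0.025854661394432075 [1.11802198 0.32011177 0.47434589]
shift tool units(x,y,z) [-0.25 24.52 -1.53] turn units [-0.75 -0.12  0.09] yawnow -93.5
```

View pics/w21.png

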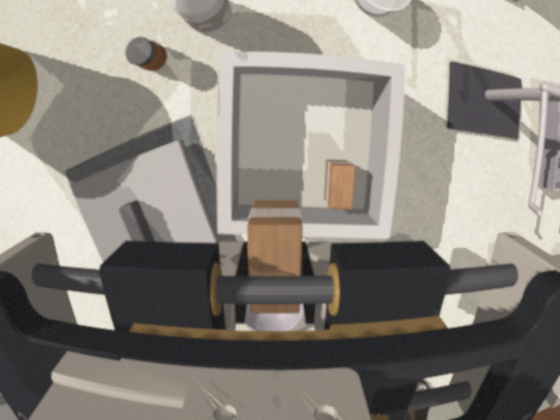

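Request:
arm_command([
  {"dx": 0, "dy": 0.7, "dz": -0.05, "wx": -0.35, "wy": -0.12, "wz": 0.09},
  {"dx": 0, "dy": 1, "dz": -0.05, "wx": -0.35, "wy": 0, "wz": 0},
  {"dx": 0, "dy": 1, "dz": -0.05, "wx": 0, "wy": 0, "wz": 0},
  {"dx": 0, "dy": 1, "dz": -0.05, "wx": 0, "wy": 0, "wz": 0},
  {"dx": 0, "dy": 1, "dz": -0.05, "wx": 0, "wy": 0, "wz": 0},
  {"dx": 0, "dy": 1, "dz": -0.05, "wx": 0, "wy": 0, "wz": 0},
  {"dx": 0, "dy": 1, "dz": -0.05, "wx": 0, "wy": 0, "wz": 0},
  {"dx": 0, "dy": 1, "dz": -0.05, "wx": 0, "wy": 0, "wz": 0},
  {"dx": 0, "dy": 1, "dz": -0.05, "wx": 0, "wy": 0, "wz": 0},
  {"dx": 0, "dy": 1, "dz": -0.05, "wx": 0, "wy": 0, "wz": 0},
  {"dx": 0, "dy": 1, "dz": -0.05, "wx": 0, "wy": 0, "wz": 0},
  {"dx": 0, "dy": 1, "dz": -0.05, "wx": 0, "wy": 0, "wz": 0},
  {"dx": 0, "dy": 1, "dz": -0.05, "wx": 0, "wy": 0, "wz": 0},
  {"dx": 0, "dy": 1, "dz": -0.05, "wx": 0, "wy": 0, "wz": 0},
  {"dx": 0, "dy": 1, "dz": -0.05, "wx": 0, "wy": 0, "wz": 0},
  {"dx": 0, "dy": 1, "dz": -0.05, "wx": 0, "wy": 0, "wz": 0},
  {"dx": 0, "dy": 1, "dz": -0.05, "wx": 0, "wy": 0, "wz": 0},
  {"dx": 0, "dy": 1, "dz": -0.05, "wx": 0, "wy": 0, "wz": 0},
  {"dx": 0, "dy": 1, "dz": -0.05, "wx": 0, "wy": 0, "wz": 0},
  {"dx": 0, "dy": 1, "dz": -0.05, "wx": 0, "wy": 0, "wz": 0},
])

```text
time_s: 36.7
tcp_pos: [0.5402, -0.215, 0.3054]
eef_rot: [-157.7, 88.3, 22.6]
contact_force: [-0.6, 0.2, 0.5]
gripper_width: 0.0258
```

Run:
```python
from h import *
p,R,s=pose(); print(p,R.round(3),s["gripper_width"],s["contact_force"])
basket("wrist","w22")
plan([.5195,-.2973,.20],-90)
```

```text
[ 0.5401805  -0.21495144  0.30537761] [[ 0.027  0.005 -1.   ]
 [ 0.011 -1.    -0.005]
 [-1.    -0.011 -0.027]] 0.025751988161257688 [-0.59726559  0.18820019  0.46027803]
wrist rim (array([ 557. , -334.5]), array([146.7, 159.7]), 0.32, 3094, np.float64(48.1)) bar (array([ 557.5, -334.4]), array([155.8,  11.6]), -0.55, 1282, np.float64(114.1)) bar cent
 bar median x,y range 0.5578 -0.4123 -0.2565
shift tool units(x,y,z) [5.19 4.03 1.19] turn units [ 0.05 -0.33  0.12] yawnow -89.7
```

Request:
arm_command([
  {"dx": 0, "dy": 0.9, "dz": 0.25, "wx": 0.05, "wy": -0.3, "wz": 0.12},
  {"dx": 0, "dy": 0.9, "dz": 0.25, "wx": 0, "wy": 0, "wz": 0},
  {"dx": 0, "dy": 0.9, "dz": 0.25, "wx": 0, "wy": 0, "wz": 0},
  {"dx": 0.3, "dy": 0.9, "dz": 0.25, "wx": 0, "wy": 0, "wz": 0},
  {"dx": 0.9, "dy": 0.2, "dz": 0.1, "wx": 0, "wy": 0, "wz": 0},
  {"dx": 1, "dy": 0, "dz": 0, "wx": 0, "wy": 0, "wz": 0},
  {"dx": 1, "dy": 0, "dz": 0, "wx": 0, "wy": 0, "wz": 0},
  {"dx": 1, "dy": 0, "dz": 0, "wx": 0, "wy": 0, "wz": 0},
  {"dx": 0.6, "dy": 0, "dz": 0, "wx": 0, "wy": 0, "wz": 0},
  {"dx": 0, "dy": 0, "dz": 0, "wx": 0, "wy": 0, "wz": 0},
])

```text
time_s: 37.58
tcp_pos: [0.5173, -0.3013, 0.2124]
eef_rot: [167.0, 89.3, -13.3]
contact_force: [-1.0, 0.2, 0.0]
gripper_width: 0.0258
```

Run:
```python
from h import *
p,R,s=pose(); print(p,R.round(3),s["gripper_width"],s["contact_force"])
plan([.5195,-.2973,.07],-90)
```

```text
[ 0.51731679 -0.30131965  0.21244314] [[ 0.012 -0.005 -1.   ]
 [-0.003 -1.     0.005]
 [-1.     0.003 -0.012]] 0.025795747736412494 [-0.95669753  0.1577239   0.01274391]
shift tool units(x,y,z) [ 7.12 -0.22 -0.03] turn units [-0.07 -0.14 -0.03] yawnow -90.3
```

Request:
arm_command([
  {"dx": 0.4, "dy": -0.2, "dz": -0.03, "wx": 0, "wy": -0.14, "wz": -0.03},
  {"dx": 0.8, "dy": 0, "dz": 0, "wx": 0, "wy": 0, "wz": 0},
  {"dx": 1, "dy": 0, "dz": 0, "wx": 0, "wy": 0, "wz": 0},
  {"dx": 1, "dy": 0, "dz": 0, "wx": 0, "wy": 0, "wz": 0},
  {"dx": 1, "dy": 0, "dz": 0, "wx": 0, "wy": 0, "wz": 0},
  {"dx": 1, "dy": 0, "dz": 0, "wx": 0, "wy": 0, "wz": 0},
  {"dx": 1, "dy": 0, "dz": 0, "wx": 0, "wy": 0, "wz": 0},
  {"dx": 0.2, "dy": 0, "dz": 0, "wx": 0, "wy": 0, "wz": 0},
])

```text
time_s: 38.25
tcp_pos: [0.5249, -0.2973, 0.0886]
eef_rot: [158.8, 89.3, -21.4]
contact_force: [-1.1, -0.1, -0.3]
gripper_width: 0.0259
```

Run:
```python
from h import *
p,R,s=pose(); print(p,R.round(3),s["gripper_width"],s["contact_force"])
plan([.5195,-.2973,.07],-90)
shot("wrist","w23");shot("side","d23")
```

```text
[ 0.52493324 -0.29728398  0.08864785] [[ 0.012 -0.004 -1.   ]
 [-0.005 -1.     0.004]
 [-1.     0.004 -0.012]] 0.025852909993563104 [-1.12698886 -0.08925256 -0.25915062]
shift tool units(x,y,z) [ 0.93 -0.    0.28] turn units [-0.04 -0.14 -0.06] yawnow -90.2
```

View pics/w23.png

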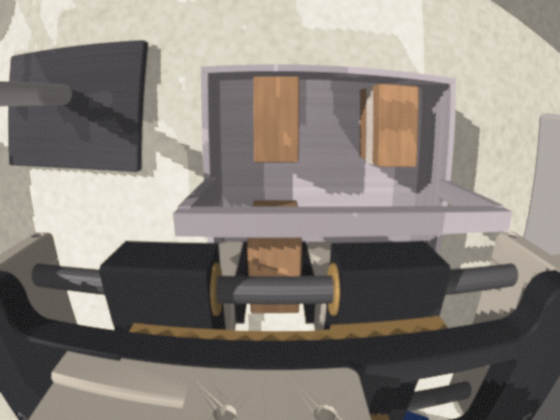

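View pics/d23.png

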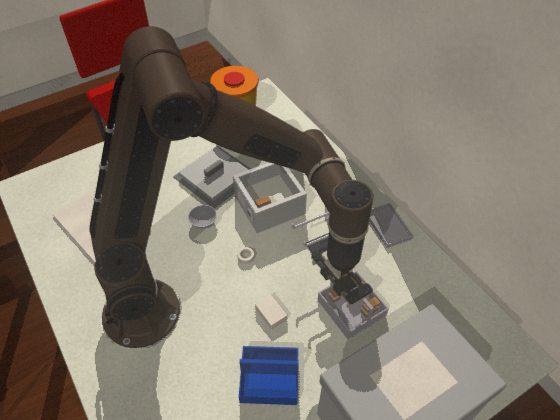

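Request:
arm_command([
  {"dx": 0.3, "dy": 0, "dz": 0.28, "wx": 0, "wy": -0.14, "wz": -0.05},
  {"dx": 0.45, "dy": 0, "dz": 0.05, "wx": 0, "wy": 0, "wz": 0},
  {"dx": 0.2, "dy": 0, "dz": 0, "wx": 0, "wy": 0, "wz": 0},
  {"dx": 0.05, "dy": 0, "dz": 0, "wx": 0, "wy": 0, "wz": 0},
])

```text
time_s: 38.68
tcp_pos: [0.5224, -0.2986, 0.0745]
eef_rot: [157.3, 89.5, -22.8]
contact_force: [0.5, -0.0, 0.2]
gripper_width: 0.0259
```

Request:
arm_command([
  {"dx": 0, "dy": 0, "dz": 0, "wx": 0, "wy": 0, "wz": 0},
  {"dx": 0, "dy": 0, "dz": 0, "wx": 0, "wy": 0, "wz": 0},
  {"dx": 0, "dy": 0, "dz": 0, "wx": 0, "wy": 0, "wz": 0},
  {"dx": -0.3, "dy": 0, "dz": 0, "wx": 0, "wy": 0, "wz": 0},
  {"dx": -0.8, "dy": 0, "dz": 0, "wx": 0, "wy": 0, "wz": 0},
  {"dx": -1, "dy": 0, "dz": 0, "wx": 0, "wy": 0, "wz": 0},
  {"dx": -1, "dy": 0, "dz": 0, "wx": 0, "wy": 0, "wz": 0},
  {"dx": -1, "dy": 0, "dz": 0, "wx": 0, "wy": 0, "wz": 0},
  {"dx": -1, "dy": 0, "dz": 0, "wx": 0, "wy": 0, "wz": 0},
  {"dx": -1, "dy": 0, "dz": 0, "wx": 0, "wy": 0, "wz": 0},
  {"dx": -1, "dy": 0, "dz": 0, "wx": 0, "wy": 0, "wz": 0},
  {"dx": -1, "dy": 0, "dz": 0, "wx": 0, "wy": 0, "wz": 0},
  {"dx": -1, "dy": 0, "dz": 0, "wx": 0, "wy": 0, "wz": 0},
  {"dx": -0.6, "dy": 0, "dz": 0, "wx": 0, "wy": 0, "wz": 0},
], fingers=0.14)

```text
time_s: 39.85
tcp_pos: [0.5187, -0.2979, 0.2826]
eef_rot: [153.1, 89.4, -27.0]
contact_force: [0.5, -0.6, 0.3]
gripper_width: 0.0377
```

Run:
```python
from h import *
p,R,s=pose(); print(s["time_s"],p,R.round(3),s["contact_force"])
basket("wrist","w24")
shot("scene","s24");P,d,m=shot("side")
cv2.imwrite("pics/d24.png",cv2.resize(P[240:360,270:430],None,fx=4,fy=4)[:,:,::-1])
plan([.512,.122,.27],-93)
```

```text
39.85 [ 0.51869756 -0.29790562  0.28261384] [[ 0.009 -0.002 -1.   ]
 [-0.004 -1.     0.002]
 [-1.     0.004 -0.009]] [ 0.48532924 -0.59344082  0.3445734 ]
wrist rim (array([ 557.5, -334.4]), array([145.7, 159.3]), 0.01, 4432, np.float64(48.5)) bar (array([ 557.5, -334.6]), array([156. ,  10.5]), -0.16, 1611, np.float64(114.1)) bar cent
 bar median x,y range 0.5576 -0.4126 -0.2566
shift tool units(x,y,z) [  0.47 -20.99   0.39] turn units [ 0.63 -0.11 -0.05] yawnow -90.1
```

View pics/d24.png

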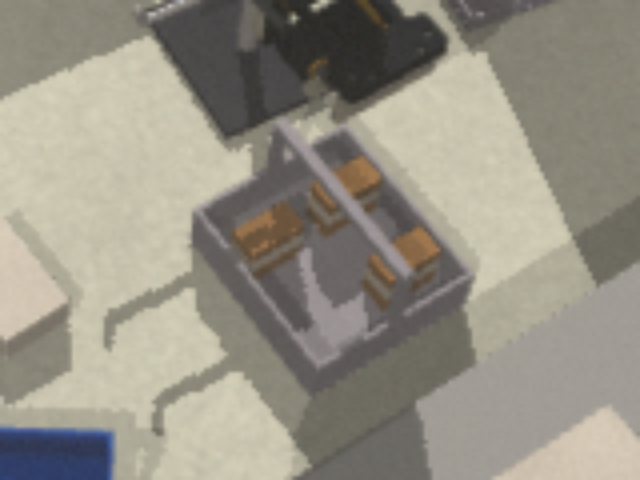

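Request:
arm_command([
  {"dx": 0, "dy": -0.7, "dz": 0.02, "wx": 0.3, "wy": -0.11, "wz": -0.05},
  {"dx": 0, "dy": -1, "dz": 0.02, "wx": 0.4, "wy": 0, "wz": 0},
  {"dx": 0, "dy": -1, "dz": 0, "wx": 0, "wy": 0, "wz": 0},
  {"dx": 0, "dy": -1, "dz": 0, "wx": 0, "wy": 0, "wz": 0},
  {"dx": 0, "dy": -1, "dz": 0, "wx": 0, "wy": 0, "wz": 0},
  {"dx": 0, "dy": -1, "dz": 0, "wx": 0, "wy": 0, "wz": 0},
  {"dx": 0, "dy": -1, "dz": 0, "wx": 0, "wy": 0, "wz": 0},
  {"dx": 0, "dy": -1, "dz": 0, "wx": 0, "wy": 0, "wz": 0},
  {"dx": 0, "dy": -1, "dz": 0, "wx": 0, "wy": 0, "wz": 0},
  {"dx": 0, "dy": -1, "dz": 0, "wx": 0, "wy": 0, "wz": 0},
  {"dx": 0, "dy": -1, "dz": 0, "wx": 0, "wy": 0, "wz": 0},
  {"dx": 0, "dy": -1, "dz": 0, "wx": 0, "wy": 0, "wz": 0},
  {"dx": 0, "dy": -1, "dz": 0, "wx": 0, "wy": 0, "wz": 0},
  {"dx": 0, "dy": -1, "dz": 0, "wx": 0, "wy": 0, "wz": 0},
  {"dx": 0, "dy": -1, "dz": 0, "wx": 0, "wy": 0, "wz": 0},
  {"dx": 0, "dy": -1, "dz": 0, "wx": 0, "wy": 0, "wz": 0},
  {"dx": 0, "dy": -1, "dz": 0, "wx": 0, "wy": 0, "wz": 0},
  {"dx": 0, "dy": -1, "dz": 0, "wx": 0, "wy": 0, "wz": 0},
  {"dx": 0, "dy": -1, "dz": 0, "wx": 0, "wy": 0, "wz": 0},
  {"dx": 0, "dy": -1, "dz": 0, "wx": 0, "wy": 0, "wz": 0},
])

```text
time_s: 41.67
tcp_pos: [0.5298, 0.1105, 0.2661]
eef_rot: [3.2, 88.4, 179.3]
contact_force: [0.4, -1.5, 0.5]
gripper_width: 0.0378
```

Run:
```python
from h import *
p,R,s=pose(); print(s["time_s"],p,R.round(3),s["contact_force"])
cartons("w25")
plan([.514,.1227,.17],-94)
```

```text
41.6667 [0.52978575 0.11051187 0.26608022] [[-0.028 -0.069 -0.997]
 [ 0.    -0.998  0.069]
 [-1.     0.002  0.028]] [ 0.35514692 -1.53563215  0.54223274]
rim (array([561.7, 156.1]), array([191.1, 191.2]), -5.44, 10079, np.float64(109.1))
(array([515.3, 121.3]), array([25.9, 49.7]), -3.85, 1189, np.float64(90.1))
shift tool units(x,y,z) [ 4.81 -0.43  0.71] turn units [ 0.02  0.35 -0.01] yawnow -93.9
```

Request:
arm_command([
  {"dx": 0.1, "dy": -0.2, "dz": 0.5, "wx": 0, "wy": 0.35, "wz": 0},
  {"dx": 0.6, "dy": 0, "dz": 0, "wx": 0, "wy": 0, "wz": 0},
  {"dx": 1, "dy": 0, "dz": 0, "wx": 0, "wy": 0, "wz": 0},
  {"dx": 1, "dy": 0, "dz": 0, "wx": 0, "wy": 0, "wz": 0},
  {"dx": 1, "dy": 0, "dz": 0, "wx": 0, "wy": 0, "wz": 0},
  {"dx": 0.9, "dy": 0, "dz": 0, "wx": 0, "wy": 0, "wz": 0},
  {"dx": 0, "dy": 0, "dz": 0, "wx": 0, "wy": 0, "wz": 0},
])

```text
time_s: 42.3
tcp_pos: [0.517, 0.119, 0.167]
eef_rot: [42.9, 89.7, -140.8]
contact_force: [-1.3, -0.6, -0.7]
gripper_width: 0.0375
```

Run:
```python
from h import *
p,R,s=pose(); print(s["time_s"],p,R.round(3),s["contact_force"])
plan([.514,.1227,.087],-94)
```

```text
42.3 [0.51704428 0.11902414 0.16700694] [[-0.003 -0.064 -0.998]
 [-0.003 -0.998  0.064]
 [-1.     0.003  0.003]] [-1.34560549 -0.60504851 -0.68185527]
shift tool units(x,y,z) [ 4.   -0.19  0.15] turn units [ 0.07  0.04 -0.04] yawnow -93.7
```

Request:
arm_command([
  {"dx": 0.4, "dy": -0.19, "dz": 0.12, "wx": 0.05, "wy": 0.04, "wz": -0.04},
  {"dx": 0.7, "dy": -0.03, "dz": 0, "wx": 0, "wy": 0, "wz": 0},
  {"dx": 0.8, "dy": 0, "dz": 0, "wx": 0, "wy": 0, "wz": 0},
  {"dx": 0.3, "dy": 0, "dz": 0, "wx": 0, "wy": 0, "wz": 0},
  {"dx": 0, "dy": 0, "dz": 0, "wx": 0, "wy": 0, "wz": 0},
])

```text
time_s: 42.72
tcp_pos: [0.5144, 0.1226, 0.1227]
eef_rot: [52.8, 89.9, -131.1]
contact_force: [0.4, -0.0, -0.1]
gripper_width: 0.0377
```

Run:
```python
from h import *
p,R,s=pose(); print(s["time_s"],p,R.round(3),s["contact_force"])
plan([.514,.1227,.087],-94)
shot("wrist","w26")
```

```text
42.7167 [0.51444847 0.12255711 0.1227153 ] [[-0.002 -0.068 -0.998]
 [-0.002 -0.998  0.068]
 [-1.     0.002  0.002]] [ 0.42870924 -0.02494589 -0.07098096]
shift tool units(x,y,z) [ 1.79 -0.01  0.02] turn units [ 0.02  0.02 -0.03] yawnow -93.9
```

View pics/w26.png

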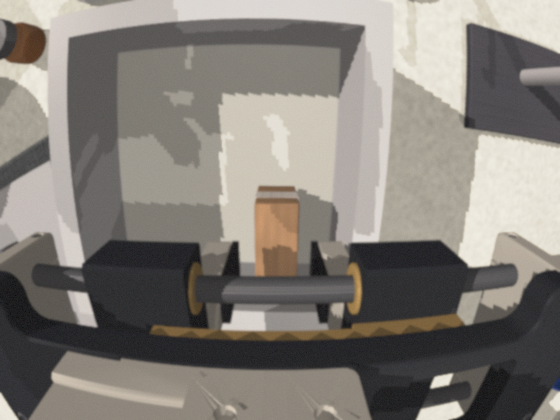

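Request:
arm_command([
  {"dx": 0.5, "dy": -0.02, "dz": 0.02, "wx": 0, "wy": 0, "wz": 0},
  {"dx": 0.6, "dy": 0, "dz": 0.03, "wx": 0, "wy": 0, "wz": 0},
  {"dx": 0.55, "dy": 0, "dz": 0.03, "wx": 0, "wy": 0, "wz": 0},
  {"dx": 0.2, "dy": 0, "dz": 0, "wx": 0, "wy": 0, "wz": 0},
])

```text
time_s: 43.1
tcp_pos: [0.5158, 0.1244, 0.0886]
eef_rot: [-157.0, 89.7, 19.1]
contact_force: [-0.4, -0.2, -1.1]
gripper_width: 0.0373
```

Request:
arm_command([
  {"dx": 0.03, "dy": 0, "dz": 0, "wx": 0, "wy": 0, "wz": 0},
  {"dx": 0.03, "dy": 0, "dz": 0, "wx": 0, "wy": 0, "wz": 0},
  {"dx": 0.03, "dy": 0, "dz": 0, "wx": 0, "wy": 0, "wz": 0},
  {"dx": 0.03, "dy": 0, "dz": 0, "wx": 0, "wy": 0, "wz": 0},
], fingers=1, force=20)

```text
time_s: 43.43
tcp_pos: [0.5163, 0.1244, 0.087]
eef_rot: [-160.5, 89.6, 15.7]
contact_force: [-3.9, -0.6, 5.6]
gripper_width: 0.026
```

Request:
arm_command([
  {"dx": -0.3, "dy": 0, "dz": 0, "wx": 0, "wy": 0, "wz": 0},
  {"dx": -0.6, "dy": 0, "dz": 0, "wx": 0, "wy": 0, "wz": 0},
  {"dx": -0.9, "dy": 0, "dz": 0, "wx": 0, "wy": 0, "wz": 0},
  {"dx": -1, "dy": 0, "dz": 0, "wx": 0, "wy": 0, "wz": 0},
  {"dx": -1, "dy": 0, "dz": 0, "wx": 0, "wy": 0, "wz": 0},
  {"dx": -1, "dy": 0, "dz": 0, "wx": 0, "wy": 0, "wz": 0},
  {"dx": -1, "dy": 0, "dz": 0, "wx": 0, "wy": 0, "wz": 0},
  {"dx": -1, "dy": 0, "dz": 0, "wx": 0, "wy": 0, "wz": 0},
  {"dx": -1, "dy": 0, "dz": 0, "wx": 0, "wy": 0, "wz": 0},
  {"dx": -1, "dy": 0, "dz": 0, "wx": 0, "wy": 0, "wz": 0},
  {"dx": -0.6, "dy": 0, "dz": 0, "wx": 0, "wy": 0, "wz": 0},
])

```text
time_s: 44.35
tcp_pos: [0.5142, 0.1233, 0.2892]
eef_rot: [-154.2, 89.5, 21.9]
contact_force: [0.3, 0.2, -0.9]
gripper_width: 0.0259
```

Run:
```python
from h import *
p,R,s=pose(); print(p,R.round(3),s["gripper_width"],s["contact_force"])
plan([.5195,-.3713,.29],-90)
P,d,m=shot("wrist","w27");
```

```text
[0.51419194 0.12328424 0.28915519] [[ 0.009 -0.068 -0.998]
 [ 0.004 -0.998  0.068]
 [-1.    -0.004 -0.008]] 0.025859529386754964 [ 0.27026542  0.16439659 -0.87921979]
shift tool units(x,y,z) [-0.13 24.65 -1.94] turn units [-0.85 -0.11  0.05] yawnow -93.9
```

View pics/w27.png

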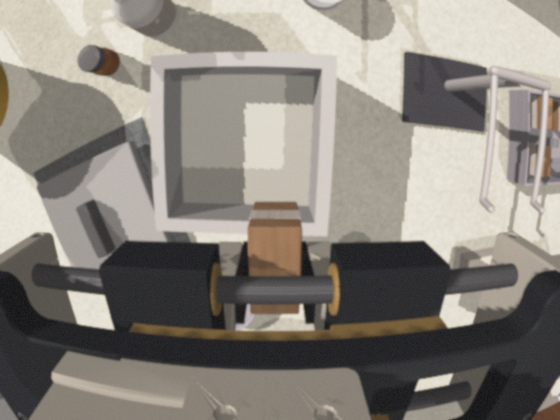

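Request:
arm_command([
  {"dx": 0, "dy": 0.7, "dz": -0.05, "wx": -0.4, "wy": -0.11, "wz": 0.05},
  {"dx": 0, "dy": 1, "dz": -0.03, "wx": -0.4, "wy": 0, "wz": 0},
  {"dx": 0, "dy": 1, "dz": 0, "wx": 0, "wy": 0, "wz": 0},
  {"dx": 0, "dy": 1, "dz": 0, "wx": 0, "wy": 0, "wz": 0},
  {"dx": 0, "dy": 1, "dz": 0, "wx": 0, "wy": 0, "wz": 0},
  {"dx": 0, "dy": 1, "dz": 0, "wx": 0, "wy": 0, "wz": 0},
  {"dx": 0, "dy": 1, "dz": 0, "wx": 0, "wy": 0, "wz": 0},
  {"dx": 0, "dy": 1, "dz": 0, "wx": 0, "wy": 0, "wz": 0},
  {"dx": 0, "dy": 1, "dz": 0, "wx": 0, "wy": 0, "wz": 0},
  {"dx": 0, "dy": 1, "dz": 0, "wx": 0, "wy": 0, "wz": 0},
  {"dx": 0, "dy": 1, "dz": 0, "wx": 0, "wy": 0, "wz": 0},
  {"dx": 0, "dy": 1, "dz": 0, "wx": 0, "wy": 0, "wz": 0},
  {"dx": 0, "dy": 1, "dz": 0, "wx": 0, "wy": 0, "wz": 0},
  {"dx": 0, "dy": 1, "dz": 0, "wx": 0, "wy": 0, "wz": 0},
  {"dx": 0, "dy": 1, "dz": 0, "wx": 0, "wy": 0, "wz": 0},
  {"dx": 0, "dy": 1, "dz": 0, "wx": 0, "wy": 0, "wz": 0},
  {"dx": 0, "dy": 1, "dz": 0, "wx": 0, "wy": 0, "wz": 0},
  {"dx": 0, "dy": 1, "dz": 0, "wx": 0, "wy": 0, "wz": 0},
  {"dx": 0, "dy": 1, "dz": 0, "wx": 0, "wy": 0, "wz": 0},
  {"dx": 0, "dy": 1, "dz": 0, "wx": 0, "wy": 0, "wz": 0},
])

```text
time_s: 46.07
tcp_pos: [0.515, -0.2853, 0.305]
eef_rot: [-162.6, 88.4, 17.8]
contact_force: [0.3, 0.2, -0.5]
gripper_width: 0.0254
```

Run:
```python
from h import *
p,R,s=pose(); print(p,R.round(3),s["gripper_width"],s["contact_force"])
basket("wrist","w28")
plan([.5205,-.3713,.20],-90)
```

```text
[ 0.51498414 -0.28525747  0.30503827] [[ 0.027  0.007 -1.   ]
 [ 0.009 -1.    -0.007]
 [-1.    -0.008 -0.027]] 0.02542903384021621 [ 0.341696    0.18889671 -0.4588017 ]
wrist rim (array([ 557.5, -334.5]), array([158.9, 146.5]), -0.17, 4026, np.float64(48.5)) bar (array([ 557.5, -334. ]), array([155.8,  10.7]), -0.42, 1392, np.float64(114.2)) bar cent
 bar median x,y range 0.5573 -0.4119 -0.256
shift tool units(x,y,z) [ 5.21  4.21 -0.12] turn units [ 0.07 -0.33  0.09] yawnow -89.7
```

Request:
arm_command([
  {"dx": 0, "dy": 0.9, "dz": 0, "wx": 0.05, "wy": -0.33, "wz": 0.1},
  {"dx": 0, "dy": 0.9, "dz": 0, "wx": 0, "wy": 0, "wz": 0},
  {"dx": 0, "dy": 0.9, "dz": 0, "wx": 0, "wy": 0, "wz": 0},
  {"dx": 0.3, "dy": 0.9, "dz": 0, "wx": 0, "wy": 0, "wz": 0},
  {"dx": 0.9, "dy": 0.2, "dz": 0, "wx": 0, "wy": 0, "wz": 0},
  {"dx": 1, "dy": 0, "dz": 0, "wx": 0, "wy": 0, "wz": 0},
  {"dx": 1, "dy": 0, "dz": 0, "wx": 0, "wy": 0, "wz": 0},
  {"dx": 1, "dy": 0, "dz": 0, "wx": 0, "wy": 0, "wz": 0},
  {"dx": 0.6, "dy": 0, "dz": 0, "wx": 0, "wy": 0, "wz": 0},
  {"dx": 0, "dy": 0, "dz": 0, "wx": 0, "wy": 0, "wz": 0},
])

```text
time_s: 46.95
tcp_pos: [0.5149, -0.3708, 0.2109]
eef_rot: [150.6, 89.6, -29.7]
contact_force: [-0.7, -0.2, -0.4]
gripper_width: 0.0258
```

Run:
```python
from h import *
p,R,s=pose(); print(p,R.round(3),s["gripper_width"],s["contact_force"])
plan([.5205,-.3713,.072],-90)
```

```text
[ 0.51493036 -0.37079517  0.21089863] [[ 0.007 -0.004 -1.   ]
 [-0.004 -1.     0.003]
 [-1.     0.004 -0.007]] 0.02576159695587846 [-0.66428379 -0.21606446 -0.42666676]
shift tool units(x,y,z) [ 6.95 -0.   -0.23] turn units [-0.04 -0.09 -0.05] yawnow -90.2
```

Request:
arm_command([
  {"dx": 0.4, "dy": 0, "dz": -0.15, "wx": 0, "wy": -0.09, "wz": -0.05},
  {"dx": 0.8, "dy": 0, "dz": 0, "wx": 0, "wy": 0, "wz": 0},
  {"dx": 1, "dy": 0, "dz": 0, "wx": 0, "wy": 0, "wz": 0},
  {"dx": 1, "dy": 0, "dz": 0, "wx": 0, "wy": 0, "wz": 0},
  {"dx": 1, "dy": 0, "dz": 0, "wx": 0, "wy": 0, "wz": 0},
  {"dx": 1, "dy": 0, "dz": 0, "wx": 0, "wy": 0, "wz": 0},
  {"dx": 0.8, "dy": 0, "dz": 0, "wx": 0, "wy": 0, "wz": 0},
  {"dx": 0.2, "dy": 0, "dz": 0, "wx": 0, "wy": 0, "wz": 0},
])

```text
time_s: 47.62
tcp_pos: [0.5257, -0.3728, 0.091]
eef_rot: [154.4, 89.3, -25.7]
contact_force: [-0.6, 1.4, -0.4]
gripper_width: 0.026
```

Run:
```python
from h import *
p,R,s=pose(); print(p,R.round(3),s["gripper_width"],s["contact_force"])
plan([.5205,-.3713,.072],-90)
```

```text
[ 0.52574307 -0.37280749  0.09097999] [[ 0.011 -0.001 -1.   ]
 [-0.005 -1.     0.001]
 [-1.     0.005 -0.011]] 0.025981339449550216 [-0.58406485  1.36773151 -0.38148693]
shift tool units(x,y,z) [ 0.95 -0.08  0.27] turn units [-0.02 -0.14 -0.07] yawnow -90.1
```

Request:
arm_command([
  {"dx": 0.3, "dy": -0.05, "dz": 0.28, "wx": 0, "wy": -0.14, "wz": -0.06},
  {"dx": 0.45, "dy": 0, "dz": 0.08, "wx": 0, "wy": 0, "wz": 0},
  {"dx": 0.25, "dy": 0, "dz": 0, "wx": 0, "wy": 0, "wz": 0},
  {"dx": 0.1, "dy": 0, "dz": 0, "wx": 0, "wy": 0, "wz": 0},
])

```text
time_s: 47.95
tcp_pos: [0.5202, -0.3724, 0.0698]
eef_rot: [131.3, 89.9, -48.7]
contact_force: [0.4, 0.6, -0.1]
gripper_width: 0.0256
```

Request:
arm_command([
  {"dx": 0, "dy": 0, "dz": 0, "wx": 0, "wy": 0, "wz": 0},
  {"dx": 0, "dy": 0, "dz": 0, "wx": 0, "wy": 0, "wz": 0},
  {"dx": 0, "dy": 0, "dz": 0, "wx": 0, "wy": 0, "wz": 0},
  {"dx": -0.3, "dy": 0, "dz": 0, "wx": 0, "wy": 0, "wz": 0},
  {"dx": -0.8, "dy": 0, "dz": 0, "wx": 0, "wy": 0, "wz": 0},
  {"dx": -1, "dy": 0, "dz": 0, "wx": 0, "wy": 0, "wz": 0},
  {"dx": -1, "dy": 0, "dz": 0, "wx": 0, "wy": 0, "wz": 0},
  {"dx": -1, "dy": 0, "dz": 0, "wx": 0, "wy": 0, "wz": 0},
  {"dx": -1, "dy": 0, "dz": 0, "wx": 0, "wy": 0, "wz": 0},
  {"dx": -1, "dy": 0, "dz": 0, "wx": 0, "wy": 0, "wz": 0},
  {"dx": -1, "dy": 0, "dz": 0, "wx": 0, "wy": 0, "wz": 0},
  {"dx": -1, "dy": 0, "dz": 0, "wx": 0, "wy": 0, "wz": 0},
  {"dx": -1, "dy": 0, "dz": 0, "wx": 0, "wy": 0, "wz": 0},
  {"dx": -0.6, "dy": 0, "dz": 0, "wx": 0, "wy": 0, "wz": 0},
], fingers=0.14)

```text
time_s: 49.12
tcp_pos: [0.5189, -0.3722, 0.281]
eef_rot: [143.6, 89.6, -36.4]
contact_force: [0.8, -0.5, -0.1]
gripper_width: 0.0375
```

Run:
```python
from h import *
p,R,s=pose(); print(s["time_s"],p,R.round(3),s["contact_force"],s["joints"].round(0))
basket("wrist","w29")
P,d,m=shot("side","d29")
cv2.imwrite("pics/d29c.png",cv2.resize(P[240:360,270:430],None,fx=4,fy=4)[:,:,::-1])
plan([.5575,-.3343,.27],180); plan([.5575,-.3343,.27],0)
```

```text
49.1167 [ 0.51885723 -0.37223289  0.2809651 ] [[ 0.006 -0.    -1.   ]
 [-0.004 -1.     0.   ]
 [-1.     0.004 -0.006]] [ 0.75404391 -0.4789553  -0.07490611] [-18.  16.  -1.   0. -73. 108.]
wrist rim (array([ 557.2, -334.1]), array([159.4, 147. ]), -0.35, 5509, np.float64(48.6)) bar (array([ 557.6, -333.8]), array([ 10.6, 155.8]), 0.06, 1628, np.float64(114.1)) bar cent
 bar median x,y range 0.5577 -0.4117 -0.2559
shift tool units(x,y,z) [ 0.59 -1.92 -1.9 ] turn units [19.63 -0.14  0.03] yawnow -90.0
shift tool units(x,y,z) [ 0.59 -1.92 -1.9 ] turn units [-19.63  -0.03  -0.14] yawnow -90.0
```

View pics/d29c.png

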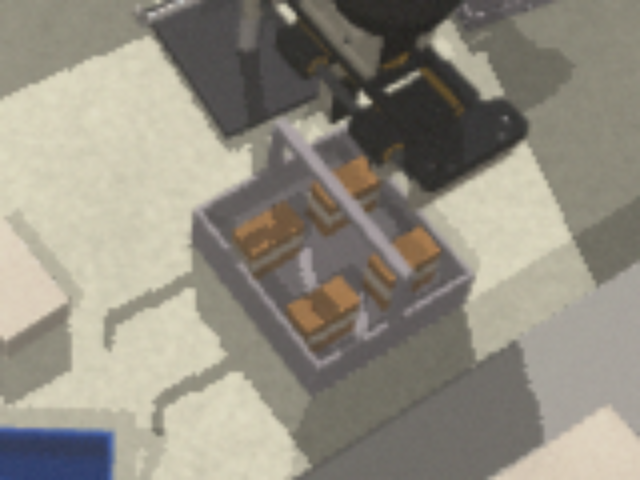

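Request:
arm_command([
  {"dx": -0.3, "dy": -0.9, "dz": 0, "wx": 0, "wy": 0, "wz": 0},
  {"dx": -0.3, "dy": -1, "dz": 0, "wx": 0, "wy": 0, "wz": 0},
  {"dx": -0.3, "dy": -1, "dz": 0, "wx": 0, "wy": 0, "wz": 0},
  {"dx": -0.3, "dy": -1, "dz": 0, "wx": 0, "wy": 0, "wz": 0},
  {"dx": -0.3, "dy": -1, "dz": 0, "wx": 0, "wy": 0, "wz": 0},
  {"dx": 0, "dy": -1, "dz": 0, "wx": 0, "wy": 0, "wz": 0},
  {"dx": 0, "dy": -1, "dz": 0, "wx": 0, "wy": 0, "wz": 0},
  {"dx": 0, "dy": -1, "dz": 0, "wx": 0, "wy": 0, "wz": 0},
  {"dx": 0, "dy": -1, "dz": 0, "wx": 0, "wy": 0, "wz": 0},
  {"dx": 0, "dy": -1, "dz": 0, "wx": 0, "wy": 0, "wz": 0},
  {"dx": 0, "dy": -0.8, "dz": 0, "wx": 0, "wy": 0, "wz": 0},
  {"dx": 0, "dy": 0, "dz": 0, "wx": 0, "wy": 0, "wz": 0},
])

```text
time_s: 50.22
tcp_pos: [0.5152, -0.1493, 0.3124]
eef_rot: [162.2, 89.4, -18.0]
contact_force: [0.3, -0.9, 0.3]
gripper_width: 0.0374
```

Run:
```python
from h import *
p,R,s=pose(); print(s["time_s"],p,R.round(3),s["contact_force"],s["joints"].round(0))
P,d,m=shot("wrist","w30"); X,uv=cloud("wrist",m,d)
b=(.45,.72,-.24,-.02)
print("foot",fitrect(X,.006,.0135,b)); print("prongs",fitrect(X,.165,.176,b)); print("tips",fitrect(X,.179,.193,b))
np.save("w30X.npy",X)
k=(X[:,2]>.16)&(X[:,2]<.2)&(X[:,0]>b[0])&(X[:,0]<b[1])&(X[:,1]>b[2])&(X[:,1]<b[3]); Y=X[k]
for x0 in np.arange(.47,.66,.01):
    q=Y[(Y[:,0]>x0)&(Y[:,0]<x0+.01)]
    for side in (q[q[:,1]>-.125],q[q[:,1]<=-.125]):
        print(round(x0,2),len(side),side[:,1].mean().round(4) if len(side) else None,side[:,2].max().round(4) if len(side) else None,end=" | ")
    print()
```

```text
50.2167 [ 0.51519245 -0.14925608  0.31241318] [[ 0.009 -0.005 -1.   ]
 [-0.003 -1.     0.005]
 [-1.     0.003 -0.009]] [ 0.30281217 -0.87286939  0.30273092] [  5.   5. -10.   0. -75.  85.]
foot (array([ 617.9, -130.6]), array([139.8, 100.4]), -4.95, 5134, np.float64(9.2))
prongs (array([ 567.9, -126.1]), array([ 86.3, 135.3]), -4.71, 3626, np.float64(170.8))
tips (array([ 497.8, -119.4]), array([84. ,  9.3]), -4.9, 166, np.float64(185.0))
0.47 0 None None | 0.47 0 None None | 
0.48 0 None None | 0.48 0 None None | 
0.49 19 -0.0821 0.1876 | 0.49 115 -0.1573 0.1878 | 
0.5 138 -0.0828 0.1875 | 0.5 95 -0.158 0.1753 | 
0.51 93 -0.0833 0.1726 | 0.51 93 -0.159 0.1722 | 
0.52 94 -0.0838 0.1728 | 0.52 91 -0.1599 0.173 | 
0.53 95 -0.0852 0.1722 | 0.53 95 -0.1608 0.1728 | 
0.54 86 -0.0863 0.1721 | 0.54 97 -0.1617 0.1724 | 
0.55 86 -0.0867 0.1725 | 0.55 99 -0.1626 0.1727 | 
0.56 104 -0.0879 0.1725 | 0.56 101 -0.1636 0.1731 | 
0.57 97 -0.0889 0.1719 | 0.57 107 -0.1646 0.1731 | 
0.58 87 -0.0897 0.1725 | 0.58 92 -0.1652 0.172 | 
0.59 108 -0.0907 0.1729 | 0.59 94 -0.1662 0.1725 | 
0.6 97 -0.0915 0.1724 | 0.6 105 -0.1668 0.1727 | 
0.61 97 -0.0924 0.1726 | 0.61 121 -0.1662 0.1733 | 
0.62 343 -0.1066 0.1745 | 0.62 631 -0.1489 0.1749 | 
0.63 234 -0.1057 0.175 | 0.63 115 -0.1399 0.1732 | 
0.64 0 None None | 0.64 0 None None | 
0.65 0 None None | 0.65 0 None None | 
0.66 0 None None | 0.66 0 None None |
```

View pics/w30.png

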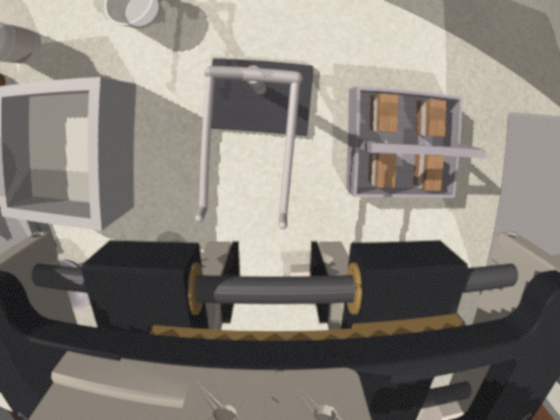

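Request:
arm_command([
  {"dx": 0, "dy": 0, "dz": 0, "wx": 1, "wy": 0, "wz": 0},
  {"dx": 0, "dy": 0, "dz": 0, "wx": 1, "wy": 0, "wz": 0},
  {"dx": 0, "dy": 0, "dz": 0, "wx": 1, "wy": 0, "wz": 0},
  {"dx": 0, "dy": 0, "dz": 0, "wx": 1, "wy": 0, "wz": 0},
  {"dx": 0, "dy": 0, "dz": 0, "wx": 1, "wy": 0, "wz": 0},
  {"dx": 0, "dy": 0, "dz": 0, "wx": 1, "wy": 0, "wz": 0},
  {"dx": 0, "dy": 0, "dz": 0, "wx": 1, "wy": 0, "wz": 0},
  {"dx": 0, "dy": 0, "dz": 0, "wx": 1, "wy": 0, "wz": 0},
  {"dx": 0, "dy": 0, "dz": 0, "wx": 1, "wy": 0, "wz": 0},
  {"dx": 0, "dy": 0, "dz": 0, "wx": 1, "wy": 0, "wz": 0},
  {"dx": 0, "dy": 0, "dz": 0, "wx": 1, "wy": 0, "wz": 0},
  {"dx": 0, "dy": 0, "dz": 0, "wx": 1, "wy": 0, "wz": 0},
  {"dx": 0, "dy": 0, "dz": 0, "wx": 1, "wy": 0, "wz": 0},
  {"dx": 0, "dy": 0, "dz": 0, "wx": 1, "wy": 0, "wz": 0},
  {"dx": 0, "dy": 0, "dz": 0, "wx": 1, "wy": 0, "wz": 0},
  {"dx": 0, "dy": 0, "dz": 0, "wx": 1, "wy": 0, "wz": 0},
  {"dx": 0, "dy": 0, "dz": 0, "wx": 1, "wy": 0, "wz": 0},
  {"dx": 0, "dy": 0, "dz": 0, "wx": 1, "wy": 0, "wz": 0},
  {"dx": 0, "dy": 0, "dz": 0, "wx": 1, "wy": 0, "wz": 0},
], fingers=-0.1)

```text
time_s: 51.85
tcp_pos: [0.5107, -0.1631, 0.3104]
eef_rot: [-139.9, 89.7, -51.8]
contact_force: [0.7, 0.7, 0.2]
gripper_width: 0.0482
```

Run:
```python
from h import *
p,R,s=pose(); print(s["time_s"],p,R.round(3),s["contact_force"],s["joints"].round(0))
basket("wrist","w31")
plan([.5575,-.3343,.27],180)
```

```text
51.85 [ 0.51074188 -0.1630916   0.31042795] [[ 0.003 -0.999  0.034]
 [-0.004  0.034  0.999]
 [-1.    -0.004 -0.004]] [0.68086299 0.68373536 0.2358081 ] [  3.   5. -10.   0. -75.  -5.]
wrist rim (array([ 557.3, -327.4]), array([145.7, 146.9]), -0.28, 4289, np.float64(48.8)) bar (array([ 557.1, -312. ]), array([ 11.3, 111.6]), 0.46, 1012, np.float64(114.3)) bar cent
 bar median x,y range 0.557 -0.3679 -0.2562
shift tool units(x,y,z) [ 2.07 -2.68 -8.44] turn units [-0.51 -0.06  0.04] yawnow 177.7
```

View pics/w31.png

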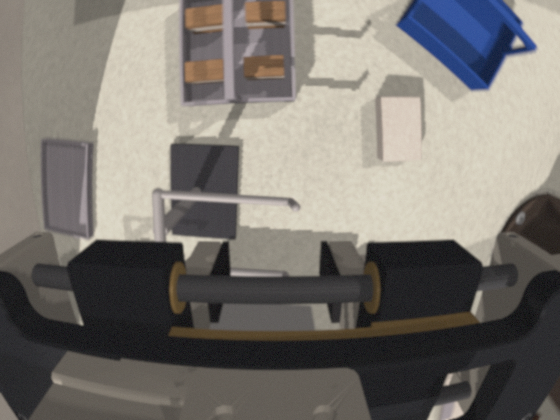

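Request:
arm_command([
  {"dx": 0, "dy": -0.3, "dz": -0.9, "wx": -0.25, "wy": 0, "wz": 0},
  {"dx": 0, "dy": -0.3, "dz": -0.95, "wx": -0.25, "wy": 0, "wz": 0},
  {"dx": 0, "dy": -0.3, "dz": -0.95, "wx": 0, "wy": 0, "wz": 0},
  {"dx": 0, "dy": -0.3, "dz": -0.95, "wx": 0, "wy": 0, "wz": 0},
  {"dx": 0, "dy": -0.3, "dz": -0.95, "wx": 0, "wy": 0, "wz": 0},
  {"dx": 0.5, "dy": -0.3, "dz": -0.95, "wx": 0, "wy": 0, "wz": 0},
  {"dx": 0.5, "dy": -0.3, "dz": -0.95, "wx": 0, "wy": 0, "wz": 0},
  {"dx": 0.5, "dy": -0.3, "dz": -0.95, "wx": 0, "wy": 0, "wz": 0},
  {"dx": 0.5, "dy": -0.3, "dz": -0.9, "wx": 0, "wy": 0, "wz": 0},
  {"dx": 0, "dy": 0, "dz": 0, "wx": 0, "wy": 0, "wz": 0},
])

```text
time_s: 52.73
tcp_pos: [0.5648, -0.3461, 0.2695]
eef_rot: [-138.4, 89.7, -47.2]
contact_force: [-0.7, 1.7, 0.1]
gripper_width: 0.0481
```

Run:
```python
from h import *
p,R,s=pose(); print(s["time_s"],p,R.round(3),s["contact_force"],s["joints"].round(0))
basket("wrist","w32"); basket("scene"); basket("side")
plan([.5575,-.3343,.16],180)
```

```text
52.7333 [ 0.56479224 -0.34608692  0.26954308] [[ 0.004 -1.    -0.02 ]
 [-0.004 -0.02   1.   ]
 [-1.    -0.004 -0.005]] [-0.71180205  1.73451963  0.11229278] [-15.  18.   1.   0. -73.  16.]
wrist rim (array([ 557.2, -333.7]), array([159.4, 147.3]), -0.15, 5538, np.float64(48.6)) bar (array([ 557.1, -334.6]), array([154.5,  11.4]), -0.14, 1588, np.float64(114.2)) bar cent
 bar median x,y range 0.5571 -0.4118 -0.2573
scene rim (array([ 556.8, -335. ]), array([149.7, 163.9]), 0.6, 640, np.float64(47.5)) bar (array([ 557.6, -334.3]), array([ 14.4, 156.7]), 0.53, 156, np.float64(113.1)) bar cent
 bar median x,y range 0.558 -0.4126 -0.2559
side rim (array([ 555.6, -336.2]), array([161.8, 151.2]), -0.7, 765, np.float64(47.7)) bar (array([ 554.8, -336.4]), array([ 13.5, 156.9]), 0.25, 203, np.float64(114.2)) bar cent
 bar median x,y range 0.5545 -0.4149 -0.258
shift tool units(x,y,z) [5.63 0.41 0.52] turn units [ 0.26 -0.07  0.09] yawnow -178.8
```

View pics/w32.png

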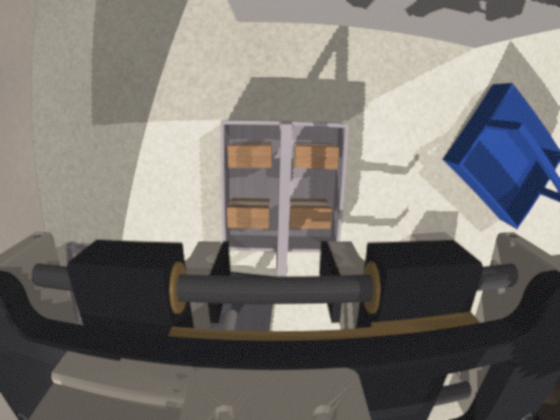

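Request:
arm_command([
  {"dx": 0.2, "dy": 0.35, "dz": 0.45, "wx": 0.26, "wy": -0.07, "wz": 0.09},
  {"dx": 0.7, "dy": 0.05, "dz": 0.05, "wx": 0, "wy": 0, "wz": 0},
  {"dx": 1, "dy": 0, "dz": 0, "wx": 0, "wy": 0, "wz": 0},
  {"dx": 1, "dy": 0, "dz": 0, "wx": 0, "wy": 0, "wz": 0},
  {"dx": 1, "dy": 0, "dz": 0, "wx": 0, "wy": 0, "wz": 0},
  {"dx": 0.9, "dy": 0, "dz": 0, "wx": 0, "wy": 0, "wz": 0},
  {"dx": 0, "dy": 0, "dz": 0, "wx": 0, "wy": 0, "wz": 0},
])

```text
time_s: 53.47
tcp_pos: [0.5588, -0.3302, 0.1834]
eef_rot: [-106.6, 89.1, -16.1]
contact_force: [-0.9, 0.6, -0.6]
gripper_width: 0.0481
```

Run:
```python
from h import *
p,R,s=pose(); print(s["time_s"],p,R.round(3),s["contact_force"])
plan([.5572,-.3345,.102],180)
```

```text
53.4667 [ 0.55882001 -0.3301696   0.18335023] [[ 0.015 -1.    -0.01 ]
 [-0.004 -0.01   1.   ]
 [-1.    -0.015 -0.004]] [-0.8993313   0.55902577 -0.6061607 ]
shift tool units(x,y,z) [ 4.07  0.14 -0.2 ] turn units [ 0.12 -0.05  0.18] yawnow -179.5
```

Request:
arm_command([
  {"dx": 0.4, "dy": 0.14, "dz": -0.2, "wx": 0.12, "wy": -0.05, "wz": 0.18},
  {"dx": 0.8, "dy": 0, "dz": 0, "wx": 0, "wy": 0, "wz": 0},
  {"dx": 0.9, "dy": 0, "dz": 0, "wx": 0, "wy": 0, "wz": 0},
  {"dx": 0.8, "dy": 0, "dz": 0, "wx": 0, "wy": 0, "wz": 0},
  {"dx": 0.5, "dy": 0, "dz": 0, "wx": 0, "wy": 0, "wz": 0},
  {"dx": 0.1, "dy": 0, "dz": 0, "wx": 0, "wy": 0, "wz": 0},
])

```text
time_s: 53.97
tcp_pos: [0.5601, -0.3349, 0.1203]
eef_rot: [-118.1, 89.4, -27.9]
contact_force: [-0.8, 0.7, -0.5]
gripper_width: 0.0481
```

Run:
```python
from h import *
p,R,s=pose(); print(s["time_s"],p,R.round(3),s["contact_force"])
plan([.5572,-.3345,.102],180)
shot("wrist","w33")
```

```text
53.9667 [ 0.56012117 -0.33487282  0.1203062 ] [[ 0.009 -1.    -0.004]
 [-0.005 -0.004  1.   ]
 [-1.    -0.009 -0.005]] [-0.75909138  0.68349103 -0.49518449]
shift tool units(x,y,z) [0.91 0.15 0.02] turn units [ 0.05 -0.06  0.11] yawnow -179.8
```

View pics/w33.png

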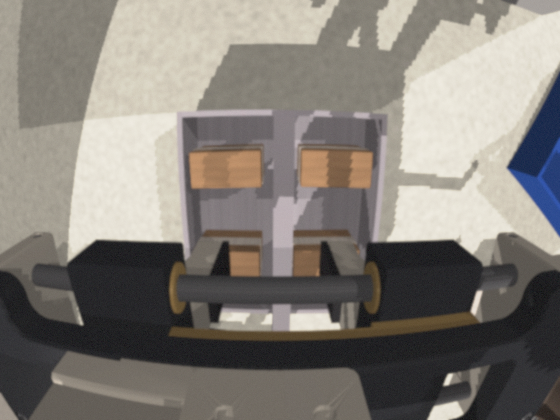

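Request:
arm_command([
  {"dx": 0.45, "dy": 0.15, "dz": 0.02, "wx": 0.05, "wy": -0.06, "wz": 0.11},
  {"dx": 0.4, "dy": 0.03, "dz": 0, "wx": 0, "wy": 0, "wz": 0},
  {"dx": 0.15, "dy": 0, "dz": 0, "wx": 0, "wy": 0, "wz": 0},
  {"dx": 0.03, "dy": 0, "dz": 0, "wx": 0, "wy": 0, "wz": 0},
])

```text
time_s: 54.35
tcp_pos: [0.5583, -0.3354, 0.1019]
eef_rot: [-112.0, 89.8, -22.0]
contact_force: [0.6, 0.1, 0.2]
gripper_width: 0.0478
```

Run:
```python
from h import *
p,R,s=pose(); print(s["time_s"],p,R.round(3),s["contact_force"])
plan([.5572,-.3345,.102],180)
```

```text
54.35 [ 0.55834291 -0.33540938  0.10185087] [[ 0.004 -1.    -0.   ]
 [-0.001 -0.     1.   ]
 [-1.    -0.004 -0.001]] [0.62527197 0.10190476 0.17301423]
shift tool units(x,y,z) [-0.01  0.06  0.05] turn units [ 0.01 -0.02  0.05] yawnow -180.0
```

Request:
arm_command([
  {"dx": 0.03, "dy": 0.05, "dz": 0.03, "wx": 0, "wy": 0, "wz": 0},
  {"dx": 0.03, "dy": 0, "dz": 0, "wx": 0, "wy": 0, "wz": 0},
  {"dx": 0.03, "dy": 0, "dz": 0, "wx": 0, "wy": 0, "wz": 0},
  {"dx": 0.03, "dy": 0, "dz": 0, "wx": 0, "wy": 0, "wz": 0},
  {"dx": 0.03, "dy": 0, "dz": 0, "wx": 0, "wy": 0, "wz": 0},
  {"dx": 0.03, "dy": 0, "dz": 0, "wx": 0, "wy": 0, "wz": 0},
  {"dx": 0.03, "dy": 0, "dz": 0, "wx": 0, "wy": 0, "wz": 0},
], fingers=1, force=45)

```text
time_s: 54.93
tcp_pos: [0.5575, -0.3351, 0.0989]
eef_rot: [-115.7, 89.7, -25.7]
contact_force: [-2.6, 3.2, 7.2]
gripper_width: 0.0092
```

Run:
```python
from h import *
p,R,s=pose(); print(s["time_s"],p,R.round(3),s["contact_force"],s["moment"],s["gripper_width"])
```

```text
54.9333 [ 0.55753952 -0.33509918  0.09887918] [[ 0.005 -1.    -0.001]
 [-0.002 -0.001  1.   ]
 [-1.    -0.005 -0.002]] [-2.58220809  3.17522716  7.18698066] [ 0.82121241  1.26068709 -0.05006913] 0.009169037243848365
```

Request:
arm_command([
  {"dx": -0.2, "dy": 0, "dz": 0, "wx": 0, "wy": 0, "wz": 0},
  {"dx": -0.4, "dy": 0, "dz": 0, "wx": 0, "wy": 0, "wz": 0},
  {"dx": -0.6, "dy": 0, "dz": 0, "wx": 0, "wy": 0, "wz": 0},
  {"dx": -0.8, "dy": 0, "dz": 0, "wx": 0, "wy": 0, "wz": 0},
  {"dx": -0.8, "dy": 0, "dz": 0, "wx": 0, "wy": 0, "wz": 0},
  {"dx": -0.8, "dy": 0, "dz": 0, "wx": 0, "wy": 0, "wz": 0},
  {"dx": -0.8, "dy": 0, "dz": 0, "wx": 0, "wy": 0, "wz": 0},
  {"dx": -0.8, "dy": 0, "dz": 0, "wx": 0, "wy": 0, "wz": 0},
  {"dx": -0.8, "dy": 0, "dz": 0, "wx": 0, "wy": 0, "wz": 0},
  {"dx": -0.8, "dy": 0, "dz": 0, "wx": 0, "wy": 0, "wz": 0},
  {"dx": -0.6, "dy": 0, "dz": 0, "wx": 0, "wy": 0, "wz": 0},
  {"dx": -0.3, "dy": 0, "dz": 0, "wx": 0, "wy": 0, "wz": 0},
])

```text
time_s: 55.93
tcp_pos: [0.5542, -0.3334, 0.265]
eef_rot: [-44.2, 89.9, 45.7]
contact_force: [-0.3, -0.1, -2.8]
gripper_width: 0.0094
```

Run:
```python
from h import *
p,R,s=pose(); print(s["time_s"],p,R.round(3),s["contact_force"],s["moment"],s["gripper_width"])
shot("wrist","w34"); shot("side","d34"); 
P,d,m=shot("wrist"); X,uv=cloud("wrist",m,d)
k=(abs(X[:,0]-.557)<.09)&(abs(X[:,1]+.335)<.1)&(X[:,2]>.1)
print(np.histogram(X[k,2],np.arange(.1,.4,.01)))
plan([.412,-.334,.27],180)
```

```text
55.9333 [ 0.55422922 -0.33337823  0.26500028] [[ 0.001 -1.     0.001]
 [ 0.001  0.001  1.   ]
 [-1.    -0.001  0.001]] [-0.2952445  -0.06142076 -2.75044157] [-0.09993217 -0.06972282  0.02518908] 0.009356825912235467
(array([    0,     0,     0,     0,     0,     0, 11618,  1557,   820,
        1207,  1511,  9633,     0,     0,     0,   160,   278,  3651,
        1632,   414,   118,   374,  4609, 15227, 18076, 16176, 22929,
        5404,     0,     0]), array([0.1 , 0.11, 0.12, 0.13, 0.14, 0.15, 0.16, 0.17, 0.18, 0.19, 0.2 ,
       0.21, 0.22, 0.23, 0.24, 0.25, 0.26, 0.27, 0.28, 0.29, 0.3 , 0.31,
       0.32, 0.33, 0.34, 0.35, 0.36, 0.37, 0.38, 0.39, 0.4 ]))
shift tool units(x,y,z) [-0.36  7.1  -0.05] turn units [-0.01  0.03 -0.  ] yawnow 180.0
```

View pics/d34.png

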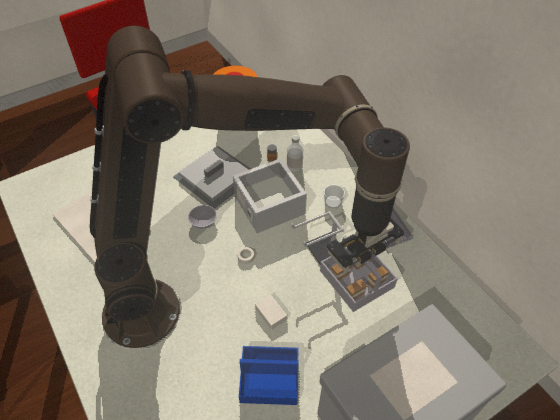

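View pics/w34.png

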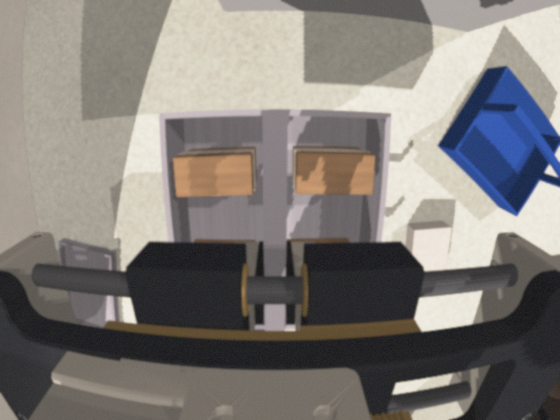

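Request:
arm_command([
  {"dx": 0, "dy": 0.3, "dz": 0, "wx": 0, "wy": 0, "wz": 0},
  {"dx": 0, "dy": 0.6, "dz": 0, "wx": 0, "wy": 0, "wz": 0},
  {"dx": 0, "dy": 0.8, "dz": 0, "wx": 0, "wy": 0, "wz": 0},
  {"dx": 0, "dy": 0.8, "dz": 0, "wx": 0, "wy": 0, "wz": 0},
  {"dx": 0, "dy": 0.8, "dz": 0, "wx": 0, "wy": 0, "wz": 0},
  {"dx": 0, "dy": 0.8, "dz": 0, "wx": 0, "wy": 0, "wz": 0},
  {"dx": 0, "dy": 0.8, "dz": 0, "wx": 0, "wy": 0, "wz": 0},
  {"dx": 0, "dy": 0.7, "dz": 0, "wx": 0, "wy": 0, "wz": 0},
  {"dx": 0, "dy": 0.6, "dz": 0, "wx": 0, "wy": 0, "wz": 0},
  {"dx": 0, "dy": 0.5, "dz": 0, "wx": 0.3, "wy": 0, "wz": 0},
  {"dx": 0, "dy": 0.3, "dz": 0, "wx": 0.4, "wy": 0, "wz": 0},
  {"dx": 0, "dy": 0.1, "dz": 0, "wx": 0.3, "wy": 0, "wz": 0},
])

```text
time_s: 57.08
tcp_pos: [0.3907, -0.3287, 0.2515]
eef_rot: [65.2, 88.7, 150.2]
contact_force: [-0.2, -0.3, -3.1]
gripper_width: 0.0096
```

Run:
```python
from h import *
p,R,s=pose(); print(s["time_s"],p,R.round(3),s["contact_force"],s["gripper_width"],s["joints"].round(0))
plan([.412,-.1125,.27],175.1)
```

```text
57.0833 [ 0.39072846 -0.32867305  0.25147525] [[-0.02  -0.996  0.088]
 [ 0.011  0.088  0.996]
 [-1.     0.021  0.01 ]] [-0.18867932 -0.29494995 -3.13283258] 0.009592250341848437 [-18.   5. -17.  -0. -69.  13.]
shift tool units(x,y,z) [-0.82 -0.09 10.87] turn units [-0.03  0.12 -0.26] yawnow 175.0
```

Request:
arm_command([
  {"dx": -0.1, "dy": 0, "dz": 0.3, "wx": 0, "wy": 0.12, "wz": -0.26},
  {"dx": -0.1, "dy": 0, "dz": 0.6, "wx": 0, "wy": 0, "wz": 0},
  {"dx": -0.1, "dy": 0, "dz": 0.8, "wx": 0, "wy": 0, "wz": 0},
  {"dx": -0.1, "dy": 0, "dz": 0.9, "wx": 0, "wy": 0, "wz": 0},
  {"dx": -0.1, "dy": 0, "dz": 0.9, "wx": 0, "wy": 0, "wz": 0},
  {"dx": -0.1, "dy": 0, "dz": 0.9, "wx": 0, "wy": 0, "wz": 0},
  {"dx": -0.1, "dy": 0, "dz": 0.9, "wx": 0, "wy": 0, "wz": 0},
  {"dx": -0.1, "dy": 0, "dz": 0.9, "wx": 0, "wy": 0, "wz": 0},
  {"dx": -0.1, "dy": 0, "dz": 0.9, "wx": 0, "wy": 0, "wz": 0},
  {"dx": 0, "dy": 0, "dz": 0.9, "wx": 0, "wy": 0, "wz": 0},
  {"dx": 0, "dy": 0, "dz": 0.8, "wx": 0, "wy": 0, "wz": 0},
  {"dx": 0, "dy": 0, "dz": 0.6, "wx": 0, "wy": 0, "wz": 0},
  {"dx": 0, "dy": 0, "dz": 0.4, "wx": 0, "wy": 0, "wz": 0},
  {"dx": 0, "dy": 0, "dz": 0.2, "wx": 0, "wy": 0, "wz": 0},
])

```text
time_s: 58.25
tcp_pos: [0.4092, -0.1173, 0.2697]
eef_rot: [-90.3, 89.0, -5.7]
contact_force: [0.7, -0.2, -1.9]
gripper_width: 0.0092
```

Run:
```python
from h import *
p,R,s=pose(); print(s["time_s"],p,R.round(3),s["contact_force"],s["gripper_width"],s["joints"].round(0))
plan([.412,-.1125,.20],175.1)
shot("side","d35"); shot("scene","s35")
```

```text
58.25 [ 0.40924249 -0.1173111   0.26972416] [[ 0.017 -0.995  0.094]
 [-0.002  0.094  0.996]
 [-1.    -0.017 -0.   ]] [ 0.65886474 -0.18164856 -1.93473199] 0.009229464856547442 [ 11.  -6. -26.   0. -69. -17.]
shift tool units(x,y,z) [ 3.49 -0.06  0.25] turn units [-0.1  -0.    0.21] yawnow 174.6
```

View pics/d35.png

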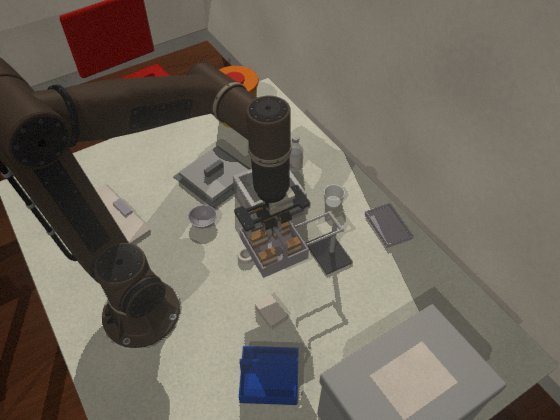

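View pics/s35.png

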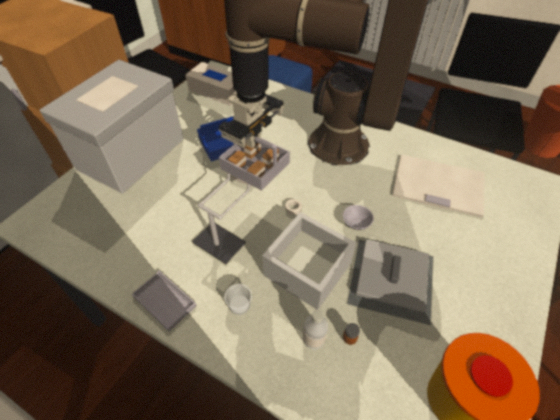

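Request:
arm_command([
  {"dx": 0.2, "dy": -0.05, "dz": 0.25, "wx": -0.1, "wy": 0, "wz": 0.2},
  {"dx": 0.5, "dy": 0, "dz": 0, "wx": 0, "wy": 0, "wz": 0},
  {"dx": 0.7, "dy": 0, "dz": 0, "wx": 0, "wy": 0, "wz": 0},
  {"dx": 0.7, "dy": 0, "dz": 0, "wx": 0, "wy": 0, "wz": 0},
  {"dx": 0.6, "dy": 0, "dz": 0, "wx": 0, "wy": 0, "wz": 0},
  {"dx": 0.3, "dy": 0, "dz": 0, "wx": 0, "wy": 0, "wz": 0},
  {"dx": 0.05, "dy": 0, "dz": 0, "wx": 0, "wy": 0, "wz": 0},
  {"dx": 0, "dy": 0, "dz": 0, "wx": 0, "wy": 0, "wz": 0},
])

```text
time_s: 59.02
tcp_pos: [0.4104, -0.1156, 0.2017]
eef_rot: [106.4, 89.7, -168.7]
contact_force: [0.6, 0.4, -2.7]
gripper_width: 0.0092
```

Run:
```python
from h import *
p,R,s=pose(); print(s["time_s"],p,R.round(3),s["contact_force"],s["gripper_width"],s["joints"].round(0))
plan([.412,-.1125,.197],175.1)
b=(.3,.5,-.22,0)
for n in ["scene","side"]:
    P,d,m=shot(n,n+"36"); X,uv=cloud(n,m,d)
    for lo,hi in((.125,.155),(.2,.222)):
        k=(X[:,2]>lo)&(X[:,2]<hi)&(X[:,0]>b[0])&(X[:,0]<b[1])&(X[:,1]>b[2])&(X[:,1]<b[3]); Y=X[k]
        print(n,len(Y),np.percentile(Y[:,2],[50,90,97]).round(4),fitrect(Y,0,1,b))
```

```text
59.0167 [ 0.41035479 -0.11563125  0.20168605] [[-0.005 -0.996  0.089]
 [-0.001  0.089  0.996]
 [-1.     0.005 -0.002]] [ 0.59456497  0.42267489 -2.72401804] 0.009187050296962521 [ 11.  -2. -32.   0. -60. -16.]
shift tool units(x,y,z) [ 0.23 -0.07  0.16] turn units [-0.04 -0.02 -0.06] yawnow 174.9
scene 1130 [0.1448 0.152  0.1532] (array([ 410.1, -115.6]), array([163.1, 151.3]), -5.2, 1130, np.float64(144.8))
scene 165 [0.2143 0.2184 0.2207] (array([421.9, -82.1]), array([87.2, 47.2]), -17.85, 165, np.float64(214.3))
side 1123 [0.1451 0.1528 0.1539] (array([ 409.2, -118.9]), array([160.4, 149.2]), -6.25, 1123, np.float64(145.1))
side 138 [0.2147 0.22   0.2209] (array([ 402.5, -157.3]), array([73.8, 42.2]), -11.83, 138, np.float64(214.7))
```

View pics/side36.png

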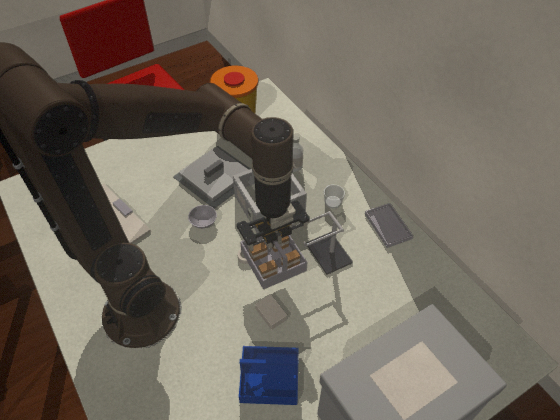

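Request:
arm_command([
  {"dx": 0, "dy": -0.2, "dz": 0.1, "wx": 0, "wy": 0, "wz": 0},
  {"dx": 0, "dy": -0.5, "dz": 0.06, "wx": 0, "wy": 0, "wz": 0},
  {"dx": 0, "dy": -0.6, "dz": 0, "wx": 0, "wy": 0, "wz": 0},
  {"dx": 0, "dy": -0.6, "dz": 0, "wx": 0, "wy": 0, "wz": 0},
  {"dx": 0, "dy": -0.4, "dz": 0, "wx": 0, "wy": 0, "wz": 0},
  {"dx": 0, "dy": -0.2, "dz": 0, "wx": 0, "wy": 0, "wz": 0},
  {"dx": 0, "dy": 0, "dz": 0, "wx": 0, "wy": 0, "wz": 0},
])

```text
time_s: 59.7
tcp_pos: [0.4698, -0.1168, 0.205]
eef_rot: [-104.9, 89.9, -19.9]
contact_force: [0.1, 0.4, -2.9]
gripper_width: 0.0099
```

Run:
```python
from h import *
p,R,s=pose(); print(s["time_s"],p,R.round(3),s["contact_force"],s["gripper_width"])
plan([.5235,-.122,.199],175.1)
P,d,m=shot("side");cv2.imwrite("pics/d37.png",cv2.resize(P[170:300,200:380],None,fx=4,fy=4)[:,:,::-1])
```

```text
59.7 [ 0.46981551 -0.11679824  0.20496305] [[ 0.002 -0.996  0.088]
 [-0.001  0.088  0.996]
 [-1.    -0.002 -0.001]] [ 0.09312493  0.44121252 -2.89048471] 0.009911206730358339
shift tool units(x,y,z) [ 0.3  -2.7  -0.02] turn units [-0.03 -0.01  0.03] yawnow 175.0
```

View pics/d37.png

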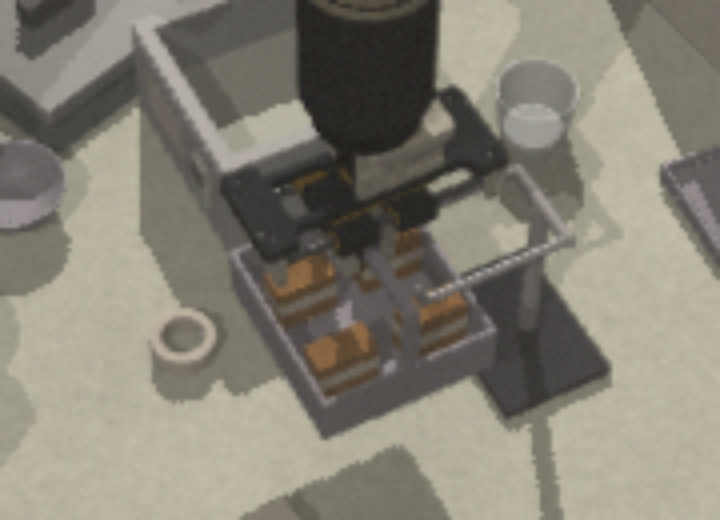

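Request:
arm_command([
  {"dx": 0.15, "dy": -0.2, "dz": 0, "wx": 0, "wy": 0, "wz": 0},
  {"dx": 0.05, "dy": -0.5, "dz": 0, "wx": 0, "wy": 0, "wz": 0},
  {"dx": 0, "dy": -0.6, "dz": 0, "wx": 0, "wy": 0, "wz": 0},
  {"dx": 0, "dy": -0.5, "dz": 0, "wx": 0, "wy": 0, "wz": 0},
  {"dx": 0, "dy": -0.3, "dz": 0, "wx": 0, "wy": 0, "wz": 0},
  {"dx": 0, "dy": -0.1, "dz": 0, "wx": 0, "wy": 0, "wz": 0},
  {"dx": 0, "dy": 0, "dz": 0, "wx": 0, "wy": 0, "wz": 0},
])

```text
time_s: 60.33
tcp_pos: [0.5173, -0.1212, 0.1998]
eef_rot: [-136.4, 89.9, -51.5]
contact_force: [-1.0, 0.1, -3.1]
gripper_width: 0.0094
```

Run:
```python
from h import *
p,R,s=pose(); print(s["time_s"],p,R.round(3),s["contact_force"],s["gripper_width"])
plan([.5245,-.122,.166],175.1)
P,d,m=shot("side");cv2.imwrite("pics/d38.png",cv2.resize(P[170:300,230:410],None,fx=4,fy=4)[:,:,::-1])
P,d,m=shot("scene");cv2.imwrite("pics/s38.png",cv2.resize(P[140:280,150:310],None,fx=4,fy=4)[:,:,::-1])
```

```text
60.3333 [ 0.51729298 -0.12122721  0.19978051] [[ 0.001 -0.996  0.088]
 [-0.001  0.088  0.996]
 [-1.    -0.001 -0.001]] [-0.98873937  0.06947246 -3.10071918] 0.009425031133025003
shift tool units(x,y,z) [ 1.69 -0.36 -0.01] turn units [-0.03 -0.01  0.01] yawnow 175.0
```

View pics/d38.png

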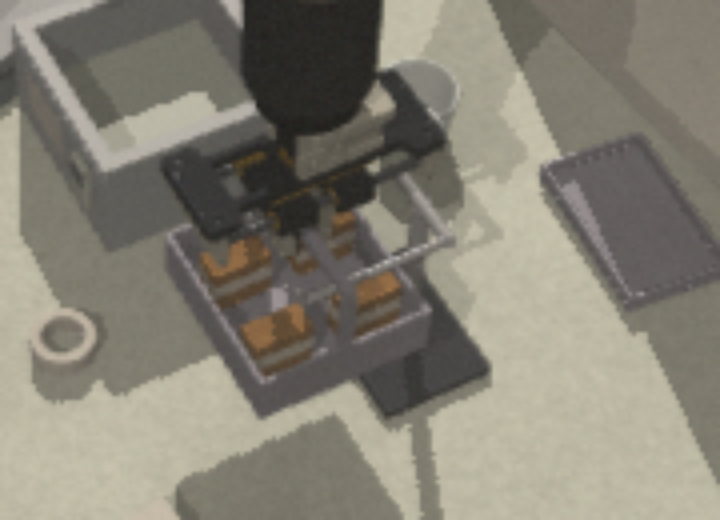

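View pics/s38.png

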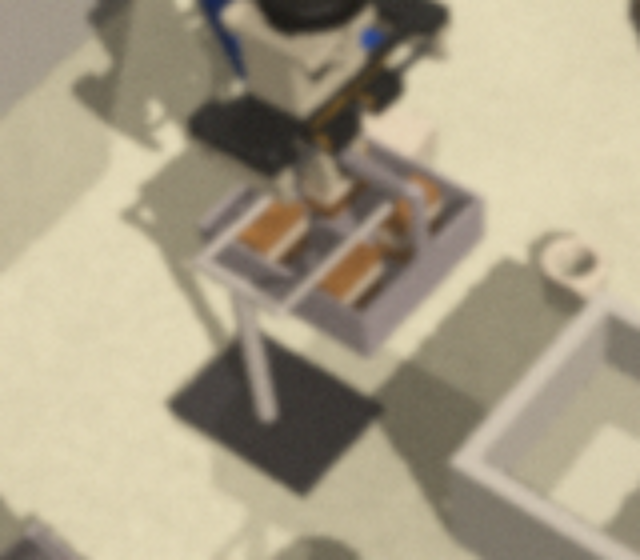

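Request:
arm_command([
  {"dx": 0.1, "dy": -0.35, "dz": 0, "wx": 0, "wy": 0, "wz": 0},
  {"dx": 0.3, "dy": -0.05, "dz": 0, "wx": 0, "wy": 0, "wz": 0},
  {"dx": 0.4, "dy": 0, "dz": 0, "wx": 0, "wy": 0, "wz": 0},
  {"dx": 0.35, "dy": 0, "dz": 0, "wx": 0, "wy": 0, "wz": 0},
  {"dx": 0.15, "dy": 0, "dz": 0, "wx": 0, "wy": 0, "wz": 0},
  {"dx": 0, "dy": 0, "dz": 0, "wx": 0, "wy": 0, "wz": 0},
])

```text
time_s: 60.93
tcp_pos: [0.5238, -0.1218, 0.171]
eef_rot: [-147.6, 90.0, -62.7]
contact_force: [-0.2, -0.1, -2.7]
gripper_width: 0.0094
```

Run:
```python
from h import *
p,R,s=pose(); print(s["time_s"],p,R.round(3),s["contact_force"],s["gripper_width"])
plan([.5245,-.122,.166],175.1)
```

```text
60.9333 [ 0.52379866 -0.12184527  0.17097414] [[ 0.    -0.996  0.088]
 [-0.     0.088  0.996]
 [-1.    -0.    -0.   ]] [-0.19235299 -0.1494546  -2.72362353] 0.009381752538913168
shift tool units(x,y,z) [ 0.25 -0.04 -0.  ] turn units [-0.03 -0.    0.  ] yawnow 174.9
```

Request:
arm_command([
  {"dx": 0.12, "dy": 0, "dz": 0, "wx": 0, "wy": 0, "wz": 0},
  {"dx": 0.1, "dy": 0, "dz": 0, "wx": 0, "wy": 0, "wz": 0},
  {"dx": 0.05, "dy": 0, "dz": 0, "wx": 0, "wy": 0, "wz": 0},
])

```text
time_s: 61.18
tcp_pos: [0.5236, -0.122, 0.1656]
eef_rot: [178.0, 90.0, -97.0]
contact_force: [-4.7, 2.9, 10.8]
gripper_width: 0.0092
```

Run:
```python
from h import *
p,R,s=pose(); print(s["time_s"],p,s["contact_force"],s["gripper_width"])
```

```text
61.1833 [ 0.52361529 -0.12195878  0.16558541] [-4.66028628  2.89454212 10.83369113] 0.00922044998253637
```

Request:
arm_command([
  {"dx": -0.05, "dy": 0, "dz": 0, "wx": 0, "wy": 0, "wz": 0},
  {"dx": 0, "dy": 0, "dz": 0, "wx": 0, "wy": 0, "wz": 0},
], force=15)

```text
time_s: 61.35
tcp_pos: [0.5239, -0.1219, 0.1671]
eef_rot: [-125.8, 89.9, -40.8]
contact_force: [0.4, -0.0, -2.6]
gripper_width: 0.0097
```

Request:
arm_command([
  {"dx": 0, "dy": 0, "dz": 0, "wx": 0, "wy": 0, "wz": 0},
  {"dx": 0, "dy": 0, "dz": 0, "wx": 0, "wy": 0, "wz": 0},
  {"dx": 0, "dy": 0, "dz": 0, "wx": 0, "wy": 0, "wz": 0},
  {"dx": 0, "dy": 0, "dz": 0, "wx": 0, "wy": 0, "wz": 0},
  {"dx": 0, "dy": 0, "dz": 0, "wx": 0, "wy": 0, "wz": 0},
], fingers=0.2)

```text
time_s: 61.77
tcp_pos: [0.5258, -0.1221, 0.1691]
eef_rot: [-98.7, 89.7, -13.7]
contact_force: [0.2, -0.2, 0.1]
gripper_width: 0.0336
```

Run:
```python
from h import *
p,R,s=pose(); print(s["time_s"],p,s["contact_force"],s["gripper_width"])
P,d,m=shot("wrist","w39")
P,d,m=shot("side");cv2.imwrite("pics/d39.png",cv2.resize(P[170:300,230:410],None,fx=4,fy=4)[:,:,::-1])
```

```text
61.7667 [ 0.52577507 -0.12211627  0.16914455] [ 0.232924   -0.17621554  0.12512285] 0.03364550410661206
```

View pics/w39.png

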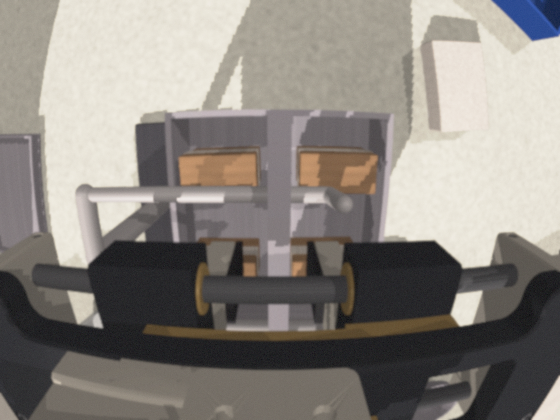

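View pics/d39.png

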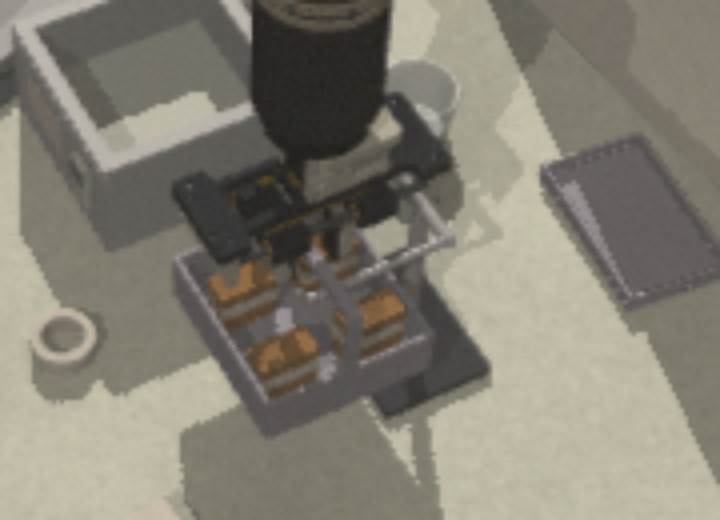

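Request:
arm_command([
  {"dx": -0.3, "dy": 0, "dz": 0, "wx": 0, "wy": 0, "wz": 0},
  {"dx": -0.5, "dy": 0, "dz": 0, "wx": 0, "wy": 0, "wz": 0},
  {"dx": -0.8, "dy": 0, "dz": 0, "wx": 0, "wy": 0, "wz": 0},
  {"dx": -1, "dy": 0, "dz": 0, "wx": 0, "wy": 0, "wz": 0},
  {"dx": -1, "dy": 0, "dz": 0, "wx": 0, "wy": 0, "wz": 0},
  {"dx": -1, "dy": 0, "dz": 0, "wx": 0, "wy": 0, "wz": 0},
  {"dx": -1, "dy": 0, "dz": 0, "wx": 0, "wy": 0, "wz": 0},
  {"dx": -0.8, "dy": 0, "dz": 0, "wx": 0, "wy": 0, "wz": 0},
])

```text
time_s: 62.53
tcp_pos: [0.5228, -0.1223, 0.3045]
eef_rot: [179.3, 89.9, -95.7]
contact_force: [0.1, -1.0, 0.7]
gripper_width: 0.035
```

```bash
cat >> h.py <<'E'
def hung(n):
    P,d,m=shot(n); X,uv=cloud(n,m,d); b=(.40,.66,-.25,.0)
    print(n,"bar/prong z>.176",fitrect(X,.1765,.1865,(.5,.56,-.22,-.03)),"rim",fitrect(X,.108,.122,b))
E
python3 - <<'E'
from h import *
p,R,s=pose(); print(s["time_s"],p,R.round(3),s["contact_force"],s["joints"].round(0))
hung("scene");hung("side");hung("wrist")
P,d,m=shot("side","d40");P,d,m=shot("scene","s40")
b=(.3,.65,.2,.58)
for n in ("scene","side"):
    P,d,m=shot(n);X,uv=cloud(n,m,d); print(n,"lid slab",fitrect(X,.026,.038,b),"grip",fitrect(X,.052,.066,b))
plan([.462,.384,.30],-75.6)
E
```

```text
62.5333 [ 0.52276457 -0.12230641  0.30446405] [[-0.    -0.996  0.087]
 [-0.002  0.087  0.996]
 [-1.     0.    -0.002]] [ 0.13044713 -0.95282668  0.66698166] [  8.   5. -11.   0. -74. -13.]
scene bar/prong z>.176 (array([ 515. , -119.7]), array([155.4,  33.8]), -3.58, 184, np.float64(180.4)) rim (array([ 542.8, -121.1]), array([157.4, 187.3]), -4.38, 683, np.float64(114.7))
side bar/prong z>.176 (array([ 513.3, -121.1]), array([157. ,  32.7]), -5.47, 151, np.float64(180.6)) rim (array([ 535.3, -126.1]), array([165.1, 173.9]), -5.58, 737, np.float64(114.6))
wrist bar/prong z>.176 (array([ 512.8, -122.9]), array([149.5,  33.3]), -5.16, 1963, np.float64(181.1)) rim (array([ 541.8, -122.2]), array([158.3, 181.6]), -4.96, 5740, np.float64(115.5))
scene lid slab (array([460. , 352.1]), array([341.7, 266.9]), 7.62, 3621, np.float64(31.1)) grip (array([533.5, 313. ]), array([167.4, 212.7]), 20.32, 282, np.float64(58.6))
side lid slab (array([475.6, 390. ]), array([379.4, 345.1]), -0.22, 1577, np.float64(31.1)) grip (array([534.3, 390.6]), array([379.5, 229.9]), -0.21, 246, np.float64(58.3))
shift tool units(x,y,z) [1.000e-02 5.200e+00 2.495e+01] turn units [-2.387e+01  2.000e-02 -6.000e-02] yawnow 175.0
```

View pics/d40.png

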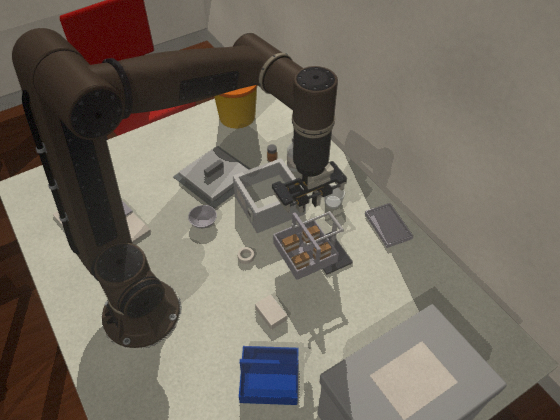

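Request:
arm_command([
  {"dx": 0, "dy": 0, "dz": 0.3, "wx": -0.6, "wy": 0, "wz": 0},
  {"dx": 0, "dy": 0, "dz": 0.7, "wx": 0, "wy": 0, "wz": 0},
  {"dx": 0, "dy": 0, "dz": 1, "wx": 0, "wy": 0, "wz": 0},
  {"dx": 0, "dy": 0, "dz": 1, "wx": 0, "wy": 0, "wz": 0},
  {"dx": 0, "dy": 0, "dz": 1, "wx": 0, "wy": 0, "wz": 0},
  {"dx": 0, "dy": 0, "dz": 1, "wx": 0, "wy": 0, "wz": 0},
  {"dx": 0, "dy": 0, "dz": 1, "wx": 0, "wy": 0, "wz": 0},
  {"dx": 0, "dy": 0, "dz": 1, "wx": 0, "wy": 0, "wz": 0},
  {"dx": 0, "dy": 0, "dz": 1, "wx": 0, "wy": 0, "wz": 0},
  {"dx": 0, "dy": 0, "dz": 1, "wx": 0, "wy": 0, "wz": 0},
  {"dx": 0, "dy": 0, "dz": 1, "wx": 0, "wy": 0, "wz": 0},
  {"dx": 0, "dy": 0, "dz": 1, "wx": 0, "wy": 0, "wz": 0},
  {"dx": 0, "dy": 0, "dz": 1, "wx": 0, "wy": 0, "wz": 0},
  {"dx": 0, "dy": 0.5, "dz": 1, "wx": 0, "wy": 0, "wz": 0},
  {"dx": 0, "dy": 0.5, "dz": 1, "wx": 0, "wy": 0, "wz": 0},
  {"dx": 0, "dy": 0.5, "dz": 1, "wx": 0, "wy": 0, "wz": 0},
  {"dx": 0, "dy": 0.5, "dz": 1, "wx": 0, "wy": 0, "wz": 0},
  {"dx": 0, "dy": 0.5, "dz": 0.8, "wx": 0, "wy": 0, "wz": 0},
  {"dx": 0, "dy": 0.5, "dz": 0.5, "wx": 0, "wy": 0, "wz": 0},
], fingers=-0.2)

```text
time_s: 64.47
tcp_pos: [0.4681, 0.2376, 0.282]
eef_rot: [119.6, 87.8, -152.9]
contact_force: [0.2, -0.6, -0.0]
gripper_width: 0.0524
```

Request:
arm_command([
  {"dx": 0, "dy": 0, "dz": 0, "wx": -1, "wy": 0, "wz": 0},
  {"dx": 0, "dy": 0, "dz": 0, "wx": -1, "wy": 0, "wz": 0},
  {"dx": 0, "dy": 0, "dz": 0, "wx": -1, "wy": 0, "wz": 0},
  {"dx": 0, "dy": 0, "dz": 0, "wx": -1, "wy": 0, "wz": 0},
  {"dx": 0, "dy": 0, "dz": 0, "wx": -1, "wy": 0, "wz": 0},
  {"dx": 0, "dy": 0, "dz": 0, "wx": -1, "wy": 0, "wz": 0},
  {"dx": 0, "dy": 0, "dz": 0, "wx": -1, "wy": 0, "wz": 0},
  {"dx": 0, "dy": 0, "dz": 0, "wx": -1, "wy": 0, "wz": 0},
  {"dx": 0, "dy": 0, "dz": 0, "wx": -1, "wy": 0, "wz": 0},
  {"dx": 0, "dy": 0, "dz": 0, "wx": -1, "wy": 0, "wz": 0},
  {"dx": 0, "dy": 0, "dz": 0, "wx": -1, "wy": 0, "wz": 0},
  {"dx": 0, "dy": 0, "dz": 0, "wx": -1, "wy": 0, "wz": 0},
  {"dx": 0, "dy": 0, "dz": 0, "wx": -1, "wy": 0, "wz": 0},
  {"dx": 0, "dy": 0, "dz": 0, "wx": -1, "wy": 0, "wz": 0},
  {"dx": 0, "dy": 0, "dz": 0, "wx": -1, "wy": 0, "wz": 0},
  {"dx": 0, "dy": 0, "dz": 0, "wx": -1, "wy": 0, "wz": 0},
  {"dx": 0, "dy": 0, "dz": 0, "wx": -1, "wy": 0, "wz": 0},
  {"dx": 0, "dy": 0, "dz": 0, "wx": -1, "wy": 0, "wz": 0},
  {"dx": 0, "dy": 0, "dz": 0, "wx": -1, "wy": 0, "wz": 0},
  {"dx": 0, "dy": 0, "dz": 0, "wx": -1, "wy": 0, "wz": 0},
])

```text
time_s: 66.13
tcp_pos: [0.4595, 0.2357, 0.2639]
eef_rot: [31.9, 85.7, -144.2]
contact_force: [0.7, -0.5, -0.3]
gripper_width: 0.0526
```

Run:
```python
from h import *
p,R,s=pose(); print(s["time_s"],p,R.round(3),s["contact_force"],s["joints"].round(0),s["gripper_width"])
P,d,m=shot("wrist","w41")
plan([.462,.384,.25],-75.6)
```

```text
66.1333 [0.45946571 0.23568038 0.2639237 ] [[-0.061  0.069 -0.996]
 [-0.044 -0.997 -0.066]
 [-0.997  0.04   0.064]] [ 0.66898579 -0.46743857 -0.26856155] [ 48.   7. -13.  -1. -74.  46.] 0.0526432509146344
shift tool units(x,y,z) [ 0.35 -7.41 -0.71] turn units [-2.22  0.85 -0.42] yawnow -85.7
```

View pics/w41.png

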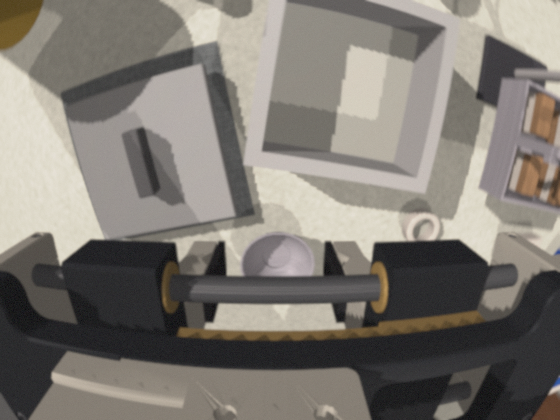

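Request:
arm_command([
  {"dx": 0, "dy": -0.4, "dz": 0, "wx": -0.75, "wy": 0.45, "wz": -0.22},
  {"dx": 0, "dy": -0.9, "dz": -0.1, "wx": -0.75, "wy": 0.4, "wz": -0.2},
  {"dx": 0, "dy": -1, "dz": -0.1, "wx": -0.7, "wy": 0, "wz": 0},
  {"dx": 0, "dy": -1, "dz": 0, "wx": 0, "wy": 0, "wz": 0},
  {"dx": 0, "dy": -1, "dz": 0, "wx": 0, "wy": 0, "wz": 0},
  {"dx": 0, "dy": -1, "dz": 0.1, "wx": 0, "wy": 0, "wz": 0},
  {"dx": 0, "dy": -0.9, "dz": 0.1, "wx": 0, "wy": 0, "wz": 0},
  {"dx": 0, "dy": -0.6, "dz": 0.1, "wx": 0, "wy": 0, "wz": 0},
  {"dx": 0, "dy": 0, "dz": 0, "wx": 0, "wy": 0, "wz": 0},
])

```text
time_s: 66.93
tcp_pos: [0.4257, 0.3701, 0.2564]
eef_rot: [61.3, 89.4, -105.0]
contact_force: [-0.0, 0.9, 0.4]
gripper_width: 0.0529
```

Run:
```python
from h import *
p,R,s=pose(); print(s["time_s"],p,R.round(3),s["contact_force"],s["joints"].round(0),s["gripper_width"])
P,d,m=shot("wrist","w42"); X,uv=cloud("wrist",m,d)
print("grip",fitrect(X,.052,.066,(.38,.55,.3,.48)))
plan([.462,.384,.25],-75.6)
```

```text
66.9333 [0.42574201 0.37007849 0.25639843] [[-0.003  0.237 -0.972]
 [-0.01  -0.972 -0.237]
 [-1.     0.009  0.005]] [-0.04969303  0.93594728  0.35067106] [ 61.  10. -12.   0. -69.  43.] 0.0529064951867309
grip (array([460.6, 384.3]), array([79.3, 21.4]), 13.79, 1506, np.float64(59.0))
shift tool units(x,y,z) [ 0.3  -0.29 -1.93] turn units [-0.15  0.06 -0.11] yawnow -76.3
```

View pics/w42.png

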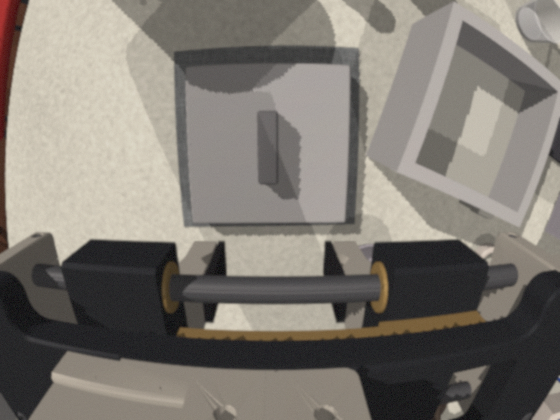

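Request:
arm_command([
  {"dx": 0, "dy": -0.3, "dz": -0.7, "wx": -0.1, "wy": 0.06, "wz": -0.11},
  {"dx": 0.4, "dy": 0, "dz": -0.7, "wx": 0, "wy": 0, "wz": 0},
  {"dx": 0.8, "dy": 0, "dz": -0.4, "wx": 0, "wy": 0, "wz": 0},
  {"dx": 1, "dy": 0, "dz": 0, "wx": 0, "wy": 0, "wz": 0},
  {"dx": 1, "dy": 0, "dz": 0, "wx": 0, "wy": 0, "wz": 0},
  {"dx": 1, "dy": 0, "dz": 0, "wx": 0, "wy": 0, "wz": 0},
  {"dx": 1, "dy": 0, "dz": 0, "wx": 0, "wy": 0, "wz": 0},
  {"dx": 0.8, "dy": 0, "dz": 0, "wx": 0, "wy": 0, "wz": 0},
  {"dx": 0, "dy": 0, "dz": 0, "wx": 0, "wy": 0, "wz": 0},
])

```text
time_s: 67.73
tcp_pos: [0.466, 0.3767, 0.1272]
eef_rot: [52.4, 89.8, -114.1]
contact_force: [-0.5, -0.2, -0.2]
gripper_width: 0.0525
```

Run:
```python
from h import *
p,R,s=pose(); print(s["time_s"],p,R.round(3),s["contact_force"])
plan([.4612,.3843,.047],-76.0)
```

```text
67.7333 [0.46596416 0.3767301  0.12721199] [[-0.002  0.233 -0.973]
 [-0.004 -0.973 -0.233]
 [-1.     0.003  0.003]] [-0.50154132 -0.17729519 -0.21455307]
shift tool units(x,y,z) [ 4.01 -0.44  0.13] turn units [-0.12  0.03 -0.04] yawnow -76.5
```

Request:
arm_command([
  {"dx": 0.3, "dy": -0.38, "dz": 0.1, "wx": -0.12, "wy": 0.03, "wz": -0.04},
  {"dx": 0.7, "dy": 0, "dz": 0, "wx": 0, "wy": 0, "wz": 0},
  {"dx": 0.9, "dy": 0, "dz": 0, "wx": 0, "wy": 0, "wz": 0},
  {"dx": 0.6, "dy": 0, "dz": 0, "wx": 0, "wy": 0, "wz": 0},
  {"dx": 0.2, "dy": 0, "dz": 0, "wx": 0, "wy": 0, "wz": 0},
  {"dx": 0, "dy": 0, "dz": 0, "wx": 0, "wy": 0, "wz": 0},
])

```text
time_s: 68.23
tcp_pos: [0.4654, 0.3843, 0.0729]
eef_rot: [-155.7, 89.8, 38.2]
contact_force: [-0.4, 0.2, -0.3]
gripper_width: 0.0524
```

Run:
```python
from h import *
p,R,s=pose(); print(s["time_s"],p,R.round(3),s["contact_force"])
plan([.4612,.3843,.047],-76.0)
shot("wrist","w43")
```

```text
68.2333 [0.46535484 0.3842764  0.07290267] [[ 0.003  0.24  -0.971]
 [ 0.002 -0.971 -0.24 ]
 [-1.    -0.001 -0.003]] [-0.40983904  0.18345613 -0.26144206]
shift tool units(x,y,z) [ 1.29 -0.05  0.21] turn units [-0.02 -0.04  0.02] yawnow -76.1
```

View pics/w43.png

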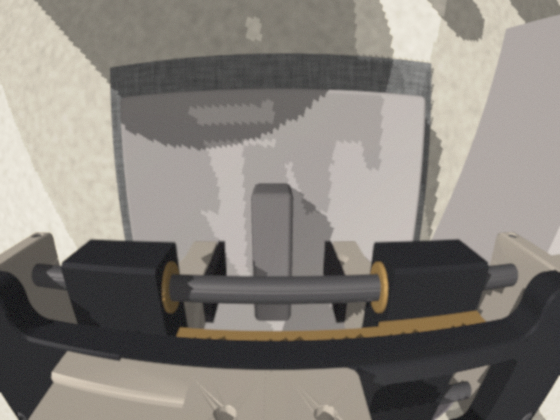

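Request:
arm_command([
  {"dx": 0.5, "dy": -0.05, "dz": 0.18, "wx": 0, "wy": -0.04, "wz": 0},
  {"dx": 0.5, "dy": 0, "dz": 0.03, "wx": 0, "wy": 0, "wz": 0},
  {"dx": 0.25, "dy": 0, "dz": 0, "wx": 0, "wy": 0, "wz": 0},
  {"dx": 0.05, "dy": 0, "dz": 0, "wx": 0, "wy": 0, "wz": 0},
])

```text
time_s: 68.62
tcp_pos: [0.4621, 0.3865, 0.0484]
eef_rot: [-129.8, 89.6, 64.2]
contact_force: [-0.3, 0.7, -0.2]
gripper_width: 0.0526
```

Request:
arm_command([
  {"dx": 0, "dy": 0, "dz": 0, "wx": 0, "wy": 0, "wz": 0},
  {"dx": 0.02, "dy": 0, "dz": 0, "wx": 0, "wy": 0, "wz": 0},
  {"dx": 0.02, "dy": 0, "dz": 0, "wx": 0, "wy": 0, "wz": 0},
  {"dx": 0.02, "dy": 0, "dz": 0, "wx": 0, "wy": 0, "wz": 0},
  {"dx": 0.02, "dy": 0, "dz": 0, "wx": 0, "wy": 0, "wz": 0},
  {"dx": 0.02, "dy": 0, "dz": 0, "wx": 0, "wy": 0, "wz": 0},
], fingers=1, force=25)

```text
time_s: 69.12
tcp_pos: [0.4623, 0.3866, 0.0468]
eef_rot: [-133.3, 89.6, 60.6]
contact_force: [-1.9, -0.8, 4.2]
gripper_width: 0.0218
```

Run:
```python
from h import *
p,R,s=pose(); print(s["time_s"],p,R.round(3),s["contact_force"],s["gripper_width"])
```

```text
69.1167 [0.46233249 0.38662562 0.04681208] [[ 0.004  0.241 -0.97 ]
 [ 0.006 -0.97  -0.241]
 [-1.    -0.005 -0.005]] [-1.88768015 -0.79378596  4.23061002] 0.021806219406155947
```

Request:
arm_command([
  {"dx": -0.3, "dy": 0, "dz": 0, "wx": 0, "wy": 0, "wz": 0},
  {"dx": -0.6, "dy": 0, "dz": 0, "wx": 0, "wy": 0, "wz": 0},
  {"dx": -0.9, "dy": 0, "dz": 0, "wx": 0, "wy": 0, "wz": 0},
  {"dx": -0.9, "dy": 0, "dz": 0, "wx": 0, "wy": 0, "wz": 0},
  {"dx": -0.9, "dy": 0, "dz": 0, "wx": 0, "wy": 0, "wz": 0},
  {"dx": -0.9, "dy": 0, "dz": 0, "wx": 0, "wy": 0, "wz": 0},
  {"dx": -0.9, "dy": 0, "dz": 0, "wx": 0, "wy": 0, "wz": 0},
  {"dx": -0.9, "dy": 0, "dz": 0, "wx": 0, "wy": 0, "wz": 0},
  {"dx": -0.9, "dy": 0, "dz": 0, "wx": 0, "wy": 0, "wz": 0},
  {"dx": -0.9, "dy": 0, "dz": 0, "wx": 0, "wy": 0, "wz": 0},
  {"dx": -0.4, "dy": 0, "dz": 0, "wx": 0, "wy": 0, "wz": 0},
])

```text
time_s: 70.03
tcp_pos: [0.4593, 0.3826, 0.2239]
eef_rot: [-42.8, 89.8, 151.0]
contact_force: [0.2, -0.9, -0.5]
gripper_width: 0.0216
```

Run:
```python
from h import *
p,R,s=pose(); print(s["time_s"],p,R.round(3),s["contact_force"],s["gripper_width"])
shot("wrist","w44")
plan([.5615,.1565,.23],-95.45)
```

```text
70.0333 [0.45929806 0.38258943 0.22391957] [[-0.002  0.239 -0.971]
 [ 0.001 -0.971 -0.239]
 [-1.    -0.002  0.002]] [ 0.15847668 -0.89819336 -0.54042446] 0.021579437816237276
shift tool units(x,y,z) [-0.3  12.21 -2.24] turn units [4.21 0.01 0.03] yawnow -76.2
```

View pics/w44.png

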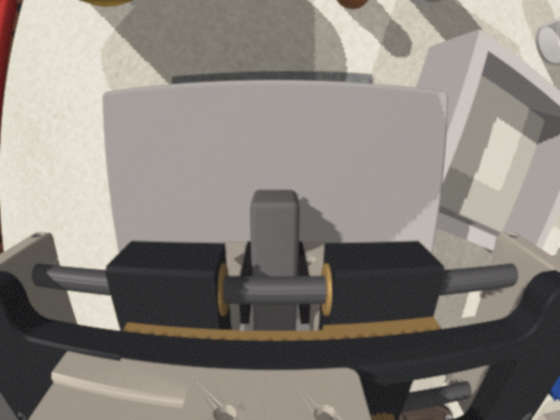

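Request:
arm_command([
  {"dx": -0.1, "dy": 0.5, "dz": -0.1, "wx": 0, "wy": 0, "wz": 0},
  {"dx": -0.1, "dy": 0.9, "dz": -0.16, "wx": 0, "wy": 0, "wz": 0},
  {"dx": -0.1, "dy": 1, "dz": -0.18, "wx": 0, "wy": 0, "wz": 0},
  {"dx": -0.1, "dy": 1, "dz": -0.18, "wx": 0, "wy": 0, "wz": 0},
  {"dx": 0, "dy": 1, "dz": -0.18, "wx": 0, "wy": 0, "wz": 0},
  {"dx": 0, "dy": 1, "dz": -0.18, "wx": 0, "wy": 0, "wz": 0},
  {"dx": 0, "dy": 1, "dz": -0.18, "wx": 0, "wy": 0, "wz": 0},
  {"dx": 0, "dy": 1, "dz": -0.18, "wx": 0, "wy": 0, "wz": 0},
  {"dx": 0, "dy": 1, "dz": -0.18, "wx": 0, "wy": 0, "wz": 0},
  {"dx": 0, "dy": 1, "dz": -0.18, "wx": 0, "wy": 0, "wz": 0},
  {"dx": 0, "dy": 0.9, "dz": -0.18, "wx": 0, "wy": 0, "wz": 0},
  {"dx": 0, "dy": 0.6, "dz": -0.1, "wx": 0, "wy": 0, "wz": 0},
  {"dx": 0, "dy": 0.3, "dz": 0, "wx": 0.6, "wy": 0, "wz": 0},
  {"dx": 0, "dy": 0, "dz": 0, "wx": 0.9, "wy": 0, "wz": 0},
  {"dx": 0, "dy": 0, "dz": 0, "wx": 0.9, "wy": 0, "wz": 0},
  {"dx": 0, "dy": 0, "dz": 0, "wx": 0.9, "wy": 0, "wz": 0},
  {"dx": 0, "dy": 0, "dz": 0, "wx": 0.7, "wy": 0, "wz": 0},
  {"dx": 0, "dy": 0, "dz": 0, "wx": 0, "wy": 0, "wz": 0},
])

```text
time_s: 71.58
tcp_pos: [0.5476, 0.1541, 0.2136]
eef_rot: [24.8, 88.4, -160.8]
contact_force: [0.4, -0.1, -2.1]
gripper_width: 0.0217
```

```bash
cat >> h.py <<'E'
def lidcheck():
    p,R,s=pose()
    for n in ["scene","side"]:
        P,d,m=shot(n); X,uv=cloud(n,m,d); z0=p[2]-.0348+.020
        print(n,"slab",fitrect(X,z0-.006,z0+.006,(.4,.72,.0,.32)))
E
python3 - <<'E'
from h import *
p,R,s=pose(); print(s["time_s"],p,R.round(3),s["contact_force"],s["gripper_width"])
shot("wrist","w45"); lidcheck()
plan([.5615,.1565,.18],-95.45)
E
```

```text
71.5833 [0.54762903 0.1541247  0.21359493] [[-0.026 -0.097 -0.995]
 [-0.009 -0.995  0.097]
 [-1.     0.011  0.025]] [ 0.3692247  -0.06395111 -2.11809773] 0.021746566294617867
scene slab (array([544.9, 152.9]), array([190.6, 191. ]), -5.22, 2577, np.float64(196.7))
side slab (array([542.5, 149.6]), array([194.5, 191.3]), -5.7, 1559, np.float64(198.8))
shift tool units(x,y,z) [ 1.68 -0.19 -0.71] turn units [ 0.04  0.3  -0.14] yawnow -95.3
```

View pics/w45.png

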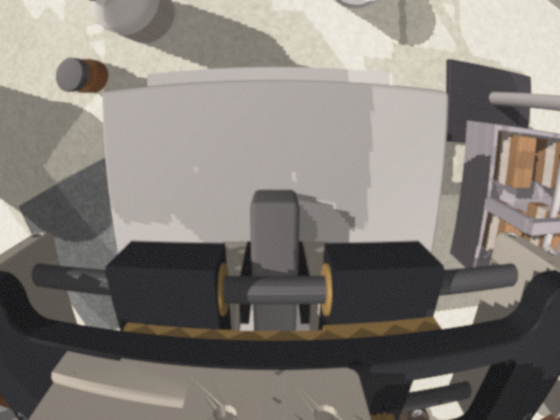

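Request:
arm_command([
  {"dx": 0.1, "dy": -0.05, "dz": -0.4, "wx": 0.04, "wy": 0.3, "wz": -0.14},
  {"dx": 0.2, "dy": 0, "dz": -0.3, "wx": 0, "wy": 0, "wz": 0},
  {"dx": 0.3, "dy": 0, "dz": 0, "wx": 0, "wy": 0, "wz": 0},
  {"dx": 0.2, "dy": 0, "dz": 0, "wx": 0, "wy": 0, "wz": 0},
  {"dx": 0, "dy": 0, "dz": 0, "wx": 0, "wy": 0, "wz": 0},
])

```text
time_s: 72.15
tcp_pos: [0.562, 0.1542, 0.196]
eef_rot: [13.8, 89.9, -171.3]
contact_force: [0.8, -0.8, -2.2]
gripper_width: 0.0217
```

Run:
```python
from h import *
p,R,s=pose(); print(s["time_s"],p,R.round(3),s["contact_force"],s["gripper_width"])
lidcheck()
plan([.562,.155,.165],-95.45)
for n in ["scene","side"]:
    P,d,m=shot(n); c=P[200:330,240:380] if n=="scene" else P[140:250,210:330]
    cv2.imwrite(f"pics/{n}46.png",cv2.resize(c,None,fx=5,fy=4)[:,:,::-1])
```

```text
72.15 [0.56200947 0.15418341 0.19596216] [[-0.002 -0.089 -0.996]
 [-0.    -0.996  0.089]
 [-1.     0.     0.002]] [ 0.75135952 -0.77235606 -2.18889889] 0.021684359478288256
scene slab (array([560.4, 153.5]), array([190.4, 191.3]), -5.23, 2617, np.float64(180.0))
side slab (array([558.2, 150.4]), array([197.5, 192.6]), -4.94, 1560, np.float64(180.6))
shift tool units(x,y,z) [ 1.59 -0.03  0.01] turn units [ 0.08  0.01 -0.  ] yawnow -95.1
```

View pics/scene46.png

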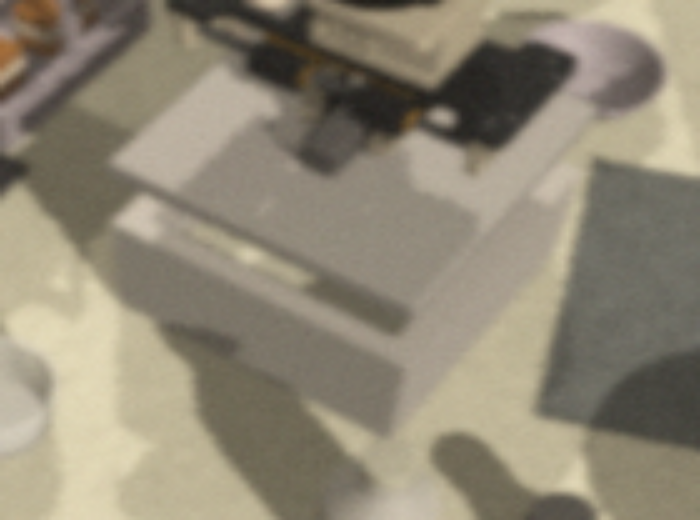

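View pics/side46.png

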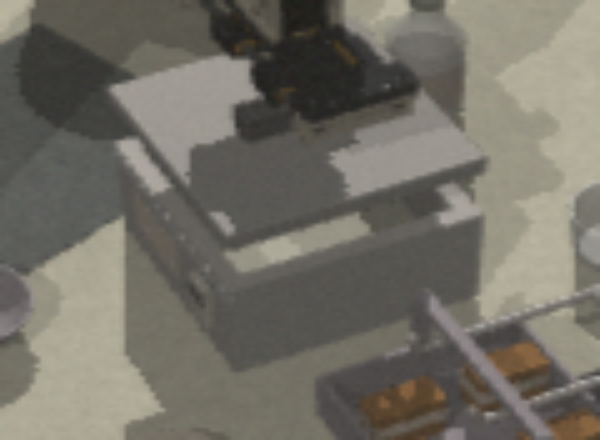

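Request:
arm_command([
  {"dx": 0.3, "dy": 0, "dz": 0, "wx": 0.07, "wy": 0, "wz": 0},
  {"dx": 0.5, "dy": 0, "dz": 0, "wx": 0, "wy": 0, "wz": 0},
  {"dx": 0.4, "dy": 0, "dz": 0, "wx": 0, "wy": 0, "wz": 0},
  {"dx": 0.3, "dy": 0, "dz": 0, "wx": 0, "wy": 0, "wz": 0},
  {"dx": 0, "dy": 0, "dz": 0, "wx": 0, "wy": 0, "wz": 0},
])

```text
time_s: 72.77
tcp_pos: [0.5625, 0.1548, 0.1649]
eef_rot: [-127.7, 89.9, 46.9]
contact_force: [-0.1, -0.4, -1.9]
gripper_width: 0.0216
```

Run:
```python
from h import *
p,R,s=pose(); print(s["time_s"],p,R.round(3),s["contact_force"],s["gripper_width"])
lidcheck()
plan([.5618,.155,.1448],-95.45)
```

```text
72.7667 [0.56248243 0.15476159 0.16486713] [[ 0.001 -0.095 -0.996]
 [ 0.001 -0.996  0.095]
 [-1.    -0.002 -0.001]] [-0.1176567  -0.40732549 -1.90314186] 0.02163667156416277
scene slab (array([560.7, 154.2]), array([190.6, 191.8]), -5.42, 2529, np.float64(149.0))
side slab (array([558.1, 151.2]), array([198.4, 191.4]), -5.33, 1498, np.float64(149.7))
shift tool units(x,y,z) [1.07 0.01 0.07] turn units [ 0.01 -0.03  0.03] yawnow -95.4
```

Request:
arm_command([
  {"dx": 0.3, "dy": 0, "dz": 0.05, "wx": 0, "wy": 0, "wz": 0},
  {"dx": 0.3, "dy": 0, "dz": 0, "wx": 0, "wy": 0, "wz": 0},
  {"dx": 0.2, "dy": 0, "dz": 0, "wx": 0, "wy": 0, "wz": 0},
  {"dx": 0.1, "dy": 0, "dz": 0, "wx": 0, "wy": 0, "wz": 0},
])

```text
time_s: 73.2
tcp_pos: [0.5629, 0.1555, 0.1477]
eef_rot: [-143.9, 89.7, 30.7]
contact_force: [0.1, 1.1, -0.8]
gripper_width: 0.022
```

Run:
```python
from h import *
p,R,s=pose(); print(s["time_s"],p,R.round(3),s["contact_force"],s["gripper_width"])
lidcheck()
```

```text
73.2 [0.56289735 0.15553257 0.14773866] [[ 0.005 -0.094 -0.996]
 [ 0.003 -0.996  0.094]
 [-1.    -0.003 -0.005]] [ 0.06964531  1.06939629 -0.81661469] 0.021987089846455102
scene slab (array([561.1, 155.1]), array([190.4, 190.9]), -5.35, 2476, np.float64(132.1))
side slab (array([559.4, 151.8]), array([196.1, 192.1]), -5.67, 1447, np.float64(131.8))
```

Request:
arm_command([
  {"dx": 0.12, "dy": 0, "dz": 0.04, "wx": 0, "wy": -0.05, "wz": 0},
  {"dx": 0.08, "dy": 0, "dz": 0, "wx": 0, "wy": 0, "wz": 0},
  {"dx": 0.05, "dy": 0, "dz": 0, "wx": 0, "wy": 0, "wz": 0},
])

```text
time_s: 73.55
tcp_pos: [0.5623, 0.1557, 0.1448]
eef_rot: [-109.7, 89.8, 65.0]
contact_force: [-5.0, 0.1, 9.9]
gripper_width: 0.022
```

Run:
```python
from h import *
p,R,s=pose(); print(s["time_s"],p,R.round(3),s["contact_force"],s["gripper_width"])
lidcheck()
```

```text
73.55 [0.56234148 0.15569247 0.14477733] [[ 0.001 -0.093 -0.996]
 [ 0.003 -0.996  0.093]
 [-1.    -0.003 -0.001]] [-4.97419967  0.1249037   9.89299992] 0.022006649063755327
scene slab (array([560.8, 155.2]), array([190.1, 190.6]), -5.26, 2456, np.float64(129.1))
side slab (array([558. , 151.6]), array([195. , 192.9]), -5.68, 1451, np.float64(129.1))
```

Lid seated (slab top 0.129 as at the start, contact felt). Release and withdraw.

Request:
arm_command([
  {"dx": -0.05, "dy": 0, "dz": 0, "wx": 0, "wy": 0, "wz": 0},
  {"dx": 0, "dy": 0, "dz": 0, "wx": 0, "wy": 0, "wz": 0},
  {"dx": 0, "dy": 0, "dz": 0, "wx": 0, "wy": 0, "wz": 0},
  {"dx": 0, "dy": 0, "dz": 0, "wx": 0, "wy": 0, "wz": 0},
  {"dx": -0.3, "dy": 0, "dz": 0, "wx": 0, "wy": 0, "wz": 0},
  {"dx": -0.8, "dy": 0, "dz": 0, "wx": 0, "wy": 0, "wz": 0},
  {"dx": -1, "dy": 0, "dz": 0, "wx": 0, "wy": 0, "wz": 0},
  {"dx": -1, "dy": 0, "dz": 0, "wx": 0, "wy": 0, "wz": 0},
  {"dx": -1, "dy": 0, "dz": 0, "wx": 0, "wy": 0, "wz": 0},
  {"dx": -1, "dy": 0, "dz": 0, "wx": 0, "wy": 0, "wz": 0},
  {"dx": -1, "dy": 0, "dz": 0, "wx": 0, "wy": 0, "wz": 0},
  {"dx": -1, "dy": 0, "dz": 0, "wx": 0, "wy": 0, "wz": 0},
  {"dx": -0.6, "dy": 0, "dz": 0, "wx": 0, "wy": 0, "wz": 0},
], fingers=-0.2)

```text
time_s: 74.73
tcp_pos: [0.5613, 0.1541, 0.3074]
eef_rot: [-21.2, 89.9, 153.5]
contact_force: [0.2, -0.0, 0.2]
gripper_width: 0.0523
```

Run:
```python
from h import *
p,R,s=pose(); print(s["time_s"],p,R.round(3),s["contact_force"],s["gripper_width"])
for n in ["scene","side","wrist"]:
    P,d,m=shot(n,n+"_f"); X,uv=cloud(n,m,d)
    print(n,"lid",fitrect(X,.122,.136,(.42,.7,.03,.28)),"grip",fitrect(X,.150,.165,(.42,.7,.03,.28)))
    k=(X[:,2]>.122)&(X[:,2]<.136)&(X[:,0]>.42)&(X[:,0]<.7)&(X[:,1]>.03)&(X[:,1]<.28); Y=X[k]
    A=np.c_[Y[:,:2]-Y[:,:2].mean(0),np.ones(len(Y))]; c=np.linalg.lstsq(A,Y[:,2],rcond=None)[0]; print(" slope deg",np.degrees(c[:2]).round(2),c[2].round(4))
    hung(n)
topview("topf")
```

```text
74.7333 [0.56134548 0.15414908 0.30737373] [[-0.001 -0.093 -0.996]
 [ 0.001 -0.996  0.093]
 [-1.    -0.001  0.001]] [ 0.22031835 -0.01497423  0.15423344] 0.052293686985858776
scene lid (array([560. , 155.1]), array([191.1, 192.6]), -5.26, 3753, np.float64(129.2)) grip (array([561.1, 155.1]), array([22.8, 79.2]), -5.25, 218, np.float64(156.8))
 slope deg [-0.08  0.  ] 0.1291
scene bar/prong z>.176 (array([ 514.7, -119.7]), array([155.4,  33.8]), -3.76, 195, np.float64(180.4)) rim (array([ 542. , -120.3]), array([156.9, 189.4]), -4.19, 678, np.float64(114.7))
side lid (array([559.4, 153.3]), array([198.8, 192. ]), -5.72, 2084, np.float64(129.0)) grip (array([558.6, 152.2]), array([27.7, 81.7]), -0.86, 135, np.float64(156.1))
 slope deg [0.04 0.05] 0.1289
side bar/prong z>.176 (array([ 524.1, -123.6]), array([ 47.1, 158.8]), 0.53, 161, np.float64(180.6)) rim (array([ 539. , -124.3]), array([164.8, 180.9]), -4.97, 734, np.float64(114.5))
wrist lid (array([561.2, 155.5]), array([190.9, 189.5]), -5.36, 27464, np.float64(129.1)) grip (array([561.4, 155.6]), array([21.8, 79.4]), -4.9, 1930, np.float64(156.9))
 slope deg [ 0.02 -0.02] 0.1291
wrist bar/prong z>.176 (array([ 514.5, -112.6]), array([144.5,  33.8]), -4.72, 900, np.float64(181.0)) rim (array([ 544.1, -122.9]), array([161.2, 184.9]), -5.1, 3723, np.float64(115.0))
```

View pics/scene_f.png

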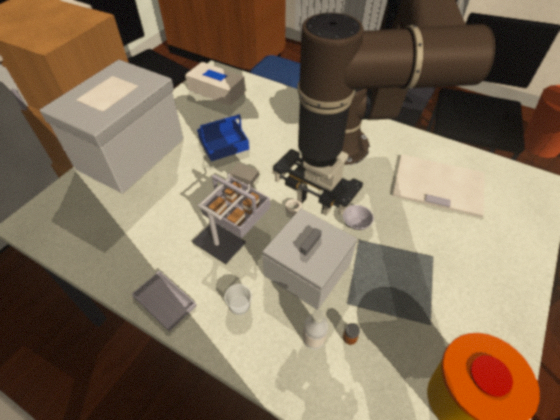

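View pics/side_f.png

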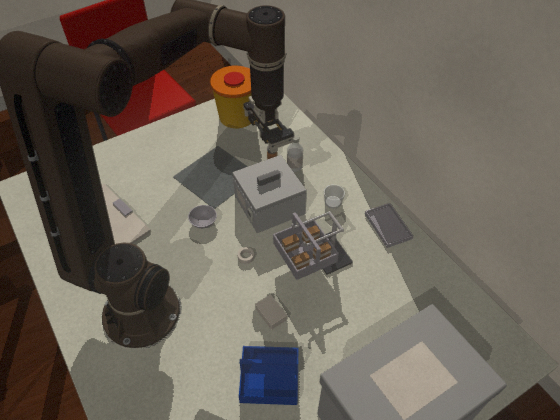

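View pics/topf.png

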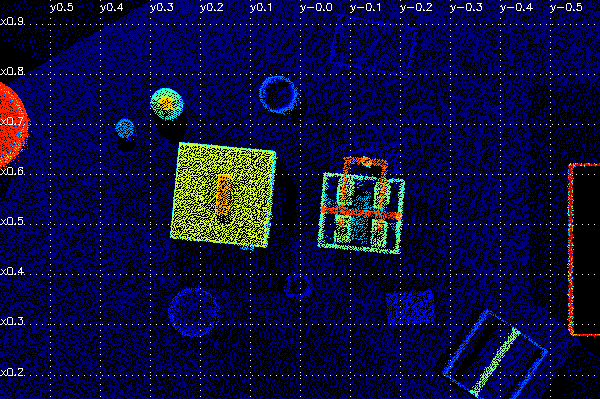

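View pics/wrist_f.png

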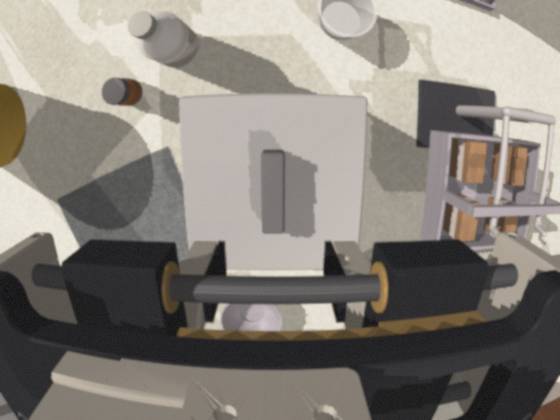

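Run:
```python
from plant import r
print(r.close_job())
```

```text
the job is handed in; nothing more can be done
None
```

The job is done and handed in at about 75 s. The lid was laid grip up on the grey mat. All four cartons went into the steel basket, the basket was hung on both prongs, and the lid was put back on the box.

Partway through, before the second carton went in, the basket had been knocked about 36 mm in x. I found this when I re-measured it and placed the remaining three cartons from its new position.

- **Lid:** the slab top reads 129 mm in all three cameras, the same as when the box was closed at the start. It is level to within 0.1° and centred on the box to about 1 mm.
- **Basket:** the bar top reads about 181 mm, against 182 mm expected, and it lies across both prongs behind the turned-up tips. The reading was the same 12 s after I released it.
- **Cartons:** all four are visible in the basket in the final pictures.
- **Other things on the table:** by eye, the final top view matches the one from the start. The robot is clear of everything.

The only disagreement was a steady offset of 2–4 mm between the side camera and the other two, so I relied on the wrist and scene cameras. I dropped each carton about 20–25 mm into the basket, because the gripper body could not go below the handle bar. All four landed standing.

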